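Finish the arepas in the mini oven and close up the arepa maker

TASK

The arepas on the open arepa maker are to be finished in the mini oven: swing the oven's door fully open by its handle, pull out the rack, lay every arepa flat and side by side on it, slide it fully home and shut the door fully again. Once the arepa maker is empty, lower its raised top all the way, and only after that swing its front latch up until it rests in the catch. Leave the other things on the counter where they stand.

Things in the scene. Friction and masses are not known exactly. Their poses are not given: they have to be found in the camera images.
- oven: steel mini oven with a sloping front, 305 wide, 144 high (roof from x = 10 back to 180); origin on the counter inside it, x away from the robot (into the oven), z up; inside width 246; the two dials beside the door are not used
- oven_door (a joint): the oven's glass drop door, hinged along its bottom edge, rad: 0 shut (sloping 35 deg back from upright, over the front), grows as its top swings out towards the robot and down; upright at 0.61, fully open (level) at 2.18. On either side of upright it sinks slowly the way it leans
- oven_door_hinge (a point): middle of the door's hinge line, at x = -80, z = 36 in the oven's frame. The door panel is 14 thick, 244 wide, 134 from hinge to upper edge
- oven_door_handle (a point): middle of the door's handle: a round steel bar 12 in diameter, 156 long along the oven's y, in the plane of the panel, 35 beyond its upper edge (169 from the hinge) on two 8 by 10 posts 70 either side of the middle; with the door shut the bar is 174 above the counter, over the oven's roof (144)
- oven_rack (a joint): the oven's rack slides level out of the opened front: m, 0 home inside, 0.135 fully out towards the robot; stays where it is left
- rack_mid (a point): centre of the upper face of the rack, a flat aluminium tray 168 (x) by 232 (y) with a rim 4 thick and 6 high all round; upper face 72 above the counter, axes as the oven's; at x = 46 of the oven's frame when home, -89 when fully out
- rack_post (a point): top of the rack's pull: an upright round steel post 16 in diameter, 32 high above the rack's face (104 above the counter), near the middle of its front, 60 in front of rack_mid
- maker: electric arepa maker, 240 wide, 232 deep; origin on the counter under its rear hinge, x away from the robot, z up; its flat cooking plate reaches from x = -5 to -180, upper face 55 above the counter, four shallow-marked round places at x = -142 and -64, y = -50 and 50; front face at x = -185
- maker_lid (a joint): the arepa maker's hinged top, rad: 0 fully down (level), grows as it is raised, about 1.7 at the start (leaning a little back). Stiff hinge; past upright it sinks shut slowly
- lid_hinge (a point): point on the top's hinge line at the rear, 78 above the counter, in line with the handle (40 to the +y side of the middle). The top is 185 deep, 240 wide, 36 thick
- lid_handle (a point): middle of the top's handle: a round black bar 14 in diameter, 104 long along the maker's y, 38 beyond the top's front edge; with the top down it lies 223 in front of the hinge and 90 above the counter
- maker_latch (a joint): the arepa maker's latch on its front face, rad: 0 closed (upright, resting in the catch on the top's front edge), grows as it leans out towards the robot; stays where it is left
- latch_hinge (a point): latch hinge, axis along the maker's y, 197 in front of the maker's rear hinge, 60 to the -y side, 40 above the counter
- latch_grip (a point): middle of the latch's grip: a round steel bar 12 in diameter, 44 long along the maker's y, across the end of a strip 22 wide and 5 thick, 95 from the latch hinge; with the latch closed it is straight above the hinge, 135 above the counter (the lowered top reaches 115)
- arepa1: a firm griddled arepa: round disc 62 in diameter, 20 thick, 80 g, origin at its centre, z across its thickness; either face may be up. May be absent
- arepa2: a firm griddled arepa: round disc 62 in diameter, 20 thick, 80 g, origin at its centre, z across its thickness; either face may be up. May be absent
- arepa3: a firm griddled arepa: round disc 62 in diameter, 20 thick, 80 g, origin at its centre, z across its thickness; either face may be up. May be absent
- arepa4: a firm griddled arepa: round disc 62 in diameter, 20 thick, 80 g, origin at its centre, z across its thickness; either face may be up. May be absent
- ramekin: white ceramic ramekin, 84 wide, 45 high; to be left alone; origin under its centre
- grinder: stainless pepper grinder, 54 wide, 152 high; to be left alone; origin under its centre
- trivet: bamboo slatted trivet 150 by 135, 14 high; to be left alone; origin under its centre
- scraper: yellow plastic scraper 170 long, 55 wide, 10 high, between the appliances; to be left alone; origin under its centre
- mug: blue mug 80 wide, 90 high; to be left alone; origin under its centre
- oil: green oil bottle 64 wide, 220 high; to be left alone; origin under its centre
There are look-alikes about, which are no part of the job. Leave any white look-alike of the arepa1 alone.

How it is judged:
By the outcome, as a careful person would: the job done as asked, in the order asked, and still so for the second after the job is handed in, with the robot touching nothing.
Of arepa1, arepa2, arepa3, arepa4 only 2 to 4 are there at a start; the rules pass over those that are not, and their reading is None.
At some moment in a run one of arepa1, arepa2, arepa3, arepa4 may be knocked a few centimetres aside while the robot is not near it.
Once in a run the grip may slacken for a moment while it holds something.
It also fails if it takes over 210 s, if anything falls off the work surface, if the arm or the gripper's body presses on something with over 40 N, if the wrist force passes 120 N, or if a joint passes its speed limit or range.

ROBOT

A 6-joint arm with a two-finger parallel gripper is mounted at the origin on the work surface. World frame = base frame: x ahead of the robot, y to its left, z up, the work surface at z = 0. Lengths are in m, angles in degrees, forces in N, time in s.
With the tool pointing down it reaches from about 0.25 to 0.725 m from the base axis. Payload 9.7 kg.
Tool frame: the origin (TCP) lies on the centre line of the jaws, within the pads' length; the fingertips stand tip_extent ahead of it and the grasp point (between the pads) lies 3 mm ahead of it (tip_extent is the distance from the TCP to the fingertips, in m); z points along the fingers, y is the line along which they close (so a half turn about z gives the same grasp; the last joint's range is limited). The gripper opens to 85 mm and grips with 20 to 120 N. Pads are 22 mm wide; open, the fingers measure 114 mm over their backs; the gripper's body (76 mm by 85 mm) begins 54 mm behind the grasp point. The pads swing forward as they close: fully open they stand 13 mm farther back than shut.
Start: joints at [67.666, 4.979, 10.078, 95.1, 0, 90], TCP at [0.209, 0.509, 0.253] pointing down, gripper open.
Joint ranges: [-179.16, 179.16], [-48.56, 103.87], [-65.8, 70.77], [-126.05, 130.52], [-82.76, 87.17], [-180, 180]. Speed limits (degrees/s): [127.2, 127.2, 147.25, 180, 180, 180].

INTERFACE

Orientations are given as [roll, pitch, yaw] about the fixed x, y, z axes, in that order (R = Rz(yaw) Ry(pitch) Rx(roll)).
In Python, from workcell import * gives the robot as it stands.
- The arm moves only by the tool servo_tool, never from a script. Its argument "rows" is a list of rows, each an object with "offset": the shift along the tool's x, y, z as a fraction of full scale, a list of three; "yaw": the turn about the tool's z as a fraction of full scale; "claw": the closure, from 0 (fully open) to 1 (shut). A call has 1 to 12 rows; each row is the pose to reach, as a shift and turn from the pose commanded when the call began, along the tool's axes at that moment, turning the shorter way round; what a row does not reach only later rows make up. Full scale, the value 1, is 0.1 m for a shift and pi rad for a turn. A row lasts 1/8 s, in which the tool goes at most 62.5 mm and 10.7 degrees, less where a joint would pass 70% of its speed; a pose out of reach is approached as far as the arm can. A call with a number of a shift or a turn outside -1 to 1 is refused whole. A call with a gripper value outside its range is refused whole. The fingers move at their own pace and stop on an object; "squeeze" is the grip in N (left out, the last holds). Time passes only in rows, so rows that repeat a pose let the fingers close. It gives the time, the measured TCP pose, the force, the opening and the grip force at its end, in the units of the state.
- get_obs(): the state, without advancing time (a new reading comes with each control period).
- camera(name): name is "scene" or "top"; returns (picture, depth): 400x640x3 uint8, red, green, blue; 400x640 float32, m along the optical axis (not along the pixel's ray), 0 where there is no reading.
- camera_info(name): a dict with "fx", "fy", "cx", "cy" (pixels), "cam_to_world" (4x4, takes a point from camera to world coordinates). Camera axes: x right, y up, looking along -z (the intrinsics and any distortion apply to the point x, -y, -z); pixel columns grow to the right and rows downward; lengths in m; the calibration is good to about 2 mm. A picture is of the moment at which its call begins. camera_info takes no time and is no camera call.
- job_done(): hands the job in; it is judged then, once.
The state is a dict: "time": time; "q": joint angles; "qd": joint speeds; "joint_efforts": joint torques, N m; "ee_pos": TCP position; "tcp_rot": TCP orientation; "wrist_force": force on the tool from outside, world axes, zero at the start; "torque": the same for the moment, N m; "opening": finger opening in m; "grasp_force": force on a finger pad.
Only numpy, scipy, OpenCV 4.12 (cv2) and the standard library are available. Lean on these libraries where they do the work, as an engineer would, in place of code of your own. Each camera call takes 0.05 s, during which the arm holds its last target. There are 200 camera calls.

## Working session

There is one attempt and no reset: what is moved stays moved. The work goes in short steps, Python scripts to look and compute and a tool call to move; the robot and the scene stay as the last step left them, time stands still between calls to the robot, and variables do not carry over. Pictures are saved under pics/ and viewed, at most 14 in all, crops included, and the job is handed in when it is done.

Besides the shell and the picture viewer there is one more tool, called in YAML: its name, and indented under it one key for each argument. servo_tool: Moves the arm, as the interface text tells. Its arguments: {"type":"object","properties":{"rows":{"type":"array"},"squeeze":{"type":"number"}},"required":["rows"]}

```bash
ls; mkdir -p pics; python3 - <<'E'
from workcell import *
import cv2,numpy as np
print(get_obs())
for n in ("scene","top"):
    p,d=camera(n); i=camera_info(n); print(n,{k:(np.round(v,4).tolist()) for k,v in i.items()})
    cv2.imwrite(f"pics/{n}0.png",p[:,:,::-1]); np.save(f"{n}0.npy",d)
E
```

```text
pics
{'time': 0.0, 'q': array([ 6.76661797e+01,  5.01270403e+00,  1.00353940e+01,  9.51004207e+01,
       -6.15839146e-05,  9.00011847e+01]), 'qd': array([ 0.00802654,  0.02684397, -0.01372588, -0.08680341,  0.00336427,
        0.05823441]), 'joint_efforts': array([ 1.35279628e-03, -5.20387244e+01,  4.64800966e+01,  1.61686511e-02,
        1.67364574e-04, -2.54267621e-05]), 'ee_pos': array([0.20892611, 0.50855849, 0.25257609]), 'tcp_rot': array([-1.79922269e+02,  6.31910813e-05,  1.57664995e+02]), 'wrist_force': array([-0.40571529, -0.08971122, -0.97114423]), 'torque': array([-0.03360641,  0.07611255,  0.02284085]), 'grasp_force': 0.0, 'opening': 0.0851716228803702}
scene {'fx': 481.107, 'fy': 481.107, 'cx': 319.8123, 'cy': 208.5497, 'cam_to_world': [[-0.9223, -0.287, 0.259, 0.8742], [0.3861, -0.6488, 0.6558, 0.952], [-0.0202, 0.7048, 0.7091, 1.154], [0.0, 0.0, 0.0, 1.0]]}
top {'fx': 434.2989, 'fy': 434.2989, 'cx': 315.3451, 'cy': 196.1567, 'cam_to_world': [[-0.0172, 0.9963, -0.084, 0.3573], [-0.9998, -0.0174, -0.0011, -0.0059], [-0.0026, 0.084, 0.9965, 1.6365], [0.0, 0.0, 0.0, 1.0]]}
```

View pics/scene0.png

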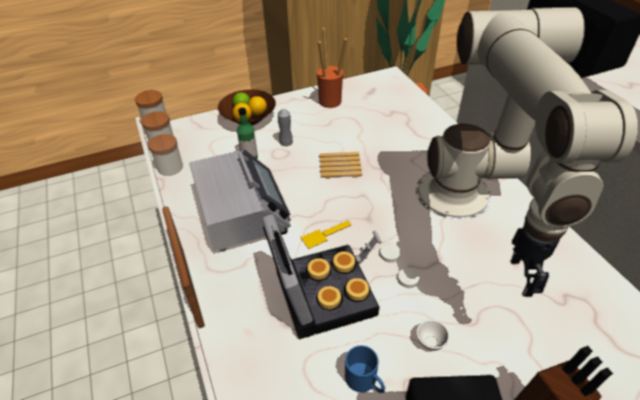

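View pics/top0.png

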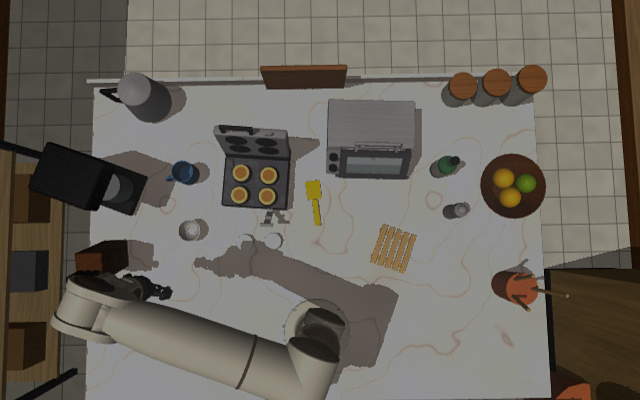

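Scene: four golden arepas on the maker (scene ~(319,268),(344,262),(329,297),(357,289)); oven to the right in the top view (x 328–414, y 100–178) with its handle at ~(380,148); latch at ~(275,217) leaning out; two white look-alikes at (245,240),(273,241).

```bash
cat > h.py <<'E'
import numpy as np, cv2
from workcell import *
def cloud(n,d,i=None):
    i=i or camera_info(n); v,u=np.indices(d.shape); 
    P=np.stack([(u-i["cx"])/i["fx"]*d,-(v-i["cy"])/i["fy"]*d,-d],-1)
    T=np.array(i["cam_to_world"]); W=P@T[:3,:3].T+T[:3,3]; W[d<=0]=np.nan
    return W
def ray(n,u,v,z):
    i=camera_info(n);T=np.array(i["cam_to_world"])
    r=T[:3,:3]@np.array([(u-i["cx"])/i["fx"],-(v-i["cy"])/i["fy"],-1]);o=T[:3,3]
    return o+r*(z-o[2])/r[2]
E
python3 - <<'E'
from h import *
for n in ("top","scene"):
    d=np.load(n+"0.npy"); W=cloud(n,d); p=cv2.imread(f"pics/{n}0.png"); hsv=cv2.cvtColor(p,cv2.COLOR_BGR2HSV)
    x,y,z=W[...,0],W[...,1],W[...,2]
    print(n,"table z",np.nanmedian(z[(abs(z)<.02)]))
    m=(hsv[...,0]<28)&(hsv[...,0]>5)&(hsv[...,1]>120)&(z>.05)&(z<.1)&(x>.3)&(x<.75)&(y>0)&(y<.4)
    k,l,s,c=cv2.connectedComponentsWithStats(m.astype(np.uint8))
    for j in range(1,k):
        if s[j,4]>20:
            q=W[l==j]; 
            print("arepa",s[j,4],c[j].round(1),np.median(q,0).round(4),((q.max(0)+q.min(0))/2).round(4))
    for nm,a,b,yr in (("roof",.136,.152,(-.35,0.02)),("plate",.048,.062,(.03,.35)),):
        m=(z>a)&(z<b)&(x>.3)&(x<.85)&(y>yr[0])&(y<yr[1])
        k,l,s,c=cv2.connectedComponentsWithStats(m.astype(np.uint8),connectivity=8)
        j=1+np.argmax(s[1:,4]); q=W[l==j]
        r=cv2.minAreaRect(q[:,:2].astype(np.float32)); print(nm,len(q),np.median(q[:,2]),r,cv2.boxPoints(r).round(4).tolist())
# crops
p=cv2.imread("pics/top0.png")[90:260,200:440]; 
s=cv2.imread("pics/scene0.png")[140:345,180:400]
a=cv2.resize(p,(800,567),interpolation=cv2.INTER_CUBIC); a=np.clip(a*1.5,0,255).astype(np.uint8)
cv2.imwrite("pics/c0.png",a)
cv2.imwrite("pics/c1.png",cv2.resize(s,(640,596),interpolation=cv2.INTER_CUBIC))
E
```

```text
top table z -0.00018604949408174143
arepa 165 [241.3 171.3] [0.5851 0.2641 0.0744] [0.5846 0.2623 0.0697]
arepa 175 [268.9 173.9] [0.573  0.1625 0.0741] [0.5713 0.1655 0.0682]
arepa 139 [238.9 193.7] [0.5018 0.2714 0.0742] [0.5044 0.2698 0.0694]
arepa 165 [267.3 195. ] [0.4961 0.1702 0.0743] [0.4954 0.1679 0.0699]
roof 4146 0.143155720782843 ((0.7186886072158813, -0.20187772810459137), (0.30242931842803955, 0.203327015042305), 87.57894134521484) [[0.6107000112533569, -0.34869998693466187], [0.8138999938964844, -0.3573000133037567], [0.8266000151634216, -0.05510000139474869], [0.6234999895095825, -0.04650000110268593]]
plate 2167 0.05424486875114343 ((0.5423300266265869, 0.21587854623794556), (0.2423909604549408, 0.1933988481760025), 84.03105926513672) [[0.4336000084877014, 0.10540000349283218], [0.6258999705314636, 0.08529999852180481], [0.6510999798774719, 0.3264000117778778], [0.45879998803138733, 0.3465000092983246]]
scene table z 0.0012684013567626495
arepa 400 [343.5 261.5] [0.5002 0.1772 0.0752] [0.4936 0.1632 0.0667]
arepa 404 [318.2 268.4] [0.5756 0.1712 0.0751] [0.5697 0.1593 0.0664]
arepa 434 [356.7 289.1] [0.507  0.2777 0.0747] [0.5011 0.2667 0.067 ]
arepa 446 [329.  297.2] [0.5863 0.2715 0.0751] [0.5821 0.2602 0.0675]
roof 3867 0.14490788624887152 ((0.7261953949928284, -0.1991145759820938), (0.30590909719467163, 0.20048116147518158), 87.60531616210938) [[0.619700014591217, -0.34769999980926514], [0.8199999928474426, -0.3560999929904938], [0.8327000141143799, -0.05050000175833702], [0.6323999762535095, -0.042100001126527786]]
plate 3153 0.05584909358075918 ((0.5559732913970947, 0.21957379579544067), (0.27339082956314087, 0.2257636934518814), 74.89299774169922) [[0.4113999903202057, 0.11699999868869781], [0.6292999982833862, 0.05820000171661377], [0.7006000280380249, 0.3221000134944916], [0.48260000348091125, 0.38100001215934753]]
```

View pics/c0.png

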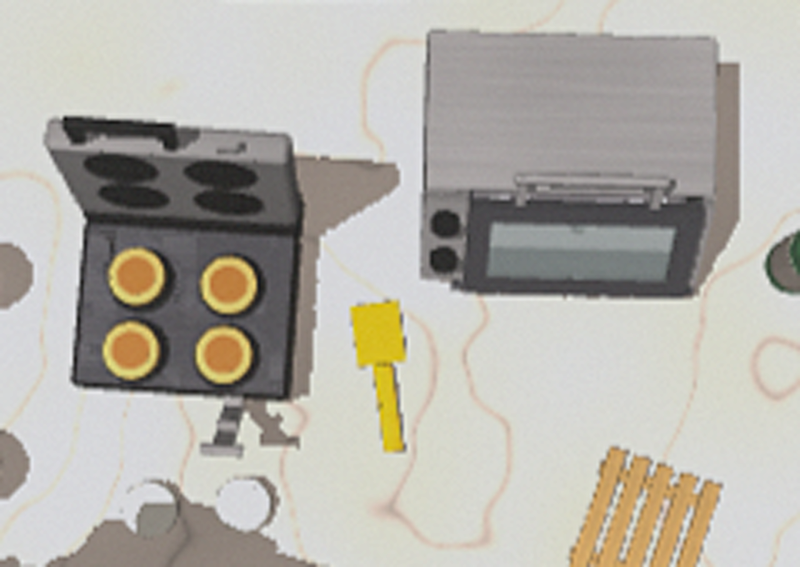

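View pics/c1.png

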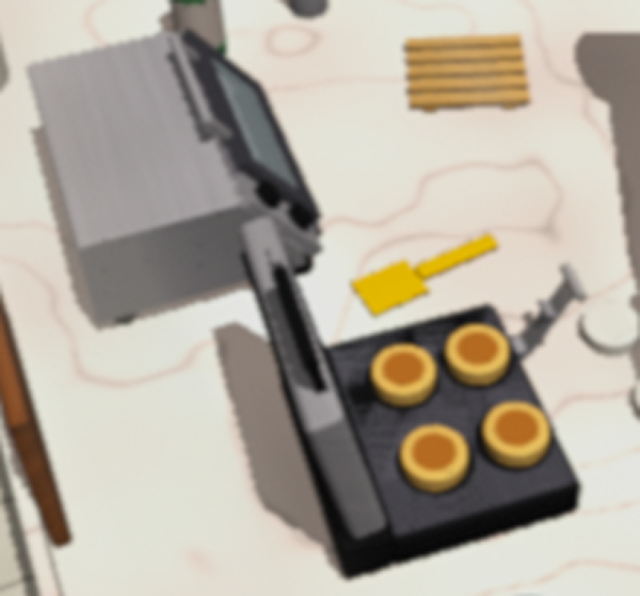

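Crops: door handle bar (520–670,185 in the top crop), dials to the left of the door, so the door is off-centre to −y; latch grip at (220,450) leaning out; lid leans slightly back. Now triangulating key features.

```bash
cat >> h.py <<'E'
def tri(a,b):
    A=[];B=[]
    for n,(u,v) in (("top",a),("scene",b)):
        i=camera_info(n);T=np.array(i["cam_to_world"])
        r=T[:3,:3]@np.array([(u-i["cx"])/i["fx"],-(v-i["cy"])/i["fy"],-1]);r/=np.linalg.norm(r)
        M=np.eye(3)-np.outer(r,r);A.append(M);B.append(M@T[:3,3])
    X=np.linalg.solve(sum(A),sum(B)); return X,[float(np.linalg.norm(M@X-b)) for M,b in zip(A,B)]
def arepas(pics,zmin=.06,zmax=.11,box=(.3,.75,-.4,.4)):
    out={}
    for n,(p,d) in pics.items():
        W=cloud(n,d);hsv=cv2.cvtColor(np.ascontiguousarray(p),cv2.COLOR_RGB2HSV);x,y,z=np.moveaxis(W,-1,0)
        m=(hsv[...,0]<32)&(hsv[...,0]>4)&(hsv[...,1]>110)&(z>zmin)&(z<zmax)&(x>box[0])&(x<box[1])&(y>box[2])&(y<box[3])
        k,l,s,c=cv2.connectedComponentsWithStats(m.astype(np.uint8))
        L=[]
        for j in range(1,k):
            if s[j,4]<40: continue
            q=W[l==j]; zt=np.percentile(q[:,2],80); t=(l==j)&(z>zt-.004)
            v,u=np.nonzero(t); L.append((u.mean(),v.mean(),np.nanmean(W[t],0),t.sum()))
        out[n]=L
    return out
E
python3 - <<'E'
from h import *
pics={n:(cv2.imread(f"pics/{n}0.png")[:,:,::-1],np.load(n+"0.npy")) for n in("top","scene")}
o=arepas(pics)
for a in o["top"]:
    b=min(o["scene"],key=lambda b:np.linalg.norm(b[2]-a[2])); X,r=tri(a[:2],b[:2])
    print("arepa",a[2].round(4),b[2].round(4),"tri",X.round(4),np.round(r,4))
C={n:cloud(n,pics[n][1]) for n in pics}
for n,W in C.items():
    x,y,z=np.moveaxis(W,-1,0)
    def rep(nm,m):
        q=W[m]; 
        if len(q)<5: print(n,nm,len(q)); return
        r=cv2.minAreaRect(q[:,:2].astype(np.float32)); print(n,nm,len(q),"mean",q.mean(0).round(4),"rect",np.round(r[0],4),np.round(r[1],4),round(r[2],1),"zmax",q[:,2].max().round(4))
    ov=(y<-.03)&(y>-.37)
    rep("ovenhandle",ov&(z>.165)&(z<.19)&(x>.55)&(x<.75))
    rep("ovenroof",ov&(z>.141)&(z<.1475)&(x>.66)&(x<.9))
    mk=(y>.05)&(y<.38)&(x>.3)
    rep("lid>.25",mk&(z>.25)&(z<.32)&(x>.6)&(x<.8))
    rep("lidhandle?",mk&(z>.285)&(z<.33)&(x>.6)&(x<.8))
    rep("latch",(y>.08)&(y<.25)&(x>.35)&(x<.45)&(z>.03)&(z<.16))
    q=W[(y>.08)&(y<.25)&(x>.35)&(x<.46)&(z>.03)&(z<.16)]; 
    q=q[np.argsort(q[:,0])][:14]; print(q.round(3).tolist())
E
```

```text
arepa [0.5801 0.2653 0.0768] [0.5867 0.2677 0.0768] tri [0.5831 0.2652 0.071 ] [0.0024 0.0024]
arepa [0.5664 0.1657 0.0765] [0.5748 0.167  0.0768] tri [0.5703 0.1648 0.0712] [0.0035 0.0035]
arepa [0.4999 0.2703 0.0763] [0.5053 0.2733 0.0766] tri [0.5019 0.2705 0.0708] [0.0017 0.0017]
arepa [0.4922 0.1722 0.0766] [0.4994 0.1727 0.0767] tri [0.4953 0.1713 0.0725] [0.0031 0.0031]
top ovenhandle 174 mean [ 0.6549 -0.2171  0.1773] rect [ 0.6535 -0.2188] [0.1535 0.0175] 87.3 zmax 0.1854
top ovenroof 2383 mean [ 0.7402 -0.201   0.1439] rect [ 0.7388 -0.2039] [0.3021 0.1616] 88.9 zmax 0.1475
top lid>.25 727 mean [0.6822 0.2033 0.2662] rect [0.6841 0.2037] [0.2356 0.0339] 85.0 zmax 0.3094
top lidhandle? 155 mean [0.6887 0.2431 0.2998] rect [0.6892 0.2435] [0.1034 0.0142] 85.0 zmax 0.3094
top latch 165 mean [0.4164 0.1607 0.0861] rect [0.4239 0.155 ] [0.0568 0.0992] 56.2 zmax 0.1332
[[0.383, 0.151, 0.13], [0.383, 0.148, 0.127], [0.383, 0.155, 0.13], [0.384, 0.159, 0.125], [0.384, 0.162, 0.125], [0.384, 0.165, 0.125], [0.384, 0.169, 0.122], [0.384, 0.173, 0.122], [0.384, 0.176, 0.123], [0.384, 
[... 239 characters left out ...]
[ 0.7458 -0.1883  0.1446] rect [ 0.7413 -0.2029] [0.3102 0.1711] 87.9 zmax 0.1475
scene lid>.25 1033 mean [0.6945 0.2243 0.2674] rect [0.6906 0.2048] [0.2422 0.0342] 85.4 zmax 0.3065
scene lidhandle? 234 mean [0.6962 0.2498 0.3013] rect [0.6952 0.2432] [0.1073 0.0142] 85.4 zmax 0.3065
scene latch 258 mean [0.4161 0.1684 0.0917] rect [0.4177 0.1687] [0.0618 0.0461] 1.8 zmax 0.1338
[[0.387, 0.146, 0.127], [0.388, 0.154, 0.126], [0.389, 0.162, 0.126], [0.389, 0.181, 0.125], [0.39, 0.182, 0.121], [0.39, 0.151, 0.128], [0.39, 0.145, 0.126], [0.39, 0.189, 0.121], [0.391, 0.189, 0.126], [0.391, 0.154, 0.127], [0.391, 0.186, 0.114], [0.391, 0.16, 0.129], [0.391, 0.172, 0.129], [0.392, 0.167, 0.128]]
```

```bash
cat >> h.py <<'E'
def plan(wps,start=None):
    "wps: (x,y,z,yaw) world; prints per-call offsets"
    o=get_obs(); 
    if start is None: p=np.array(o["ee_pos"]);yw=o["tcp_rot"][2]
    else: p=np.array(start[:3]);yw=start[3]
    for x,y,z,w in wps:
        t=np.array([x,y,z]);
        while True:
            c,s=np.cos(np.radians(yw)),np.sin(np.radians(yw)); R=np.array([[c,s,0],[s,-c,0],[0,0,-1]])
            off=R.T@(t-p)/.1; dw=(w-yw+180)%360-180
            k=max(1,np.abs(off).max()); k=1 if k<1.001 else k
            off=np.round(off/k,3); print(off.tolist(),"yaw",round(dw/180,4),"->",(p+R@off*.1).round(4).tolist()); 
            p=p+R@off*.1; yw=w
            if k==1: break
E
python3 - <<'E'
import workcell; print([n for n in dir(workcell) if n[0]!='_'], getattr(workcell,'tip_extent',None))
from h import *
plan([(.50,-.05,.26,87.3),(.657,-.218,.26,87.3),(.657,-.218,.20,87.3)])
E
```

```text
['PlanningError', 'camera', 'camera_info', 'get_obs', 'job_done', 'tip_extent'] 0.022
[-1.0, -0.843, -0.015] yaw -0.3909 -> [0.2694, 0.3926, 0.2542]
[-1.0, 0.582, -0.013] yaw 0.0 -> [0.3228, 0.29, 0.2555]
[-1.0, 0.583, -0.014] yaw 0.0 -> [0.3764, 0.1873, 0.2569]
[-1.0, 0.582, -0.013] yaw 0.0 -> [0.4298, 0.0847, 0.2582]
[-1.0, 0.583, -0.014] yaw 0.0 -> [0.4833, -0.0179, 0.2596]
[-0.312, 0.182, -0.004] yaw 0.0 -> [0.5, -0.05, 0.26]
[-0.974, 1.0, -0.0] yaw 0.0 -> [0.5953, -0.152, 0.26]
[-0.631, 0.647, -0.0] yaw 0.0 -> [0.657, -0.218, 0.26]
[0.0, 0.0, 0.6] yaw 0.0 -> [0.657, -0.218, 0.2]
```

servo_tool:
  rows:
    - {"offset": [-0.5, -0.42, 0], "yaw": -0.195, "claw": 0.6}
    - {"offset": [-1, -0.84, 0], "yaw": -0.391, "claw": 0.6}
    - {"offset": [-1, -0.84, 0], "yaw": -0.391, "claw": 0.6}
    - {"offset": [-1, -0.84, 0], "yaw": -0.391, "claw": 0.6}
    - {"offset": [-1, -0.84, 0], "yaw": -0.391, "claw": 0.6}
    - {"offset": [-1, -0.84, 0], "yaw": -0.391, "claw": 0.6}
    - {"offset": [-1, -0.84, 0], "yaw": -0.391, "claw": 0.6}
    - {"offset": [-1, -0.84, 0], "yaw": -0.391, "claw": 0.6}
  squeeze: 40

```text
time: 1.1
ee_pos: [0.2695, 0.3929, 0.253]
tcp_rot: [-180.0, -0.0, -132.0]
wrist_force: [-1.1, -0.3, 0.3]
opening: 0.0342
grasp_force: 0.0
```

servo_tool:
  rows:
    - {"offset": [-0.5, 0.3, 0], "yaw": 0, "claw": 0.6}
    - {"offset": [-1, 0.58, 0], "yaw": 0, "claw": 0.6}
    - {"offset": [-1, 0.58, 0], "yaw": 0, "claw": 0.6}

```text
time: 1.48
ee_pos: [0.2935, 0.5088, 0.2494]
tcp_rot: [-179.9, -0.3, -132.1]
wrist_force: [-0.2, -0.6, -0.4]
opening: 0.0342
grasp_force: 0.0
```

servo_tool:
  rows:
    - {"offset": [-0.5, 0.3, 0], "yaw": 0, "claw": 0.6}
    - {"offset": [-1, 0.58, 0], "yaw": 0, "claw": 0.6}
    - {"offset": [-1, 0.58, 0], "yaw": 0, "claw": 0.6}

```text
time: 1.85
ee_pos: [0.3174, 0.622, 0.2476]
tcp_rot: [-179.9, -0.4, -132.0]
wrist_force: [0.6, -0.2, 0.4]
opening: 0.034
grasp_force: 0.0
```

servo_tool:
  rows:
    - {"offset": [-0.5, 0.3, 0], "yaw": 0, "claw": 0.6}
    - {"offset": [-1, 0.58, 0], "yaw": 0, "claw": 0.6}
    - {"offset": [-1, 0.58, 0], "yaw": 0, "claw": 0.6}

```text
time: 2.22
ee_pos: [0.3359, 0.7218, 0.2466]
tcp_rot: [179.8, 0.8, -132.1]
wrist_force: [16.4, 35.5, 48.8]
opening: 0.0341
grasp_force: 0.0
```

servo_tool:
  rows:
    - {"offset": [-0.5, 0.3, 0], "yaw": 0, "claw": 0.6}
    - {"offset": [-1, 0.58, 0], "yaw": 0, "claw": 0.6}
    - {"offset": [-1, 0.58, 0], "yaw": 0, "claw": 0.6}

```text
time: 2.6
ee_pos: [0.3333, 0.773, 0.2123]
tcp_rot: [178.6, 4.1, -132.0]
wrist_force: [-0.2, -0.6, -0.6]
opening: 0.0344
grasp_force: 0.0
```

servo_tool:
  rows:
    - {"offset": [-0.5, 0.5, 0], "yaw": 0, "claw": 0.6}
    - {"offset": [-1, 1, 0], "yaw": 0, "claw": 0.6}
    - {"offset": [-1, 1, 0], "yaw": 0, "claw": 0.6}

```text
time: 2.98
ee_pos: [0.3002, 0.8321, 0.182]
tcp_rot: [177.3, 7.4, -132.1]
wrist_force: [0.2, -0.2, 0.7]
opening: 0.0344
grasp_force: 0.0
```

servo_tool:
  rows:
    - {"offset": [-0.46, 0.41, 0], "yaw": 0, "claw": 0.6}
    - {"offset": [-0.92, 0.82, 0.15], "yaw": 0, "claw": 0.6}
    - {"offset": [-0.92, 0.82, 0.3], "yaw": 0, "claw": 0.6}
    - {"offset": [-0.92, 0.82, 0.3], "yaw": 0, "claw": 0.6}

```text
time: 3.48
ee_pos: [0.2824, 0.8907, 0.1354]
tcp_rot: [175.8, 10.7, -132.3]
wrist_force: [-0.6, 0.3, 0.0]
opening: 0.0341
grasp_force: 0.0
```

```bash
python3 - <<'E'
from h import *
o=get_obs();print(o["time"],o["ee_pos"],o["tcp_rot"],o["opening"],o["wrist_force"])
L=[]
for n,(r0,r1,c0,c1) in (("top",(110,190,330,430)),("scene",(130,230,190,315))):
    p,d=camera(n); L.append(cv2.resize(p[r0:r1,c0:c1,::-1],(400,320),interpolation=cv2.INTER_CUBIC))
cv2.imwrite("pics/a1.png",np.hstack(L))
plan([(.657,-.218,.182,87.3)])
E
```

```text
3.475 [0.28244722 0.89070294 0.13544314] [ 175.75412375   10.71580324 -132.3267216 ] 0.03405989971832994 [-0.56866385  0.3095458   0.03315848]
[0.554, -1.0, -0.044] yaw -0.7797 -> [0.3194, 0.7824, 0.1416]
[-1.0, 0.391, -0.041] yaw 0.0 -> [0.3537, 0.6807, 0.1457]
[-1.0, 0.391, -0.041] yaw 0.0 -> [0.3881, 0.5789, 0.1498]
[-1.0, 0.391, -0.041] yaw 0.0 -> [0.4224, 0.4772, 0.1539]
[-1.0, 0.391, -0.041] yaw 0.0 -> [0.4568, 0.3755, 0.158]
[-1.0, 0.391, -0.041] yaw 0.0 -> [0.4911, 0.2738, 0.1621]
[-1.0, 0.391, -0.041] yaw 0.0 -> [0.5255, 0.172, 0.1662]
[-1.0, 0.391, -0.041] yaw 0.0 -> [0.5598, 0.0703, 0.1703]
[-1.0, 0.391, -0.041] yaw 0.0 -> [0.5941, -0.0314, 0.1744]
[-1.0, 0.39, -0.041] yaw 0.0 -> [0.6284, -0.1332, 0.1785]
[-0.834, 0.326, -0.035] yaw 0.0 -> [0.657, -0.218, 0.182]
```

View pics/a1.png

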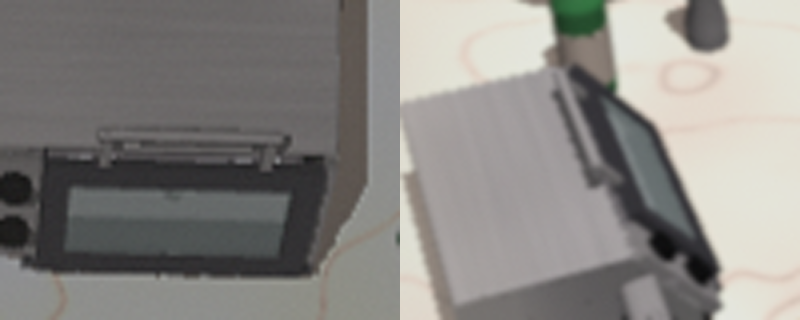

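The yaw sign was opposite (tool z points down) and the arm went left, with a brief 48 N reading. Check what is there before moving back.

```bash
python3 - <<'E'
from h import *
L=[]
for n in ("top","scene"):
    p,d=camera(n); np.save(n+"1.npy",d); cv2.imwrite(f"pics/{n}1.png",p[:,:,::-1])
    a=cv2.imread(f"pics/{n}0.png").astype(int); df=np.abs(a-p[:,:,::-1]).sum(2)>60
    cv2.imwrite("pics/x.png",p[:,:,::-1]); L.append(cv2.resize(p[:,:,::-1],(640,400))[:300] if n=="top" else p[100:,:,::-1])
cv2.imwrite("pics/a2.png",np.vstack(L))
o=get_obs();print(o["q"].round(1),o["ee_pos"])
E
```

```text
[72.6 57.6 70.7 91.4 -0.6 24.4] [0.28297727 0.89080062 0.13907572]
```

View pics/a2.png

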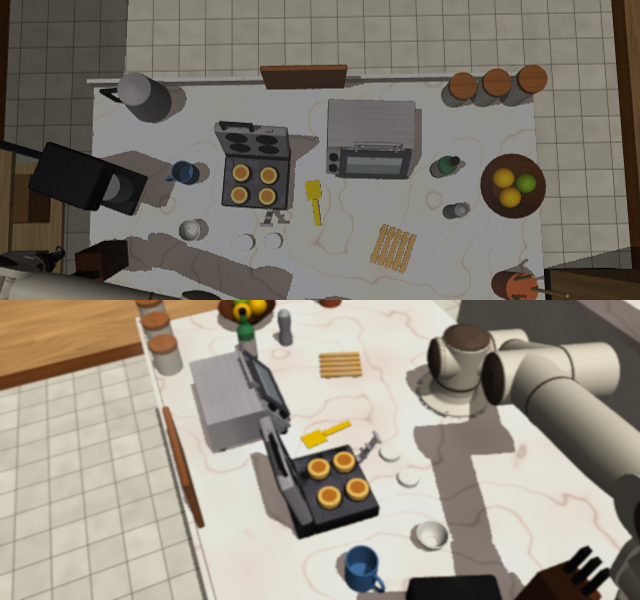

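The picture shows nothing visibly displaced; the arm is stretched past the knife block at (100,255). I check obstacle heights along the way back.

```bash
python3 - <<'E'
from h import *
H={}
for n in ("top","scene"):
    W=cloud(n,np.load(n+"0.npy")).reshape(-1,3)
    q=W[(W[:,1]>.45)&(W[:,1]<1.)&(W[:,0]>.0)&(W[:,0]<.6)&(W[:,2]>.03)]
    for x,y,z in q: 
        k=(round(x/.05)*5,round(y/.05)*5); H[k]=max(H.get(k,0),z)
for i in range(60,-1,-5): print(i,[int(H.get((i,j),0)*1000) for j in range(95,40,-5)])
for n in ("top","scene"):
    a=cv2.imread(f"pics/{n}0.png").astype(int);b=cv2.imread(f"pics/{n}1.png").astype(int)
    m=(np.abs(np.load(n+"0.npy")-np.load(n+"1.npy"))>.015).astype(np.uint8); k,l,s,c=cv2.connectedComponentsWithStats(m)
    print(n,[ (s[j].tolist()) for j in range(1,k) if s[j,4]>30])
E
```

```text
60 [0, 0, 326, 324, 325, 325, 326, 0, 78, 94, 0]
55 [0, 0, 325, 325, 326, 325, 325, 0, 83, 94, 94]
50 [0, 314, 325, 325, 328, 326, 324, 0, 0, 0, 0]
45 [0, 0, 0, 319, 327, 324, 32, 0, 0, 0, 0]
40 [0, 0, 0, 0, 0, 0, 0, 0, 0, 52, 49]
35 [0, 0, 0, 87, 109, 148, 0, 0, 0, 51, 51]
30 [0, 0, 0, 218, 224, 222, 0, 0, 677, 671, 0]
25 [0, 0, 0, 214, 286, 284, 0, 343, 705, 715, 711]
20 [0, 0, 0, 202, 283, 280, 0, 670, 715, 715, 708]
15 [0, 0, 0, 0, 0, 0, 0, 0, 715, 716, 705]
10 [0, 0, 0, 0, 0, 0, 0, 0, 0, 0, 0]
5 [0, 0, 0, 0, 0, 0, 0, 0, 0, 0, 0]
0 [0, 0, 0, 0, 0, 0, 0, 0, 0, 0, 0]
top [[214, 121, 74, 29, 1116], [0, 246, 340, 154, 24215], [301, 308, 12, 18, 44], [339, 321, 6, 22, 40]]
scene [[426, 0, 214, 400, 36316], [227, 6, 11, 21, 41], [191, 11, 15, 8, 32], [255, 14, 10, 11, 34], [237, 19, 11, 15, 36], [220, 39, 12, 10, 32], [164, 40, 19, 14, 54], [248, 41, 12, 10, 37], [257, 41, 15, 28, 65], [209, 45, 20, 16, 61], [183, 48, 12, 18, 46], [135, 50, 11, 9, 32], [423, 51, 10, 16, 39], [235, 55, 13, 11, 46], [354, 58, 12, 9, 39], [400, 58, 13, 12, 45], [98, 60, 13, 7, 33], [152, 60, 21, 17, 55], 
[... 178 characters left out ...]
, 91], [209, 86, 20, 8, 43], [270, 87, 14, 9, 38], [208, 99, 9, 12, 33], [87, 102, 17, 12, 55], [72, 107, 7, 13, 31], [104, 114, 10, 12, 39], [112, 124, 26, 22, 92], [67, 129, 22, 28, 107], [87, 132, 24, 16, 68], [135, 138, 8, 14, 37], [28, 145, 13, 17, 47], [95, 150, 10, 15, 32], [126, 156, 12, 10, 31], [92, 158, 33, 18, 146], [1, 161, 13, 13, 33], [65, 160, 13, 16, 57], [116, 165, 19, 23, 66], [135, 166, 14, 10, 37], [42, 168, 24, 17, 87], [74, 168, 16, 15, 58], [103, 172, 13, 21, 48], [84, 176, 17, 13, 52], [31, 179, 20, 18, 91], [71, 180, 12, 12, 36], [18, 182, 8, 21, 59], [121, 185, 9, 18, 44], [13, 209, 11, 11, 36], [69, 212, 13, 13, 36], [258, 214, 52, 107, 1401], [1, 222, 8, 14, 39]]
```

servo_tool:
  rows:
    - {"offset": [0, 0, -0.25], "yaw": 0, "claw": 0.6}
    - {"offset": [0, 0, -0.5], "yaw": 0, "claw": 0.6}
    - {"offset": [0, 0, -0.5], "yaw": 0, "claw": 0.6}

```text
time: 4.05
ee_pos: [0.2766, 0.8742, 0.1892]
tcp_rot: [175.3, 11.7, -132.4]
wrist_force: [-0.0, -0.5, -0.5]
opening: 0.0344
grasp_force: 0.0
```

servo_tool:
  rows:
    - {"offset": [0, 0, -0.5], "yaw": 0, "claw": 0.6}
    - {"offset": [0, 0, -0.95], "yaw": 0, "claw": 0.6}
    - {"offset": [0, 0, -0.95], "yaw": 0, "claw": 0.6}

```text
time: 4.42
ee_pos: [0.2643, 0.8387, 0.2711]
tcp_rot: [174.8, 12.8, -132.5]
wrist_force: [-0.4, -0.0, 0.2]
opening: 0.0344
grasp_force: 0.0
```

servo_tool:
  rows:
    - {"offset": [0, 0, -0.5], "yaw": 0, "claw": 0.6}
    - {"offset": [0, 0, -0.95], "yaw": 0, "claw": 0.6}
    - {"offset": [0, 0, -0.95], "yaw": 0, "claw": 0.6}

```text
time: 4.8
ee_pos: [0.2508, 0.7987, 0.3462]
tcp_rot: [174.1, 14.1, -132.6]
wrist_force: [-0.8, 0.4, -0.7]
opening: 0.0342
grasp_force: 0.0
```

```bash
python3 - <<'E'
from h import *
o=get_obs();print(o["q"].round(2),o["ee_pos"],o["tcp_rot"],o["wrist_force"].round(1))
E
```

```text
[ 72.77  43.13  70.76 102.38  -0.66  24.59] [0.25082128 0.79873666 0.34624888] [ 174.12236025   14.10872646 -132.63239799] [-0.8  0.4 -0.7]
```

servo_tool:
  rows:
    - {"offset": [0.4, -0.3, -0.1], "yaw": 0, "claw": 0.6}
    - {"offset": [0.8, -0.6, -0.2], "yaw": 0, "claw": 0.6}
    - {"offset": [0.8, -0.6, -0.2], "yaw": 0, "claw": 0.6}

```text
time: 5.18
ee_pos: [0.2418, 0.6974, 0.3356]
tcp_rot: [174.2, 13.9, -132.6]
wrist_force: [0.2, 0.1, 1.0]
opening: 0.0344
grasp_force: 0.0
```

servo_tool:
  rows:
    - {"offset": [0.4, -0.3, 0], "yaw": 0, "claw": 0.6}
    - {"offset": [0.8, -0.6, 0], "yaw": 0, "claw": 0.6}
    - {"offset": [0.8, -0.6, 0], "yaw": 0, "claw": 0.6}

```text
time: 5.55
ee_pos: [0.2337, 0.5987, 0.3095]
tcp_rot: [174.3, 13.7, -132.6]
wrist_force: [0.2, 0.7, 0.9]
opening: 0.0344
grasp_force: 0.0
```

```bash
python3 - <<'E'
from h import *
o=get_obs();print(o["q"].round(2),o["ee_pos"],o["tcp_rot"],o["wrist_force"].round(1))
E
```

```text
[68.5   4.62 14.5  85.09  0.42 20.52] [0.23372223 0.5987217  0.30948332] [ 174.322004     13.68090214 -132.64439079] [0.2 0.7 0.9]
```

The tilt picked up at the reach limit persists (14° outward). The mirror trick: push against the inner limit on the same azimuth. Fit a planar arm model to see where that limit lies.

```bash
cat > kin.py <<'E'
import numpy as np
from scipy.optimize import least_squares
D=np.array([[5.01,10.04,95.1,.5498,.2526],[57.6,70.7,91.4,.9347,.1391],[43.13,70.76,102.38,.8372,.3462],[4.62,14.5,85.09,.6427,.3095]])
def fk(p,q2,q3,q4):
    h,L1,L2,ph,Lt,a=p; q2,q3,q4=map(np.radians,(q2,q3,q4)); f=q3-q2+ph; t=q2-q3+q4 # t=90 -> down
    r=L1*np.sin(q2)+L2*np.cos(f)+Lt*np.cos(t)+a*np.sin(t)
    z=h+L1*np.cos(q2)+L2*np.sin(f)-Lt*np.sin(t)+a*np.cos(t); return r,z
def res(p): r,z=fk(p,*D[:,:3].T); return np.r_[r-D[:,3],z-D[:,4],.01*(p-P0)]
P0=np.array([.36,.36,.35,0.,.25,.08])
s=least_squares(res,P0); P=s.x
if __name__=="__main__":
    print(P.round(4),np.round(s.fun[:8],4))
    for z in (.05,.15,.25,.35,.45):
        out=[]
        for r in (.1,.15,.2,.25,.3,.35):
            g=least_squares(lambda q:np.r_[np.subtract(fk(P,q[0],q[1],90-q[0]+q[1]),(r,z))],[-20,-20])
            out.append((r,(g.x[0].round(),g.x[1].round(),(90-g.x[0]+g.x[1]).round()),round(g.cost,5)))
        print(z,[ (o[0],tuple(map(int,o[1]))) for o in out if o[2]<1e-5])
E
python3 kin.py
```

```text
[1.601e-01 4.201e-01 5.195e-01 6.890e-02 4.071e-01 5.000e-04] [ 0.     -0.0002  0.0002  0.      0.     -0.0001 -0.      0.0001]
0.05 [(0.1, (-70, -57, 104)), (0.15, (-60, -54, 96)), (0.2, (-49, -51, 89)), (0.25, (-40, -47, 83)), (0.3, (-31, -42, 79)), (0.35, (-23, -37, 76))]
0.15 [(0.1, (-63, -44, 110)), (0.15, (-55, -42, 104)), (0.2, (-47, -39, 98)), (0.25, (-39, -35, 94)), (0.3, (-31, -31, 90)), (0.35, (-24, -26, 87))]
0.25 [(0.1, (-56, -30, 116)), (0.15, (-49, -28, 112)), (0.2, (-43, -25, 107)), (0.25, (-36, -22, 104)), (0.3, (-29, -19, 100)), (0.35, (-22, -14, 98))]
0.35 [(0.1, (-48, -15, 124)), (0.15, (-42, -13, 120)), (0.2, (-37, -11, 116)), (0.25, (-31, -8, 113)), (0.3, (-24, -4, 110)), (0.35, (-18, 0, 108))]
0.45 [(0.1, (-39, 3, 132)), (0.15, (-34, 4, 128)), (0.2, (-29, 6, 125)), (0.25, (-23, 10, 123)), (0.3, (-18, 13, 121)), (0.35, (-12, 18, 119))]
```

```bash
cat >> h.py <<'E'
from scipy.spatial.transform import Rotation as Rot
def plan(wps,start=None):
    "wps: (x,y,z[,world yaw]); prints per-call offsets; yaw fraction = -world change/180 (tool z down)"
    o=get_obs(); p=np.array(o["ee_pos"]);R=Rot.from_euler("xyz",o["tcp_rot"],degrees=True)
    if start is not None: p=np.array(start[:3]);R=Rot.from_euler("xyz",[180,0,start[3]],degrees=True)
    for wp in wps:
        t=np.array(wp[:3]);
        while True:
            off=R.inv().apply(t-p)/.1; yw=R.as_euler("xyz",degrees=True)[2]
            dw=(wp[3]-yw+180)%360-180 if len(wp)>3 else 0
            k=max(1,np.abs(off).max()); k=1 if k<1.001 else k
            off=np.round(off/k,3); p=p+R.apply(off*.1); R=R*Rot.from_euler("z",-dw,degrees=True)
            print(off.tolist(),"yaw",round(-dw/180,4),"->",p.round(4).tolist())
            if k==1: break
def st():
    o=get_obs();q=o["q"];print("t",o["time"],"q",q.round(1),"sum",round(q[1]-q[2]+q[3],2),"pos",o["ee_pos"].round(4),"rot",o["tcp_rot"].round(2),"F",o["wrist_force"].round(1),"op",round(o["opening"],4),"g",o["grasp_force"])
E
python3 -c "
from h import *
st();plan([(.115,.31,.27),(.06,.18,.2)])"
```

```text
t 5.55 q [68.5  4.6 14.5 85.1  0.4 20.5] sum 75.21 pos [0.2337 0.5987 0.3095] rot [ 174.32   13.68 -132.64] F [0.2 0.7 0.9] op 0.0344 g 0.0
[1.0, -0.356, -0.141] yaw 0.0 -> [0.1933, 0.5005, 0.296]
[1.0, -0.356, -0.141] yaw 0.0 -> [0.1529, 0.4022, 0.2826]
[0.938, -0.335, -0.132] yaw 0.0 -> [0.115, 0.31, 0.27]
[1.0, -0.35, 0.217] yaw 0.0 -> [0.0773, 0.2208, 0.222]
[0.457, -0.16, 0.099] yaw 0.0 -> [0.06, 0.18, 0.2]
```

servo_tool:
  rows:
    - {"offset": [0.5, -0.18, -0.07], "yaw": 0, "claw": 0.6}
    - {"offset": [1, -0.36, -0.14], "yaw": 0, "claw": 0.6}
    - {"offset": [1, -0.36, -0.14], "yaw": 0, "claw": 0.6}

```text
time: 5.92
ee_pos: [0.1934, 0.502, 0.2982]
tcp_rot: [174.2, 13.9, -132.6]
wrist_force: [-0.2, 1.4, 0.8]
opening: 0.034
grasp_force: 0.0
```

servo_tool:
  rows:
    - {"offset": [0.5, -0.18, -0.07], "yaw": 0, "claw": 0.6}
    - {"offset": [1, -0.36, -0.14], "yaw": 0, "claw": 0.6}
    - {"offset": [1, -0.36, -0.14], "yaw": 0, "claw": 0.6}

```text
time: 6.3
ee_pos: [0.1537, 0.4044, 0.2852]
tcp_rot: [174.2, 14.0, -132.6]
wrist_force: [-0.6, 0.6, -0.3]
opening: 0.0342
grasp_force: 0.0
```

servo_tool:
  rows:
    - {"offset": [0.5, -0.18, -0.07], "yaw": 0, "claw": 0.6}
    - {"offset": [0.94, -0.34, -0.13], "yaw": 0, "claw": 0.6}
    - {"offset": [0.94, -0.34, -0.13], "yaw": 0, "claw": 0.6}

```text
time: 6.68
ee_pos: [0.1165, 0.3123, 0.2722]
tcp_rot: [174.2, 14.0, -132.6]
wrist_force: [0.1, 0.1, 0.2]
opening: 0.0341
grasp_force: 0.0
```

servo_tool:
  rows:
    - {"offset": [0.3, -0.1, 0], "yaw": 0, "claw": 0.6}
    - {"offset": [0.6, -0.2, 0], "yaw": 0, "claw": 0.6}
    - {"offset": [0.6, -0.2, 0], "yaw": 0, "claw": 0.6}
    - {"offset": [0.6, -0.2, 0], "yaw": 0, "claw": 0.6}

```text
time: 7.18
ee_pos: [0.0927, 0.2576, 0.2549]
tcp_rot: [174.2, 13.9, -132.6]
wrist_force: [-0.6, 0.9, -0.5]
opening: 0.034
grasp_force: 0.0
```

```bash
python3 -c "
from h import *
st()"
```

```text
t 7.175 q [ 70.2 -47.6 -28.4  94.2  -0.   22.1] sum 74.95 pos [0.0927 0.2576 0.2549] rot [ 174.22   13.92 -132.61] F [-0.6  0.9 -0.5] op 0.034 g 0.0
```

servo_tool:
  rows:
    - {"offset": [0.3, -0.1, 0], "yaw": 0, "claw": 0.6}
    - {"offset": [0.6, -0.2, 0], "yaw": 0, "claw": 0.6}
    - {"offset": [0.6, -0.2, 0], "yaw": 0, "claw": 0.6}
    - {"offset": [0.6, -0.2, 0], "yaw": 0, "claw": 0.6}

```text
time: 7.68
ee_pos: [0.0787, 0.2348, 0.2541]
tcp_rot: [175.3, 11.6, -132.4]
wrist_force: [0.2, 0.5, 0.8]
opening: 0.0339
grasp_force: 0.0
```

```bash
python3 -c "
from h import *
st()"
```

```text
t 7.675 q [ 72.  -48.5 -28.3  97.8  -0.5  23.8] sum 77.52 pos [0.0787 0.2348 0.2541] rot [ 175.31   11.58 -132.37] F [0.2 0.5 0.8] op 0.0339 g 0.0
```

servo_tool:
  rows:
    - {"offset": [0, 0, 0.5], "yaw": 0, "claw": 0.6}
    - {"offset": [0.2, -0.07, 0.9], "yaw": 0, "claw": 0.6}
    - {"offset": [0.4, -0.14, 0.9], "yaw": 0, "claw": 0.6}
    - {"offset": [0.6, -0.21, 0.9], "yaw": 0, "claw": 0.6}
    - {"offset": [0.8, -0.28, 0.9], "yaw": 0, "claw": 0.6}
    - {"offset": [0.8, -0.28, 0.9], "yaw": 0, "claw": 0.6}

```text
time: 8.43
ee_pos: [0.069, 0.2395, 0.1655]
tcp_rot: [177.1, 8.1, -132.1]
wrist_force: [-0.8, -0.1, -0.3]
opening: 0.0339
grasp_force: 0.0
```

```bash
python3 -c "
from h import *
st()"
```

```text
t 8.425 q [ 75.2 -48.5 -38.   92.   -1.2  27. ] sum 81.47 pos [0.069  0.2395 0.1655] rot [ 177.14    8.13 -132.12] F [-0.8 -0.1 -0.3] op 0.0339 g 0.0
```

servo_tool:
  rows:
    - {"offset": [0.3, -0.25, 0.1], "yaw": 0, "claw": 0.6}
    - {"offset": [0.6, -0.5, 0.2], "yaw": 0, "claw": 0.6}
    - {"offset": [0.8, -0.7, 0.2], "yaw": 0, "claw": 0.6}
    - {"offset": [1, -0.85, 0.2], "yaw": 0, "claw": 0.6}
    - {"offset": [1, -0.85, 0.2], "yaw": 0, "claw": 0.6}

```text
time: 9.05
ee_pos: [0.1165, 0.1915, 0.148]
tcp_rot: [177.8, 4.2, -132.0]
wrist_force: [-0.4, -0.2, 0.1]
opening: 0.0337
grasp_force: 0.0
```

```bash
python3 -c "
from h import *
st()"
```

```text
t 9.05 q [ 56.9 -48.5 -39.6  94.4   1.6   8.9] sum 85.53 pos [0.1165 0.1915 0.148 ] rot [ 177.77    4.18 -132.03] F [-0.4 -0.2  0.1] op 0.0337 g 0.0
```

servo_tool:
  rows:
    - {"offset": [0.4, 0.05, 0], "yaw": 0, "claw": 0.6}
    - {"offset": [0.8, 0.1, 0], "yaw": 0, "claw": 0.6}
    - {"offset": [0.8, 0.1, 0], "yaw": 0, "claw": 0.6}
    - {"offset": [0.8, 0.1, 0], "yaw": 0, "claw": 0.6}

```text
time: 9.55
ee_pos: [0.0757, 0.1855, 0.1545]
tcp_rot: [178.8, 1.0, -131.8]
wrist_force: [0.2, -0.0, -0.0]
opening: 0.0342
grasp_force: 0.0
```

```bash
python3 -c "
from h import *
st()"
```

```text
t 9.55 q [ 66.8 -48.5 -38.8  98.4   0.8  18.6] sum 88.63 pos [0.0757 0.1855 0.1545] rot [ 178.82    1.05 -131.82] F [ 0.2 -0.  -0. ] op 0.0342 g 0.0
```

servo_tool:
  rows:
    - {"offset": [0.15, -0.2, 0], "yaw": 0, "claw": 0.6}
    - {"offset": [0.22, -0.28, 0], "yaw": 0, "claw": 0.6}
    - {"offset": [0.22, -0.28, 0], "yaw": 0, "claw": 0.6}

```text
time: 9.93
ee_pos: [0.0917, 0.1661, 0.158]
tcp_rot: [179.1, -0.2, -132.0]
wrist_force: [-1.1, 0.2, 0.4]
opening: 0.034
grasp_force: 0.0
```

```bash
python3 -c "
from h import *
st()
plan([(.17,.27,.26,87.3),(.42,.0,.26,87.3)])"
```

```text
t 9.925 q [ 59.8 -48.5 -38.4 100.1   0.9  11.8] sum 89.99 pos [0.0917 0.1661 0.158 ] rot [ 179.07   -0.18 -132.03] F [-1.1  0.2  0.4] op 0.034 g 0.0
[-1.0, 0.101, -0.791] yaw 0.7815 -> [0.1523, 0.2465, 0.237]
[0.245, 0.162, -0.231] yaw -0.0 -> [0.17, 0.27, 0.26]
[-0.983, 1.0, -0.022] yaw -0.0 -> [0.2653, 0.1671, 0.26]
[-0.983, 1.0, -0.022] yaw -0.0 -> [0.3605, 0.0642, 0.26]
[-0.613, 0.624, -0.014] yaw -0.0 -> [0.42, 0.0, 0.26]
```

```bash
python3 -c "
from h import *
plan([(.152,.2465,.237,-92.7),(.42,0,.26,-92.7),(.655,-.218,.235,-92.7)])"
```

```text
[-0.998, 0.103, -0.791] yaw -0.2185 -> [0.152, 0.2465, 0.237]
[0.837, -1.0, -0.104] yaw -0.0 -> [0.2481, 0.1581, 0.2452]
[0.837, -1.0, -0.104] yaw -0.0 -> [0.3442, 0.0697, 0.2535]
[0.66, -0.789, -0.081] yaw -0.0 -> [0.42, -0.0, 0.26]
[0.843, -1.0, 0.081] yaw -0.0 -> [0.5158, -0.0888, 0.2498]
[0.843, -1.0, 0.08] yaw -0.0 -> [0.6116, -0.1777, 0.2396]
[0.383, -0.453, 0.037] yaw -0.0 -> [0.655, -0.218, 0.235]
```

servo_tool:
  rows:
    - {"offset": [-0.5, 0.05, -0.4], "yaw": -0.05, "claw": 0.6}
    - {"offset": [-1, 0.1, -0.79], "yaw": -0.11, "claw": 0.6}
    - {"offset": [-1, 0.1, -0.79], "yaw": -0.165, "claw": 0.6}
    - {"offset": [-1, 0.1, -0.79], "yaw": -0.2185, "claw": 0.6}
    - {"offset": [-1, 0.1, -0.79], "yaw": -0.2185, "claw": 0.6}

```text
time: 10.55
ee_pos: [0.1517, 0.247, 0.2366]
tcp_rot: [179.1, 0.4, -92.6]
wrist_force: [-0.1, -1.0, 0.4]
opening: 0.0342
grasp_force: 0.0
```

```bash
python3 -c "
from h import *
st()
plan([(.42,0,.26,-92.7),(.655,-.218,.235,-92.7)])"
```

```text
t 10.55 q [ 57.6 -30.8 -21.1  99.8   0.9 -29.8] sum 90.06 pos [0.1517 0.247  0.2366] rot [179.15   0.42 -92.62] F [-0.1 -1.   0.4] op 0.0342 g 0.0
[0.84, -1.0, -0.105] yaw 0.0004 -> [0.2479, 0.1585, 0.245]
[0.838, -1.0, -0.105] yaw 0.0 -> [0.3439, 0.07, 0.2534]
[0.663, -0.792, -0.082] yaw 0.0 -> [0.42, -0.0, 0.26]
[0.843, -1.0, 0.081] yaw 0.0 -> [0.5158, -0.0889, 0.2498]
[0.843, -1.0, 0.081] yaw -0.0 -> [0.6116, -0.1777, 0.2396]
[0.382, -0.453, 0.036] yaw -0.0 -> [0.655, -0.218, 0.235]
```

Signs are right now; continue.

servo_tool:
  rows:
    - {"offset": [0.42, -0.5, -0.05], "yaw": 0, "claw": 0.6}
    - {"offset": [0.84, -1, -0.1], "yaw": 0, "claw": 0.6}
    - {"offset": [0.84, -1, -0.1], "yaw": 0, "claw": 0.6}

```text
time: 10.92
ee_pos: [0.2493, 0.1566, 0.2448]
tcp_rot: [179.2, 0.4, -93.0]
wrist_force: [-1.3, 0.3, 0.2]
opening: 0.0341
grasp_force: 0.0
```

servo_tool:
  rows:
    - {"offset": [0.42, -0.5, -0.05], "yaw": 0, "claw": 0.6}
    - {"offset": [0.84, -1, -0.1], "yaw": 0, "claw": 0.6}
    - {"offset": [0.84, -1, -0.1], "yaw": 0, "claw": 0.6}

```text
time: 11.3
ee_pos: [0.346, 0.0673, 0.2522]
tcp_rot: [179.1, 0.4, -93.1]
wrist_force: [-1.2, -0.2, 0.0]
opening: 0.0339
grasp_force: 0.0
```

servo_tool:
  rows:
    - {"offset": [0.33, -0.4, -0.04], "yaw": 0, "claw": 0.6}
    - {"offset": [0.66, -0.79, -0.08], "yaw": 0, "claw": 0.6}
    - {"offset": [0.66, -0.79, -0.08], "yaw": 0, "claw": 0.6}

```text
time: 11.68
ee_pos: [0.4215, -0.0004, 0.2582]
tcp_rot: [179.1, 0.4, -92.9]
wrist_force: [-0.7, 0.5, -0.4]
opening: 0.0345
grasp_force: 0.0
```

servo_tool:
  rows:
    - {"offset": [0.42, -0.5, 0.04], "yaw": 0, "claw": 0.6}
    - {"offset": [0.84, -1, 0.08], "yaw": 0, "claw": 0.6}
    - {"offset": [0.84, -1, 0.08], "yaw": 0, "claw": 0.6}

```text
time: 12.05
ee_pos: [0.5175, -0.0883, 0.2468]
tcp_rot: [179.0, 0.4, -92.8]
wrist_force: [-1.4, -0.1, -0.3]
opening: 0.034
grasp_force: 0.0
```

servo_tool:
  rows:
    - {"offset": [0.42, -0.5, 0.04], "yaw": 0, "claw": 0.6}
    - {"offset": [0.84, -1, 0.08], "yaw": 0, "claw": 0.6}
    - {"offset": [0.84, -1, 0.08], "yaw": 0, "claw": 0.6}

```text
time: 12.42
ee_pos: [0.6136, -0.1762, 0.2358]
tcp_rot: [178.9, 0.5, -92.7]
wrist_force: [-0.8, 0.6, -0.9]
opening: 0.0342
grasp_force: 0.0
```

servo_tool:
  rows:
    - {"offset": [0.2, -0.23, 0.02], "yaw": 0, "claw": 0.6}
    - {"offset": [0.38, -0.45, 0.04], "yaw": 0, "claw": 0.6}
    - {"offset": [0.38, -0.45, 0.04], "yaw": 0, "claw": 0.6}

```text
time: 12.8
ee_pos: [0.6558, -0.2146, 0.234]
tcp_rot: [179.1, 0.5, -92.6]
wrist_force: [0.7, -0.7, 0.0]
opening: 0.0341
grasp_force: 0.0
```

```bash
python3 - <<'E'
from h import *
st()
L=[]
for n,(r0,r1,c0,c1) in (("top",(100,180,330,430)),("scene",(90,210,180,330))):
    p,d=camera(n); L.append(cv2.resize(p[r0:r1,c0:c1,::-1],(400,320),interpolation=cv2.INTER_CUBIC))
cv2.imwrite("pics/a3.png",np.hstack(L))
plan([(.656,-.218,.182,-92.7)])
E
```

```text
t 12.8 q [ -18.2   26.5   34.2   98.7    0.2 -105.6] sum 90.97 pos [ 0.6558 -0.2146  0.234 ] rot [179.12   0.45 -92.59] F [ 0.7 -0.7  0. ] op 0.0341 g 0.0
[0.042, -0.018, 0.529] yaw 0.0009 -> [0.656, -0.218, 0.182]
```

View pics/a3.png

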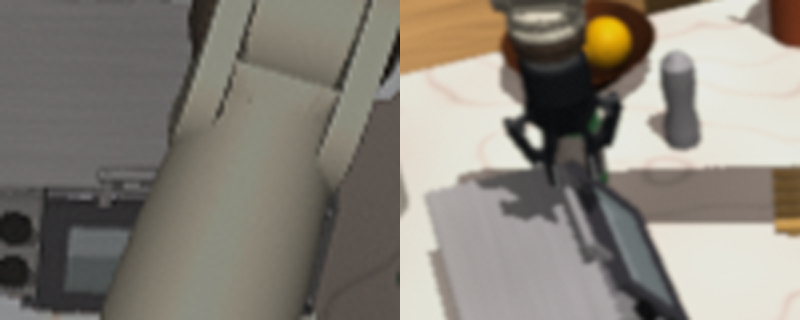

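The fingers stand above the bar's middle. Lower and close.

servo_tool:
  rows:
    - {"offset": [0, 0, 0.3], "yaw": 0, "claw": 0.6}
    - {"offset": [0, 0, 0.52], "yaw": 0, "claw": 0.6}
    - {"offset": [0, 0, 0.52], "yaw": 0, "claw": 0.6}

```text
time: 13.28
ee_pos: [0.6536, -0.214, 0.1814]
tcp_rot: [179.0, 0.5, -92.5]
wrist_force: [0.8, 0.0, 0.3]
opening: 0.0341
grasp_force: 0.0
```

servo_tool:
  rows:
    - {"offset": [0, 0, 0], "yaw": 0, "claw": 0.8}
    - {"offset": [0, 0, 0], "yaw": 0, "claw": 1}
    - {"offset": [0, 0, 0], "yaw": 0, "claw": 1}
    - {"offset": [0, 0, 0], "yaw": 0, "claw": 1}
  squeeze: 25

```text
time: 13.78
ee_pos: [0.6563, -0.2151, 0.185]
tcp_rot: [179.5, 0.4, -92.5]
wrist_force: [4.1, 2.9, 6.3]
opening: 0.0109
grasp_force: 25.5
```

```bash
python3 - <<'E'
from h import *
st()
o=get_obs();p=o["ee_pos"]
import math
u=np.array([math.cos(math.radians(-2.7)),math.sin(math.radians(-2.7))])
R=Rot.from_euler("xyz",o["tcp_rot"],degrees=True)
# arc: bar at angle th; displacement from th0=35deg
def bar(th): a=math.radians(35-th); return np.array([.169*math.sin(a),.169*math.cos(a)])
for th in range(10,126,10):
    d=bar(th)-bar(0); w=np.r_[u*d[0],d[1]]; print(th,(R.inv().apply(w)/.1).round(3).tolist())
print(125,(R.inv().apply(np.r_[u*(bar(125)-bar(0))[0],(bar(125)-bar(0))[1]])/.1).round(3))
E
```

```text
t 13.775 q [ -18.2   25.    26.7   92.3    0.2 -105.7] sum 90.62 pos [ 0.6563 -0.2151  0.185 ] rot [179.48   0.41 -92.51] F [4.1 2.9 6.3] op 0.0109 g 25.500800013542175
10 [-0.002, 0.256, -0.145]
20 [-0.004, 0.534, -0.243]
30 [-0.005, 0.825, -0.292]
40 [-0.006, 1.119, -0.289]
50 [-0.006, 1.409, -0.235]
60 [-0.007, 1.685, -0.132]
70 [-0.006, 1.939, 0.018]
80 [-0.006, 2.163, 0.209]
90 [-0.005, 2.35, 0.437]
100 [-0.003, 2.495, 0.693]
110 [-0.002, 2.593, 0.971]
120 [0.0, 2.641, 1.261]
125 [1.000e-03 2.647e+00 1.409e+00]
```

servo_tool:
  rows:
    - {"offset": [0, 0.13, -0.08], "yaw": 0, "claw": 1}
    - {"offset": [0, 0.26, -0.145], "yaw": 0, "claw": 1}
    - {"offset": [0, 0.4, -0.2], "yaw": 0, "claw": 1}
    - {"offset": [0, 0.53, -0.24], "yaw": 0, "claw": 1}
    - {"offset": [0, 0.68, -0.27], "yaw": 0, "claw": 1}
    - {"offset": [0, 0.825, -0.29], "yaw": 0, "claw": 1}

```text
time: 14.52
ee_pos: [0.5736, -0.2116, 0.2148]
tcp_rot: [179.4, 0.4, -92.5]
wrist_force: [3.6, 2.5, 0.3]
opening: 0.0109
grasp_force: 24.3
```

servo_tool:
  rows:
    - {"offset": [0, 0.15, 0.0], "yaw": 0, "claw": 1}
    - {"offset": [0, 0.295, 0.0], "yaw": 0, "claw": 1}
    - {"offset": [0, 0.44, 0.03], "yaw": 0, "claw": 1}
    - {"offset": [0, 0.585, 0.055], "yaw": 0, "claw": 1}
    - {"offset": [0, 0.725, 0.105], "yaw": 0, "claw": 1}
    - {"offset": [0, 0.86, 0.16], "yaw": 0, "claw": 1}

```text
time: 15.28
ee_pos: [0.487, -0.208, 0.1982]
tcp_rot: [179.3, 0.4, -92.5]
wrist_force: [5.6, -0.1, -6.9]
opening: 0.0107
grasp_force: 24.7
```

```bash
python3 - <<'E'
from h import *
st()
L=[]
for n,(r0,r1,c0,c1) in (("top",(100,220,310,430)),("scene",(110,230,190,340))):
    p,d=camera(n); L.append(cv2.resize(p[r0:r1,c0:c1,::-1],(400,320),interpolation=cv2.INTER_CUBIC))
cv2.imwrite("pics/a4.png",np.hstack(L))
E
```

```text
t 15.275 q [ -23.2    2.2    1.    89.7    0.2 -110.7] sum 90.81 pos [ 0.487  -0.208   0.1982] rot [179.3    0.43 -92.53] F [ 5.6 -0.1 -6.9] op 0.0107 g 24.655630588531494
```

servo_tool:
  rows:
    - {"offset": [0, 0.13, 0.07], "yaw": 0, "claw": 1}
    - {"offset": [0, 0.254, 0.15], "yaw": 0, "claw": 1}
    - {"offset": [0, 0.37, 0.24], "yaw": 0, "claw": 1}
    - {"offset": [0, 0.478, 0.34], "yaw": 0, "claw": 1}
    - {"offset": [0, 0.575, 0.45], "yaw": 0, "claw": 1}
    - {"offset": [0, 0.665, 0.57], "yaw": 0, "claw": 1}

```text
time: 16.12
ee_pos: [0.422, -0.2051, 0.1421]
tcp_rot: [179.5, 0.4, -92.5]
wrist_force: [18.6, 0.2, -10.2]
opening: 0.0105
grasp_force: 24.4
```

servo_tool:
  rows:
    - {"offset": [0, 0.08, 0.13], "yaw": 0, "claw": 1}
    - {"offset": [0, 0.145, 0.256], "yaw": 0, "claw": 1}
    - {"offset": [0, 0.2, 0.395], "yaw": 0, "claw": 1}
    - {"offset": [0, 0.243, 0.534], "yaw": 0, "claw": 1}
    - {"offset": [0, 0.27, 0.68], "yaw": 0, "claw": 1}
    - {"offset": [0, 0.29, 0.824], "yaw": 0, "claw": 1}
    - {"offset": [0, 0.297, 0.97], "yaw": 0, "claw": 1}
    - {"offset": [0, 0.297, 0.99], "yaw": 0, "claw": 1}

```text
time: 17.12
ee_pos: [0.3953, -0.2047, 0.0484]
tcp_rot: [-179.9, 0.2, -92.5]
wrist_force: [15.8, 2.7, 27.2]
opening: 0.0104
grasp_force: 30.1
```

```bash
python3 - <<'E'
from h import *
st()
for n in ("scene","top"):
    p,d=camera(n); W=cloud(n,d);x,y,z=np.moveaxis(W,-1,0)
    for s in range(0,11): 
        c=(abs(x-(.36+s*.02))<.01)&(y<-.24)&(y>-.31)&(z<.2); print(n,round(.36+s*.02,2),np.nanmedian(z[c]).round(4) if c.any() else None,end="; ")
    print()
E
```

```text
t 17.125 q [ -27.5   -8.3  -25.6   72.7    0.2 -115. ] sum 90.02 pos [ 0.3953 -0.2047  0.0484] rot [-179.92    0.2   -92.48] F [15.8  2.7 27.2] op 0.0104 g 30.08284091949463
scene 0.36 0.013; scene 0.38 0.0168; scene 0.4 0.0018; scene 0.42 0.0016; scene 0.44 0.0439; scene 0.46 0.0414; scene 0.48 0.0403; scene 0.5 0.0406; scene 0.52 0.0403; scene 0.54 0.0429; scene 0.56 0.0429; 
top 0.36 None; top 0.38 None; top 0.4 None; top 0.42 None; top 0.44 None; top 0.46 0.0368; top 0.48 0.0389; top 0.5 0.0388; top 0.52 0.0385; top 0.54 0.0409; top 0.56 0.0374;
```

servo_tool:
  rows:
    - {"offset": [0, 0, 0], "yaw": 0, "claw": 0.6}
    - {"offset": [0, 0, 0], "yaw": 0, "claw": 0.6}
    - {"offset": [0, 0, -0.3], "yaw": 0, "claw": 0.6}
    - {"offset": [0, 0, -0.8], "yaw": 0, "claw": 0.6}
    - {"offset": [0, 0, -1], "yaw": 0, "claw": 0.6}
    - {"offset": [0, 0, -1], "yaw": 0, "claw": 0.6}

```text
time: 17.98
ee_pos: [0.3903, -0.2039, 0.1439]
tcp_rot: [179.2, 0.4, -92.6]
wrist_force: [-0.1, 0.0, -0.4]
opening: 0.0338
grasp_force: 0.0
```

servo_tool:
  rows:
    - {"offset": [-0.5, 0, -0.5], "yaw": 0.06, "claw": 0.6}
    - {"offset": [-1, 0, -0.9], "yaw": 0.12, "claw": 0.6}
    - {"offset": [-1, 0, -0.9], "yaw": 0.18, "claw": 0.6}
    - {"offset": [-1, 0, -0.9], "yaw": 0.24, "claw": 0.6}
    - {"offset": [-1, 0, -0.9], "yaw": 0.3, "claw": 0.6}
    - {"offset": [-1, 0, -0.9], "yaw": 0.36, "claw": 0.6}
    - {"offset": [-1, 0, -0.9], "yaw": 0.42, "claw": 0.6}
    - {"offset": [-1, 0, -0.9], "yaw": 0.48, "claw": 0.6}
    - {"offset": [-1, 0, -0.9], "yaw": 0.5, "claw": 0.6}
    - {"offset": [-1, 0, -0.9], "yaw": 0.5, "claw": 0.6}

```text
time: 19.23
ee_pos: [0.3952, -0.1044, 0.2321]
tcp_rot: [179.5, -1.0, 177.5]
wrist_force: [0.6, -0.2, 0.5]
opening: 0.0342
grasp_force: 0.0
```

```bash
python3 - <<'E'
from h import *
st()
L=[]
for n,(r0,r1,c0,c1) in (("top",(90,220,310,440)),("scene",(130,250,180,330))):
    p,d=camera(n); np.save(n+"2.npy",d);cv2.imwrite(f"pics/{n}2.png",p[:,:,::-1]); L.append(cv2.resize(p[r0:r1,c0:c1,::-1],(400,360),interpolation=cv2.INTER_CUBIC))
cv2.imwrite("pics/a5.png",np.hstack(L))
for n in ("top","scene"):
    W=cloud(n,np.load(n+"2.npy"));x,y,z=np.moveaxis(W,-1,0)
    m=(x>.585)&(x<.64)&(abs(y+.217)<.06)&(z>.08)&(z<.112); print(n,m.sum(),W[m].mean(0).round(4) if m.any() else "")
    m=(x>.3)&(x<.46)&(y<-.12)&(y>-.31)&(z>.015)&(z<.06); q=W[m]; print(len(q), q[:,0].min().round(4),q[np.argsort(q[:,0])[:30]].mean(0).round(4))
E
```

```text
t 19.225 q [-14.9 -13.6  -9.8  94.9   0.2 -12.4] sum 91.05 pos [ 0.3952 -0.1044  0.2321] rot [179.55  -0.98 177.5 ] F [ 0.6 -0.2  0.5] op 0.0342 g 0.0
top 29 [ 0.6182 -0.2135  0.0937]
245 0.3002 [ 0.3117 -0.2731  0.0179]
scene 49 [ 0.6278 -0.2151  0.0935]
613 0.3 [ 0.3082 -0.2541  0.0177]
```

View pics/a5.png

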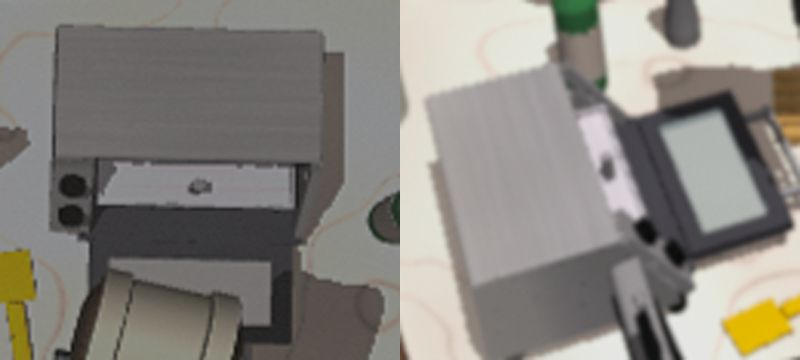

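The open oven shows the rack post at about (200,186) in the left crop, door lying level. Approach the post from above.

```bash
python3 - <<'E'
from h import *
plan([(.62,-.215,.19,177.3),(.621,-.215,.102)])
E
```

```text
[-1.0, -0.441, 0.166] yaw 0.0016 -> [0.4931, -0.1525, 0.214]
[-1.0, -0.435, 0.165] yaw -0.0 -> [0.5907, -0.2006, 0.1956]
[-0.301, -0.131, 0.05] yaw 0.0 -> [0.62, -0.215, 0.19]
[-0.024, -0.006, 0.88] yaw 0.0 -> [0.621, -0.215, 0.102]
```

servo_tool:
  rows:
    - {"offset": [-0.5, -0.22, 0.08], "yaw": 0, "claw": 0.6}
    - {"offset": [-1, -0.44, 0.17], "yaw": 0, "claw": 0.6}
    - {"offset": [-1, -0.44, 0.17], "yaw": 0, "claw": 0.6}

```text
time: 19.7
ee_pos: [0.4948, -0.1537, 0.2109]
tcp_rot: [179.5, -1.2, 177.5]
wrist_force: [-1.0, 0.3, -0.3]
opening: 0.0339
grasp_force: 0.0
```

servo_tool:
  rows:
    - {"offset": [-0.5, -0.22, 0.08], "yaw": 0, "claw": 0.6}
    - {"offset": [-1, -0.44, 0.17], "yaw": 0, "claw": 0.6}
    - {"offset": [-1.0, -0.44, 0.17], "yaw": 0, "claw": 0.6}
    - {"offset": [-1.0, -0.44, 0.17], "yaw": 0, "claw": 0.6}

```text
time: 20.2
ee_pos: [0.5903, -0.2005, 0.1961]
tcp_rot: [179.6, -0.9, 177.5]
wrist_force: [0.3, -0.5, 0.9]
opening: 0.0344
grasp_force: 0.0
```

servo_tool:
  rows:
    - {"offset": [-0.3, -0.13, 0.05], "yaw": 0, "claw": 0.6}
    - {"offset": [-0.3, -0.13, 0.3], "yaw": 0, "claw": 0.6}
    - {"offset": [-0.31, -0.13, 0.6], "yaw": 0, "claw": 0.6}
    - {"offset": [-0.31, -0.13, 0.8], "yaw": 0, "claw": 0.6}
    - {"offset": [-0.31, -0.13, 0.8], "yaw": 0, "claw": 0.6}

```text
time: 20.82
ee_pos: [0.6188, -0.2139, 0.1159]
tcp_rot: [179.6, -0.9, 177.5]
wrist_force: [-0.6, 0.5, -0.4]
opening: 0.0343
grasp_force: 0.0
```

```bash
python3 - <<'E'
from h import *
st();plan([(.621,-.215,.102,177.3)])
E
```

```text
t 20.825 q [-19.1  19.8  12.3  83.4   0.2 -16.6] sum 90.96 pos [ 0.6188 -0.2139  0.1159] rot [179.56  -0.87 177.5 ] F [-0.6  0.5 -0.4] op 0.0343 g 0.0
[-0.024, -0.011, 0.138] yaw 0.0011 -> [0.621, -0.215, 0.102]
```

servo_tool:
  rows:
    - {"offset": [-0.02, 0, 0.1], "yaw": 0, "claw": 0.6}
    - {"offset": [-0.02, 0, 0.14], "yaw": 0, "claw": 0.6}
    - {"offset": [-0.02, 0, 0.14], "yaw": 0, "claw": 0.8}
    - {"offset": [-0.02, 0, 0.14], "yaw": 0, "claw": 1}
    - {"offset": [-0.02, 0, 0.14], "yaw": 0, "claw": 1}
    - {"offset": [-0.02, 0, 0.14], "yaw": 0, "claw": 1}
  squeeze: 40

```text
time: 21.58
ee_pos: [0.6219, -0.2158, 0.1016]
tcp_rot: [179.7, -0.8, 177.4]
wrist_force: [-1.6, -5.4, -0.1]
opening: 0.0146
grasp_force: 39.2
```

servo_tool:
  rows:
    - {"offset": [0.2, 0, 0], "yaw": 0, "claw": 1}
    - {"offset": [0.4, 0, 0], "yaw": 0, "claw": 1}
    - {"offset": [0.6, 0, 0], "yaw": 0, "claw": 1}
    - {"offset": [0.8, 0, 0], "yaw": 0, "claw": 1}
    - {"offset": [1, 0, 0], "yaw": 0, "claw": 1}
    - {"offset": [1, 0, 0], "yaw": 0, "claw": 1}

```text
time: 22.32
ee_pos: [0.5201, -0.2114, 0.1017]
tcp_rot: [179.7, -1.0, 177.4]
wrist_force: [-1.5, -7.7, -11.0]
opening: 0.0141
grasp_force: 40.2
```

servo_tool:
  rows:
    - {"offset": [0.15, 0, 0], "yaw": 0, "claw": 1}
    - {"offset": [0.3, 0, 0], "yaw": 0, "claw": 1}
    - {"offset": [0.37, 0, 0], "yaw": 0, "claw": 1}
    - {"offset": [0.37, 0, 0], "yaw": 0, "claw": 1}

```text
time: 22.82
ee_pos: [0.4869, -0.21, 0.1018]
tcp_rot: [179.7, -0.7, 177.4]
wrist_force: [17.4, -10.1, -24.1]
opening: 0.0148
grasp_force: 40.9
```

```bash
python3 - <<'E'
from h import *
st()
E
```

```text
t 22.825 q [-23.4   2.7  -9.   78.9   0.1 -20.8] sum 90.72 pos [ 0.4869 -0.21    0.1018] rot [179.7   -0.65 177.42] F [ 17.4 -10.1 -24.1] op 0.0148 g 40.92452108860016
```

servo_tool:
  rows:
    - {"offset": [0, 0, 0], "yaw": 0, "claw": 0.6}
    - {"offset": [0, 0, 0], "yaw": 0, "claw": 0.5}
    - {"offset": [0, 0, -0.4], "yaw": 0, "claw": 0.4}
    - {"offset": [0, 0, -0.9], "yaw": 0, "claw": 0.2}
    - {"offset": [0, 0, -1], "yaw": 0, "claw": 0.05}
    - {"offset": [0, 0, -1], "yaw": 0, "claw": 0.05}

```text
time: 23.58
ee_pos: [0.4869, -0.2094, 0.2039]
tcp_rot: [179.6, -0.8, 177.5]
wrist_force: [0.0, -0.2, -1.7]
opening: 0.0811
grasp_force: 0.0
```

```bash
python3 - <<'E'
from h import *
st(); plan([(.40,.10,.21,175)])
E
```

```text
t 23.575 q [-23.3   2.3   1.8  90.3   0.1 -20.8] sum 90.86 pos [ 0.4869 -0.2094  0.2039] rot [179.6   -0.77 177.47] F [ 0.  -0.2 -1.7] op 0.0811 g 0.0
[0.329, 1.0, -0.009] yaw 0.0137 -> [0.4585, -0.1081, 0.2059]
[0.378, 1.0, -0.009] yaw -0.0 -> [0.4296, -0.0052, 0.208]
[0.378, 1.0, -0.008] yaw 0.0 -> [0.4007, 0.0977, 0.2099]
[0.009, 0.022, -0.0] yaw -0.0 -> [0.4, 0.1, 0.21]
```

servo_tool:
  rows:
    - {"offset": [0.16, 0.5, 0], "yaw": 0.007, "claw": 0.05}
    - {"offset": [0.33, 1, 0], "yaw": 0.0137, "claw": 0.05}
    - {"offset": [0.33, 1, 0], "yaw": 0.0137, "claw": 0.05}

```text
time: 23.95
ee_pos: [0.4569, -0.1056, 0.2033]
tcp_rot: [179.6, -1.0, 175.2]
wrist_force: [0.1, 0.4, -0.3]
opening: 0.0814
grasp_force: 0.0
```

servo_tool:
  rows:
    - {"offset": [0.19, 0.5, 0], "yaw": 0, "claw": 0.05}
    - {"offset": [0.38, 1, 0], "yaw": 0, "claw": 0.05}
    - {"offset": [0.38, 1, 0], "yaw": 0, "claw": 0.05}

```text
time: 24.32
ee_pos: [0.4282, -0.0031, 0.2048]
tcp_rot: [179.6, -0.9, 175.2]
wrist_force: [0.4, 0.0, -0.0]
opening: 0.0812
grasp_force: 0.0
```

servo_tool:
  rows:
    - {"offset": [0.19, 0.5, 0], "yaw": 0, "claw": 0.05}
    - {"offset": [0.38, 1, 0], "yaw": 0, "claw": 0.05}
    - {"offset": [0.38, 1, 0], "yaw": 0, "claw": 0.05}

```text
time: 24.7
ee_pos: [0.3994, 0.0995, 0.2061]
tcp_rot: [179.6, -0.9, 175.2]
wrist_force: [0.3, -0.5, -0.1]
opening: 0.0812
grasp_force: 0.0
```

```bash
cat >> h.py <<'E'
def look():
    pics={n:camera(n) for n in("top","scene")}; o=arepas(pics)
    for n in o:
        print(n,[(np.round(a[2],4).tolist(),int(a[3])) for a in o[n]])
    return pics
E
python3 - <<'E'
from h import *
st(); pics=look()
for n,(p,d) in pics.items():
    W=cloud(n,d);x,y,z=np.moveaxis(W,-1,0)
    m=(x>.44)&(x<.53)&(abs(y+.21)<.05)&(z>.085)&(z<.115); print("post",n,m.sum(),W[m].mean(0).round(4),W[m].max(0).round(4),W[m].min(0).round(4))
    m=(x>.42)&(x<.66)&(y>-.36)&(y<-.08)&(z>.066)&(z<.082); q=W[m].astype(np.float32); print("rack",m.sum(),np.median(q[:,2]),q.min(0),q.max(0),cv2.minAreaRect(q[:,:2]))
    cv2.imwrite(f"pics/{n}3.png",p[:,:,::-1])
L=[cv2.resize(pics["top"][0][90:270,200:440,::-1],(400,300)),cv2.resize(pics["scene"][0][120:345,180:480,::-1],(400,300))]
cv2.imwrite("pics/a6.png",np.hstack(L))
E
```

```text
t 24.7 q [ 13.6 -13.9 -12.9  91.8   0.6  18.4] sum 90.76 pos [0.3994 0.0995 0.2061] rot [179.62  -0.93 175.22] F [ 0.3 -0.5 -0.1] op 0.0812 g 0.0
top [([0.5803, 0.2658, 0.0764], 135), ([0.5679, 0.1645, 0.0768], 139), ([0.5004, 0.2701, 0.0773], 111), ([0.5068, 0.1752, 0.0761], 49)]
scene [([0.4995, 0.1729, 0.0765], 251), ([0.5759, 0.1675, 0.0767], 241), ([0.5056, 0.2742, 0.0766], 291), ([0.586, 0.2673, 0.0766], 295)]
post top 18 [ 0.4902 -0.2095  0.1019] [ 0.4976 -0.2031  0.1092] [ 0.4831 -0.2158  0.09  ]Traceback (most recent call last):
  File "<stdin>", line 6, in <module>
cv2.error: OpenCV(4.12.0) /io/opencv/modules/imgproc/src/convhull.cpp:143: error: (-215:Assertion failed) total >= 0 && (depth == CV_32F || depth == CV_32S) in function 'convexHull'
```

```bash
python3 - <<'E'
from h import *
plan([(.4945,.1722,.17,175.0),(.4945,.1722,.078)])
print()
plan([(.4945,.1722,.17),(.56,.0,.2),(.5893,-.1647,.2,177.3),(.5893,-.1647,.107)],start=(.4945,.1722,.078,175))
E
```

```text
[-0.882, 0.824, 0.353] yaw 0.0003 -> [0.4945, 0.1722, 0.17]
[-0.014, -0.006, 0.92] yaw 0.0 -> [0.4945, 0.1722, 0.078]

[0.0, 0.0, -0.92] yaw 0.0 -> [0.4945, 0.1722, 0.17]
[-0.484, -1.0, -0.181] yaw 0.0 -> [0.534, 0.0684, 0.1881]
[-0.319, -0.658, -0.119] yaw 0.0 -> [0.56, 0.0, 0.2]
[-0.269, -1.0, 0.0] yaw -0.0128 -> [0.5781, -0.1019, 0.2]
[-0.141, -0.622, 0.0] yaw -0.0 -> [0.5893, -0.1647, 0.2]
[-0.0, 0.0, 0.93] yaw 0.0 -> [0.5893, -0.1647, 0.107]
```

servo_tool:
  rows:
    - {"offset": [-0.45, 0.41, 0.15], "yaw": 0, "claw": 0}
    - {"offset": [-0.88, 0.82, 0.35], "yaw": 0, "claw": 0}
    - {"offset": [-0.88, 0.82, 0.35], "yaw": 0, "claw": 0}
    - {"offset": [-0.88, 0.82, 0.35], "yaw": 0, "claw": 0}

```text
time: 25.3
ee_pos: [0.4944, 0.1706, 0.1706]
tcp_rot: [179.7, -1.0, 174.9]
wrist_force: [0.2, 0.3, 0.7]
opening: 0.0857
grasp_force: 0.0
```

servo_tool:
  rows:
    - {"offset": [-0.01, 0, 0.4], "yaw": 0, "claw": 0}
    - {"offset": [-0.01, 0, 0.75], "yaw": 0, "claw": 0}
    - {"offset": [-0.01, 0, 0.91], "yaw": 0, "claw": 0}
    - {"offset": [-0.01, 0, 0.91], "yaw": 0, "claw": 0}

```text
time: 25.8
ee_pos: [0.4936, 0.172, 0.0807]
tcp_rot: [179.6, -0.9, 174.9]
wrist_force: [-0.1, 0.4, 0.2]
opening: 0.0853
grasp_force: 0.0
```

servo_tool:
  rows:
    - {"offset": [0, 0, 0], "yaw": 0, "claw": 0.3}
    - {"offset": [0, 0, 0], "yaw": 0, "claw": 0.5}
    - {"offset": [0, 0, 0], "yaw": 0, "claw": 0.5}
    - {"offset": [0, 0, 0], "yaw": 0, "claw": 0.5}
  squeeze: 30

```text
time: 26.3
ee_pos: [0.4948, 0.173, 0.0824]
tcp_rot: [179.6, -0.7, 175.0]
wrist_force: [-0.6, -0.7, 6.4]
opening: 0.061
grasp_force: 31.6
```

```bash
python3 -c "
from h import *
st()"
```

```text
t 26.3 q [ 18.9   2.1 -11.9  76.5   0.7  23.9] sum 90.47 pos [0.4948 0.173  0.0824] rot [179.56  -0.71 174.99] F [-0.6 -0.7  6.4] op 0.061 g 31.614457368850708
```

servo_tool:
  rows:
    - {"offset": [0, 0, -0.3], "yaw": 0, "claw": 0.5}
    - {"offset": [0, 0, -0.7], "yaw": 0, "claw": 0.5}
    - {"offset": [0, 0, -0.95], "yaw": 0, "claw": 0.5}
    - {"offset": [0, 0, -0.95], "yaw": 0, "claw": 0.5}

```text
time: 26.8
ee_pos: [0.4964, 0.1725, 0.1781]
tcp_rot: [179.5, -0.6, 175.0]
wrist_force: [-0.2, -0.3, -0.4]
opening: 0.0605
grasp_force: 33.4
```

servo_tool:
  rows:
    - {"offset": [-0.24, -0.5, -0.1], "yaw": 0, "claw": 0.5}
    - {"offset": [-0.48, -1, -0.18], "yaw": 0, "claw": 0.5}
    - {"offset": [-0.48, -1, -0.18], "yaw": 0, "claw": 0.5}

```text
time: 27.18
ee_pos: [0.5354, 0.0652, 0.1914]
tcp_rot: [179.6, -0.9, 174.8]
wrist_force: [-0.7, 0.8, -1.6]
opening: 0.06
grasp_force: 33.4
```

servo_tool:
  rows:
    - {"offset": [-0.24, -0.5, -0.05], "yaw": 0, "claw": 0.5}
    - {"offset": [-0.4, -1, -0.1], "yaw": -0.0128, "claw": 0.5}
    - {"offset": [-0.4, -1, -0.1], "yaw": -0.0128, "claw": 0.5}

```text
time: 27.55
ee_pos: [0.566, -0.0372, 0.1996]
tcp_rot: [179.6, -0.9, 177.1]
wrist_force: [-1.2, 0.5, -1.2]
opening: 0.0606
grasp_force: 33.4
```

```bash
python3 -c "
from h import *
st();plan([(.5893,-.1647,.2,177.3),(.5893,-.1647,.15),(.5893,-.1647,.102)])"
```

```text
t 27.55 q [-3.9  7.5  6.8 90.3  0.4 -1.1] sum 90.91 pos [ 0.566  -0.0372  0.1996] rot [179.59  -0.9  177.14] F [-1.2  0.5 -1.2] op 0.0606 g 33.41457009315491
[-0.234, -1.0, -0.014] yaw -0.0009 -> [0.5844, -0.1382, 0.2]
[-0.061, -0.262, -0.003] yaw 0.0 -> [0.5893, -0.1647, 0.2]
[-0.008, -0.004, 0.5] yaw 0.0 -> [0.5893, -0.1647, 0.15]
[-0.007, -0.003, 0.48] yaw 0.0 -> [0.5893, -0.1647, 0.102]
```

servo_tool:
  rows:
    - {"offset": [-0.12, -0.5, 0], "yaw": 0, "claw": 0.5}
    - {"offset": [-0.23, -1, 0], "yaw": 0, "claw": 0.5}
    - {"offset": [-0.23, -1, 0], "yaw": 0, "claw": 0.5}

```text
time: 27.92
ee_pos: [0.584, -0.1374, 0.1982]
tcp_rot: [179.6, -0.9, 177.2]
wrist_force: [-1.2, 1.0, -0.5]
opening: 0.0607
grasp_force: 33.4
```

servo_tool:
  rows:
    - {"offset": [-0.06, -0.26, 0], "yaw": 0, "claw": 0.5}
    - {"offset": [-0.06, -0.26, 0.2], "yaw": 0, "claw": 0.5}
    - {"offset": [-0.07, -0.26, 0.5], "yaw": 0, "claw": 0.5}
    - {"offset": [-0.07, -0.26, 0.8], "yaw": 0, "claw": 0.5}
    - {"offset": [-0.07, -0.26, 0.9], "yaw": 0, "claw": 0.5}
    - {"offset": [-0.07, -0.26, 0.9], "yaw": 0, "claw": 0.5}

```text
time: 28.68
ee_pos: [0.5884, -0.1605, 0.109]
tcp_rot: [179.6, -0.9, 177.4]
wrist_force: [-0.4, -0.4, 0.2]
opening: 0.0602
grasp_force: 33.5
```

```bash
python3 -c "
from h import *
st();plan([(.5893,-.1647,.102,177.3)])"
```

```text
t 28.675 q [-15.4  13.7   4.   81.3   0.2 -12.7] sum 90.97 pos [ 0.5884 -0.1605  0.109 ] rot [179.55  -0.9  177.36] F [-0.4 -0.4  0.2] op 0.0602 g 33.45191717147827
[-0.012, -0.042, 0.07] yaw 0.0003 -> [0.5893, -0.1647, 0.102]
```

servo_tool:
  rows:
    - {"offset": [-0.01, -0.04, 0.05], "yaw": 0, "claw": 0.5}
    - {"offset": [-0.01, -0.04, 0.075], "yaw": 0, "claw": 0.5}
    - {"offset": [-0.01, -0.04, 0.075], "yaw": 0, "claw": 0.5}
    - {"offset": [-0.01, -0.04, 0.075], "yaw": 0, "claw": 0.15}
    - {"offset": [-0.01, -0.04, 0.075], "yaw": 0, "claw": 0.15}
    - {"offset": [-0.01, -0.04, 0], "yaw": 0, "claw": 0.15}
    - {"offset": [-0.01, -0.04, -0.5], "yaw": 0, "claw": 0.15}
    - {"offset": [-0.01, -0.04, -0.95], "yaw": 0, "claw": 0.15}
    - {"offset": [-0.01, -0.04, -0.95], "yaw": 0, "claw": 0.1}

```text
time: 29.8
ee_pos: [0.5921, -0.1668, 0.2091]
tcp_rot: [179.7, -0.4, 177.3]
wrist_force: [0.3, -0.4, -0.8]
opening: 0.0769
grasp_force: 0.0
```

```bash
python3 -c "
from h import *
st();plan([(.53,.07,.20,175),(.5705,.1655,.175,175),(.5705,.1655,.081)])"
```

```text
t 29.8 q [-15.8  13.9  15.3  91.9   0.2 -13.1] sum 90.51 pos [ 0.5921 -0.1668  0.2091] rot [179.67  -0.45 177.3 ] F [ 0.3 -0.4 -0.8] op 0.0769 g 0.0
[0.313, 1.0, 0.047] yaw 0.0128 -> [0.5656, -0.0655, 0.2052]
[0.358, 1.0, 0.048] yaw -0.0 -> [0.5386, 0.0373, 0.2012]
[0.114, 0.318, 0.015] yaw 0.0 -> [0.53, 0.07, 0.2]
[-0.322, 0.985, 0.253] yaw -0.0 -> [0.5705, 0.1655, 0.175]
[-0.008, -0.005, 0.94] yaw 0.0 -> [0.5705, 0.1655, 0.081]
```

servo_tool:
  rows:
    - {"offset": [0.16, 0.5, 0], "yaw": 0.0128, "claw": 0}
    - {"offset": [0.31, 1, 0.05], "yaw": 0.0128, "claw": 0}
    - {"offset": [0.31, 1, 0.05], "yaw": 0.0128, "claw": 0}

```text
time: 30.18
ee_pos: [0.5635, -0.0624, 0.2]
tcp_rot: [179.6, -0.9, 175.2]
wrist_force: [0.2, -1.1, 0.9]
opening: 0.0853
grasp_force: 0.0
```

servo_tool:
  rows:
    - {"offset": [0.16, 0.5, 0], "yaw": 0, "claw": 0}
    - {"offset": [0.2, 1, 0.05], "yaw": 0, "claw": 0}
    - {"offset": [0.2, 1, 0.05], "yaw": 0, "claw": 0}

```text
time: 30.55
ee_pos: [0.553, 0.0384, 0.1957]
tcp_rot: [179.6, -0.9, 175.2]
wrist_force: [-0.7, -0.3, -0.5]
opening: 0.0855
grasp_force: 0.0
```

```bash
python3 -c "
from h import *
st();look();plan([(.5705,.1655,.175,175),(.5705,.1655,.081)])"
```

```text
t 30.55 q [ 3.7  5.6  4.3 89.6  0.5  8.5] sum 90.84 pos [0.553  0.0384 0.1957] rot [179.6   -0.91 175.18] F [-0.7 -0.3 -0.5] op 0.0855 g 0.0
top [([0.5856, -0.1658, 0.0941], 115), ([0.5797, 0.2643, 0.0764], 142), ([0.5102, 0.1538, 0.0769], 125), ([0.4994, 0.2694, 0.0768], 133)]
scene [([0.5946, -0.1609, 0.094], 159), ([0.5177, 0.1558, 0.0768], 238), ([0.5052, 0.2737, 0.0767], 284), ([0.5856, 0.2681, 0.0766], 295)]
[-0.049, 1.0, 0.167] yaw 0.0002 -> [0.5665, 0.1355, 0.1799]
[-0.014, 0.302, 0.051] yaw -0.0 -> [0.5705, 0.1655, 0.175]
[-0.015, -0.006, 0.94] yaw 0.0 -> [0.5705, 0.1655, 0.081]
```

One arepa was knocked aside, now at (0.5125, 0.1545); the first lies well on the rack.

```bash
python3 -c "
from h import *
plan([(.5125,.1545,.175,175),(.5125,.1545,.081)])"
```

```text
[0.442, 1.0, 0.197] yaw 0.0002 -> [0.5176, 0.1397, 0.1777]
[0.063, 0.142, 0.028] yaw -0.0 -> [0.5125, 0.1545, 0.175]
[-0.015, -0.006, 0.94] yaw 0.0 -> [0.5125, 0.1544, 0.081]
```

servo_tool:
  rows:
    - {"offset": [0.22, 0.5, 0.1], "yaw": 0, "claw": 0}
    - {"offset": [0.44, 1, 0.2], "yaw": 0, "claw": 0}
    - {"offset": [0.44, 1, 0.2], "yaw": 0, "claw": 0}

```text
time: 31.02
ee_pos: [0.517, 0.1411, 0.177]
tcp_rot: [179.6, -0.9, 175.1]
wrist_force: [1.2, 0.7, 1.0]
opening: 0.0852
grasp_force: 0.0
```

servo_tool:
  rows:
    - {"offset": [0.06, 0.14, 0.03], "yaw": 0, "claw": 0}
    - {"offset": [0.06, 0.14, 0.4], "yaw": 0, "claw": 0}
    - {"offset": [0.05, 0.14, 0.8], "yaw": 0, "claw": 0}
    - {"offset": [0.05, 0.14, 0.95], "yaw": 0, "claw": 0}
    - {"offset": [0.05, 0.14, 0.95], "yaw": 0, "claw": 0}

```text
time: 31.65
ee_pos: [0.5126, 0.1545, 0.0826]
tcp_rot: [179.6, -0.9, 174.9]
wrist_force: [-0.8, 0.3, 0.4]
opening: 0.0854
grasp_force: 0.0
```

servo_tool:
  rows:
    - {"offset": [0, 0, 0], "yaw": 0, "claw": 0.3}
    - {"offset": [0, 0, 0], "yaw": 0, "claw": 0.5}
    - {"offset": [0, 0, 0], "yaw": 0, "claw": 0.5}
    - {"offset": [0, 0, 0], "yaw": 0, "claw": 0.5}

```text
time: 32.15
ee_pos: [0.5136, 0.1552, 0.0849]
tcp_rot: [179.6, -0.7, 175.0]
wrist_force: [-0.9, -1.2, 6.7]
opening: 0.0597
grasp_force: 32.0
```

```bash
python3 -c "
from h import *
st();o=get_obs();x,y,z=o['ee_pos'];plan([(x,y,.175),(.57,-.02,.20,177.3),(.5846,-.2646,.2,177.3),(.5846,-.2646,.115)])"
```

```text
t 32.15 q [16.5  3.7 -9.9 76.9  0.7 21.5] sum 90.48 pos [0.5136 0.1552 0.0849] rot [179.57  -0.69 174.99] F [-0.9 -1.2  6.7] op 0.0597 g 32.02507495880127
[0.011, 0.007, -0.901] yaw 0.0 -> [0.5136, 0.1552, 0.175]
[-0.42, -1.0, -0.16] yaw -0.0128 -> [0.5469, 0.0518, 0.1897]
[-0.263, -0.706, -0.111] yaw 0.0 -> [0.57, -0.02, 0.2]
[-0.107, -1.0, -0.009] yaw -0.0 -> [0.5759, -0.1204, 0.1999]
[-0.108, -1.0, -0.01] yaw 0.0 -> [0.582, -0.2208, 0.2]
[-0.046, -0.436, -0.004] yaw -0.0 -> [0.5846, -0.2646, 0.2]
[-0.01, -0.007, 0.85] yaw 0.0 -> [0.5846, -0.2646, 0.115]
```

servo_tool:
  rows:
    - {"offset": [0, 0, -0.3], "yaw": 0, "claw": 0.5}
    - {"offset": [0, 0, -0.7], "yaw": 0, "claw": 0.5}
    - {"offset": [0, 0, -0.9], "yaw": 0, "claw": 0.5}
    - {"offset": [0, 0, -0.9], "yaw": 0, "claw": 0.5}

```text
time: 32.65
ee_pos: [0.5149, 0.1547, 0.175]
tcp_rot: [179.5, -0.7, 175.0]
wrist_force: [0.6, -0.1, -1.2]
opening: 0.0602
grasp_force: 33.2
```

servo_tool:
  rows:
    - {"offset": [-0.21, -0.5, -0.08], "yaw": -0.0128, "claw": 0.5}
    - {"offset": [-0.42, -1, -0.16], "yaw": -0.0128, "claw": 0.5}
    - {"offset": [-0.42, -1, -0.16], "yaw": -0.0128, "claw": 0.5}

```text
time: 33.02
ee_pos: [0.5478, 0.0481, 0.1867]
tcp_rot: [179.6, -0.9, 177.1]
wrist_force: [-0.1, -0.2, -0.9]
opening: 0.06
grasp_force: 33.2
```

servo_tool:
  rows:
    - {"offset": [-0.13, -0.5, -0.08], "yaw": 0, "claw": 0.5}
    - {"offset": [-0.26, -1, -0.12], "yaw": 0, "claw": 0.5}
    - {"offset": [-0.26, -1, -0.12], "yaw": 0, "claw": 0.5}

```text
time: 33.4
ee_pos: [0.5688, -0.0523, 0.1973]
tcp_rot: [179.6, -0.9, 177.1]
wrist_force: [-0.1, 0.7, -0.6]
opening: 0.0602
grasp_force: 33.3
```

servo_tool:
  rows:
    - {"offset": [-0.05, -0.5, 0], "yaw": 0, "claw": 0.5}
    - {"offset": [-0.1, -1, 0], "yaw": 0, "claw": 0.5}
    - {"offset": [-0.1, -1, 0], "yaw": 0, "claw": 0.5}

```text
time: 33.78
ee_pos: [0.5737, -0.1519, 0.1962]
tcp_rot: [179.6, -0.9, 177.2]
wrist_force: [0.1, 0.5, -1.4]
opening: 0.0603
grasp_force: 33.3
```

```bash
python3 -c "
from h import *
st();plan([(.5846,-.2646,.2,177.3),(.5846,-.2646,.115),(.5846,-.2646,.104)])"
```

```text
t 33.775 q [-14.9  11.2  10.7  90.5   0.2 -12.1] sum 91.01 pos [ 0.5737 -0.1519  0.1962] rot [179.56  -0.93 177.16] F [ 0.1  0.5 -1.4] op 0.0603 g 33.31999719142914
[-0.147, -1.0, -0.044] yaw -0.0008 -> [0.5835, -0.2525, 0.1996]
[-0.017, -0.12, -0.006] yaw 0.0 -> [0.5846, -0.2646, 0.2]
[-0.014, -0.006, 0.85] yaw 0.0 -> [0.5846, -0.2646, 0.115]
[-0.002, -0.001, 0.11] yaw 0.0 -> [0.5846, -0.2646, 0.104]
```

servo_tool:
  rows:
    - {"offset": [-0.07, -0.5, 0], "yaw": 0, "claw": 0.5}
    - {"offset": [-0.15, -1, 0], "yaw": 0, "claw": 0.5}
    - {"offset": [-0.15, -1, 0], "yaw": 0, "claw": 0.5}

```text
time: 34.15
ee_pos: [0.5843, -0.252, 0.195]
tcp_rot: [179.5, -0.9, 177.2]
wrist_force: [0.4, 1.0, -0.8]
opening: 0.0606
grasp_force: 33.4
```

servo_tool:
  rows:
    - {"offset": [-0.02, -0.12, 0.2], "yaw": 0, "claw": 0.5}
    - {"offset": [-0.02, -0.12, 0.5], "yaw": 0, "claw": 0.5}
    - {"offset": [-0.03, -0.12, 0.75], "yaw": 0, "claw": 0.5}
    - {"offset": [-0.03, -0.12, 0.84], "yaw": 0, "claw": 0.5}
    - {"offset": [-0.03, -0.12, 0.84], "yaw": 0, "claw": 0.5}

```text
time: 34.78
ee_pos: [0.5852, -0.2617, 0.1117]
tcp_rot: [179.5, -0.9, 177.4]
wrist_force: [0.7, 0.4, -1.0]
opening: 0.0604
grasp_force: 33.4
```

```bash
python3 -c "
from h import *
st();plan([(.5846,-.2646,.104,177.3)])"
```

```text
t 34.775 q [-24.1  18.    9.5  82.6   0.1 -21.5] sum 91.02 pos [ 0.5852 -0.2617  0.1117] rot [179.54  -0.91 177.36] F [ 0.7  0.4 -1. ] op 0.0604 g 33.3705335855484
[0.004, -0.03, 0.077] yaw 0.0003 -> [0.5846, -0.2646, 0.104]
```

servo_tool:
  rows:
    - {"offset": [0, -0.02, 0.05], "yaw": 0, "claw": 0.5}
    - {"offset": [0, -0.02, 0.08], "yaw": 0, "claw": 0.5}
    - {"offset": [0, -0.02, 0.08], "yaw": 0, "claw": 0.5}
    - {"offset": [0, -0.02, 0.08], "yaw": 0, "claw": 0.15}
    - {"offset": [0, -0.02, 0.08], "yaw": 0, "claw": 0.15}
    - {"offset": [0, -0.02, 0], "yaw": 0, "claw": 0.15}
    - {"offset": [0, -0.02, -0.5], "yaw": 0, "claw": 0.15}
    - {"offset": [0, -0.02, -0.95], "yaw": 0, "claw": 0.15}
    - {"offset": [0, -0.02, -0.95], "yaw": 0, "claw": 0.1}

```text
time: 35.9
ee_pos: [0.588, -0.266, 0.2126]
tcp_rot: [179.7, -0.5, 177.3]
wrist_force: [0.4, -0.3, -0.4]
opening: 0.0769
grasp_force: 0.0
```

```bash
python3 -c "
from h import *
st();plan([(.52,.03,.20,175),(.5015,.271,.19,175)])"
```

```text
t 35.9 q [-24.4  18.4  21.2  93.3   0.1 -21.7] sum 90.52 pos [ 0.588  -0.266   0.2126] rot [179.73  -0.45 177.3 ] F [ 0.4 -0.3 -0.4] op 0.0769 g 0.0
[0.28, 1.0, 0.05] yaw 0.0128 -> [0.5647, -0.1648, 0.2083]
[0.323, 1.0, 0.05] yaw -0.0 -> [0.5412, -0.0623, 0.204]
[0.292, 0.901, 0.046] yaw 0.0 -> [0.52, 0.03, 0.2]
[0.165, 1.0, 0.048] yaw -0.0 -> [0.5122, 0.1311, 0.1957]
[0.165, 1.0, 0.047] yaw 0.0 -> [0.5045, 0.2321, 0.1916]
[0.063, 0.384, 0.018] yaw -0.0 -> [0.5015, 0.271, 0.19]
```

servo_tool:
  rows:
    - {"offset": [0.14, 0.5, 0], "yaw": 0.0128, "claw": 0}
    - {"offset": [0.28, 1, 0.05], "yaw": 0.0128, "claw": 0}
    - {"offset": [0.28, 1, 0.05], "yaw": 0.0128, "claw": 0}

```text
time: 36.28
ee_pos: [0.5626, -0.1614, 0.2034]
tcp_rot: [179.6, -0.9, 175.2]
wrist_force: [-0.1, 0.0, 0.1]
opening: 0.0853
grasp_force: 0.0
```

servo_tool:
  rows:
    - {"offset": [0.16, 0.5, 0], "yaw": 0, "claw": 0}
    - {"offset": [0.32, 1, 0.05], "yaw": 0, "claw": 0}
    - {"offset": [0.32, 1, 0.05], "yaw": 0, "claw": 0}

```text
time: 36.65
ee_pos: [0.5397, -0.0597, 0.1995]
tcp_rot: [179.6, -0.9, 175.2]
wrist_force: [0.4, -1.1, 0.4]
opening: 0.0851
grasp_force: 0.0
```

servo_tool:
  rows:
    - {"offset": [0.16, 0.5, 0], "yaw": 0, "claw": 0}
    - {"offset": [0.3, 1, 0.05], "yaw": 0, "claw": 0}
    - {"offset": [0.3, 1, 0.05], "yaw": 0, "claw": 0}

```text
time: 37.02
ee_pos: [0.5188, 0.0421, 0.1955]
tcp_rot: [179.6, -0.9, 175.2]
wrist_force: [0.1, -0.1, 0.3]
opening: 0.0858
grasp_force: 0.0
```

servo_tool:
  rows:
    - {"offset": [0.08, 0.5, 0], "yaw": 0, "claw": 0}
    - {"offset": [0.16, 1, 0.05], "yaw": 0, "claw": 0}
    - {"offset": [0.16, 1, 0.05], "yaw": 0, "claw": 0}

```text
time: 37.4
ee_pos: [0.5121, 0.1428, 0.1911]
tcp_rot: [179.6, -0.9, 175.1]
wrist_force: [-0.1, -0.3, 0.2]
opening: 0.0855
grasp_force: 0.0
```

```bash
python3 -c "
from h import *
st();look();plan([(.5015,.271,.175,175),(.5015,.271,.081)])"
```

```text
t 37.4 q [15.3  2.3  0.4 88.8  0.7 20.1] sum 90.71 pos [0.5121 0.1428 0.1911] rot [179.62  -0.9  175.13] F [-0.1 -0.3  0.2] op 0.0855 g 0.0
top [([0.5868, -0.1665, 0.0931], 143), ([0.5823, -0.264, 0.0933], 133), ([0.4961, 0.2873, 0.0759], 37)]
scene [([0.5903, -0.259, 0.0938], 128), ([0.594, -0.1626, 0.0932], 151), ([0.5041, 0.2736, 0.0769], 282), ([0.5859, 0.2677, 0.0765], 304)]
[0.17, 1.0, 0.137] yaw -0.0 -> [0.5039, 0.2419, 0.1787]
[0.048, 0.287, 0.04] yaw 0.0 -> [0.5015, 0.271, 0.175]
[-0.014, -0.006, 0.94] yaw 0.0 -> [0.5015, 0.271, 0.081]
```

Unmoved (top view is partly hidden by the arm); pick the third.

servo_tool:
  rows:
    - {"offset": [0.09, 0.5, 0.07], "yaw": 0, "claw": 0}
    - {"offset": [0.18, 1, 0.14], "yaw": 0, "claw": 0}
    - {"offset": [0.18, 1, 0.14], "yaw": 0, "claw": 0}

```text
time: 37.88
ee_pos: [0.5026, 0.2436, 0.178]
tcp_rot: [179.6, -0.9, 175.1]
wrist_force: [-0.0, -0.2, 0.5]
opening: 0.0855
grasp_force: 0.0
```

servo_tool:
  rows:
    - {"offset": [0.05, 0.28, 0.03], "yaw": 0, "claw": 0}
    - {"offset": [0.05, 0.28, 0.4], "yaw": 0, "claw": 0}
    - {"offset": [0.04, 0.28, 0.8], "yaw": 0, "claw": 0}
    - {"offset": [0.04, 0.28, 0.95], "yaw": 0, "claw": 0}
    - {"offset": [0.04, 0.28, 0.95], "yaw": 0, "claw": 0}

```text
time: 38.5
ee_pos: [0.4996, 0.2706, 0.0838]
tcp_rot: [179.7, -0.9, 174.9]
wrist_force: [-0.3, -0.4, 0.2]
opening: 0.0856
grasp_force: 0.0
```

servo_tool:
  rows:
    - {"offset": [0, 0, 0], "yaw": 0, "claw": 0.3}
    - {"offset": [0, 0, 0], "yaw": 0, "claw": 0.5}
    - {"offset": [0, 0, 0], "yaw": 0, "claw": 0.5}
    - {"offset": [0, 0, 0], "yaw": 0, "claw": 0.5}

```text
time: 39.0
ee_pos: [0.5004, 0.272, 0.0863]
tcp_rot: [179.6, -0.7, 175.0]
wrist_force: [-0.9, -3.1, 5.3]
opening: 0.0601
grasp_force: 31.6
```

```bash
python3 -c "
from h import *
st();o=get_obs();x,y,z=o['ee_pos'];plan([(x,y,.185),(.5145,-.1592,.205,177.3),(.5145,-.1592,.115)])"
```

```text
t 39.0 q [28.2  8.  -5.1 77.2  0.7 33.2] sum 90.33 pos [0.5004 0.272  0.0863] rot [179.55  -0.69 174.99] F [-0.9 -3.1  5.3] op 0.0601 g 31.57327651977539
[0.012, 0.008, -0.987] yaw 0.0 -> [0.5004, 0.272, 0.185]
[-0.12, -1.0, -0.056] yaw -0.0128 -> [0.5037, 0.1713, 0.1897]
[-0.08, -1.0, -0.056] yaw 0.0 -> [0.507, 0.071, 0.1943]
[-0.079, -1.0, -0.056] yaw -0.0 -> [0.5102, -0.0293, 0.199]
[-0.08, -1.0, -0.055] yaw 0.0 -> [0.5136, -0.1296, 0.2036]
[-0.023, -0.295, -0.017] yaw -0.0 -> [0.5145, -0.1592, 0.205]
[-0.011, -0.008, 0.9] yaw 0.0 -> [0.5145, -0.1592, 0.115]
```

servo_tool:
  rows:
    - {"offset": [0, 0, -0.3], "yaw": 0, "claw": 0.5}
    - {"offset": [0, 0, -0.7], "yaw": 0, "claw": 0.5}
    - {"offset": [0, 0, -0.98], "yaw": 0, "claw": 0.5}
    - {"offset": [0, 0, -0.98], "yaw": 0, "claw": 0.5}

```text
time: 39.5
ee_pos: [0.502, 0.2717, 0.1855]
tcp_rot: [179.4, -0.6, 175.0]
wrist_force: [0.4, 1.1, -1.2]
opening: 0.0594
grasp_force: 33.0
```

servo_tool:
  rows:
    - {"offset": [-0.06, -0.5, -0.03], "yaw": -0.0128, "claw": 0.5}
    - {"offset": [-0.12, -1, -0.06], "yaw": -0.0128, "claw": 0.5}
    - {"offset": [-0.12, -1, -0.06], "yaw": -0.0128, "claw": 0.5}

```text
time: 39.88
ee_pos: [0.5041, 0.1679, 0.1869]
tcp_rot: [179.6, -0.8, 177.1]
wrist_force: [-0.1, 0.2, -0.2]
opening: 0.0605
grasp_force: 33.1
```

servo_tool:
  rows:
    - {"offset": [-0.04, -0.5, -0.03], "yaw": 0, "claw": 0.5}
    - {"offset": [-0.08, -1, -0.06], "yaw": 0, "claw": 0.5}
    - {"offset": [-0.08, -1, -0.06], "yaw": 0, "claw": 0.5}

```text
time: 40.25
ee_pos: [0.5075, 0.0682, 0.192]
tcp_rot: [179.6, -0.8, 177.1]
wrist_force: [0.5, -0.1, -0.7]
opening: 0.0601
grasp_force: 33.1
```

servo_tool:
  rows:
    - {"offset": [-0.04, -0.5, -0.03], "yaw": 0, "claw": 0.5}
    - {"offset": [-0.08, -1, -0.06], "yaw": 0, "claw": 0.5}
    - {"offset": [-0.08, -1, -0.06], "yaw": 0, "claw": 0.5}

```text
time: 40.62
ee_pos: [0.511, -0.0316, 0.1969]
tcp_rot: [179.6, -0.9, 177.1]
wrist_force: [0.5, 0.8, -1.0]
opening: 0.0602
grasp_force: 33.2
```

servo_tool:
  rows:
    - {"offset": [-0.04, -0.5, 0], "yaw": 0, "claw": 0.5}
    - {"offset": [-0.08, -1, 0], "yaw": 0, "claw": 0.5}
    - {"offset": [-0.08, -1, 0], "yaw": 0, "claw": 0.5}

```text
time: 41.0
ee_pos: [0.5144, -0.1314, 0.1957]
tcp_rot: [179.6, -0.9, 177.2]
wrist_force: [0.7, -0.6, -1.5]
opening: 0.0599
grasp_force: 33.2
```

```bash
python3 -c "
from h import *
st();plan([(.5145,-.1592,.115,177.3),(.5145,-.1592,.105)])"
```

```text
t 41.0 q [-14.5   2.5   1.1  89.5   0.2 -11.6] sum 90.96 pos [ 0.5144 -0.1314  0.1957] rot [179.56  -0.89 177.18] F [ 0.7 -0.6 -1.5] op 0.0599 g 33.23956489562988
[-0.027, -0.283, 0.804] yaw -0.0007 -> [0.5145, -0.1592, 0.115]
[-0.002, -0.001, 0.1] yaw 0.0 -> [0.5145, -0.1592, 0.105]
```

servo_tool:
  rows:
    - {"offset": [-0.02, -0.28, 0], "yaw": 0, "claw": 0.5}
    - {"offset": [-0.03, -0.28, 0.4], "yaw": 0, "claw": 0.5}
    - {"offset": [-0.03, -0.28, 0.7], "yaw": 0, "claw": 0.5}
    - {"offset": [-0.03, -0.28, 0.85], "yaw": 0, "claw": 0.5}
    - {"offset": [-0.03, -0.28, 0.9], "yaw": 0, "claw": 0.5}
    - {"offset": [-0.03, -0.28, 0.9], "yaw": 0, "claw": 0.5}

```text
time: 41.75
ee_pos: [0.5149, -0.1574, 0.107]
tcp_rot: [179.6, -0.8, 177.3]
wrist_force: [-0.8, 0.5, -1.3]
opening: 0.06
grasp_force: 33.3
```

servo_tool:
  rows:
    - {"offset": [0, 0, 0], "yaw": 0, "claw": 0.5}
    - {"offset": [0, 0, 0], "yaw": 0, "claw": 0.15}
    - {"offset": [0, 0, 0], "yaw": 0, "claw": 0.15}
    - {"offset": [0, 0, -0.1], "yaw": 0, "claw": 0.15}
    - {"offset": [0, 0, -0.5], "yaw": 0, "claw": 0.15}
    - {"offset": [0, 0, -1], "yaw": 0, "claw": 0.15}
    - {"offset": [0, 0, -1], "yaw": 0, "claw": 0.1}

```text
time: 42.62
ee_pos: [0.5174, -0.1592, 0.2112]
tcp_rot: [179.7, -0.4, 177.3]
wrist_force: [1.1, -0.1, -1.2]
opening: 0.0765
grasp_force: 0.0
```

```bash
python3 -c "
from h import *
st();plan([(.52,.03,.205,175),(.582,.266,.19,175)])"
```

```text
t 42.625 q [-17.2   3.6   3.9  90.9   0.2 -14.5] sum 90.51 pos [ 0.5174 -0.1592  0.2112] rot [179.68  -0.44 177.29] F [ 1.1 -0.1 -1.2] op 0.0765 g 0.0
[0.033, 1.0, 0.039] yaw 0.0127 -> [0.5188, -0.0591, 0.2079]
[0.066, 0.889, 0.034] yaw -0.0 -> [0.52, 0.03, 0.205]
[-0.172, 1.0, 0.066] yaw 0.0 -> [0.5458, 0.1282, 0.1988]
[-0.172, 1.0, 0.067] yaw -0.0 -> [0.5716, 0.2263, 0.1925]
[-0.07, 0.404, 0.027] yaw -0.0 -> [0.582, 0.266, 0.19]
```

servo_tool:
  rows:
    - {"offset": [0.02, 0.5, 0.02], "yaw": 0.0127, "claw": 0}
    - {"offset": [0.03, 1, 0.04], "yaw": 0.0127, "claw": 0}
    - {"offset": [0.03, 1, 0.04], "yaw": 0.0127, "claw": 0}

```text
time: 43.0
ee_pos: [0.5173, -0.0561, 0.2028]
tcp_rot: [179.6, -0.9, 175.2]
wrist_force: [-0.5, -0.2, -0.2]
opening: 0.0853
grasp_force: 0.0
```

servo_tool:
  rows:
    - {"offset": [0.02, 0.5, 0.02], "yaw": 0, "claw": 0}
    - {"offset": [0, 1, 0.04], "yaw": 0, "claw": 0}
    - {"offset": [0, 1, 0.04], "yaw": 0, "claw": 0}

```text
time: 43.38
ee_pos: [0.5262, 0.043, 0.1992]
tcp_rot: [179.6, -0.9, 175.2]
wrist_force: [-0.5, -0.6, -0.5]
opening: 0.0858
grasp_force: 0.0
```

servo_tool:
  rows:
    - {"offset": [-0.09, 0.5, 0.03], "yaw": 0, "claw": 0}
    - {"offset": [-0.17, 1, 0.07], "yaw": 0, "claw": 0}
    - {"offset": [-0.17, 1, 0.07], "yaw": 0, "claw": 0}

```text
time: 43.75
ee_pos: [0.5521, 0.1406, 0.1921]
tcp_rot: [179.6, -0.9, 175.1]
wrist_force: [-0.5, -1.0, 0.0]
opening: 0.0857
grasp_force: 0.0
```

```bash
python3 -c "
from h import *
st();look();plan([(.582,.266,.185,175),(.582,.266,.095),(.582,.266,.081)])"
```

```text
t 43.75 q [14.   7.6  6.2 89.3  0.7 18.8] sum 90.77 pos [0.5521 0.1406 0.1921] rot [179.63  -0.94 175.14] F [-0.5 -1.   0. ] op 0.0857 g 0.0
top [([0.5865, -0.1662, 0.0935], 133), ([0.5829, -0.263, 0.093], 140), ([0.5131, -0.1569, 0.0941], 129)]
scene [([0.5911, -0.2599, 0.0941], 120), ([0.5215, -0.1543, 0.0939], 141), ([0.5943, -0.1614, 0.0935], 148), ([0.586, 0.2674, 0.0763], 308)]
[-0.148, 1.0, 0.064] yaw 0.0001 -> [0.5751, 0.2368, 0.1868]
[-0.043, 0.297, 0.019] yaw -0.0 -> [0.582, 0.266, 0.185]
[-0.015, -0.006, 0.899] yaw 0.0 -> [0.582, 0.266, 0.095]
[-0.002, -0.001, 0.14] yaw 0.0 -> [0.582, 0.2659, 0.081]
```

servo_tool:
  rows:
    - {"offset": [-0.07, 0.5, 0.03], "yaw": 0, "claw": 0}
    - {"offset": [-0.15, 1, 0.06], "yaw": 0, "claw": 0}
    - {"offset": [-0.15, 1, 0.06], "yaw": 0, "claw": 0}

```text
time: 44.22
ee_pos: [0.5757, 0.2383, 0.1868]
tcp_rot: [179.6, -0.9, 175.1]
wrist_force: [-0.6, 0.0, -0.6]
opening: 0.0854
grasp_force: 0.0
```

servo_tool:
  rows:
    - {"offset": [-0.04, 0.29, 0.0], "yaw": 0, "claw": 0}
    - {"offset": [-0.04, 0.29, 0.4], "yaw": 0, "claw": 0}
    - {"offset": [-0.05, 0.29, 0.8], "yaw": 0, "claw": 0}
    - {"offset": [-0.05, 0.29, 1], "yaw": 0, "claw": 0}
    - {"offset": [-0.05, 0.29, 1], "yaw": 0, "claw": 0}

```text
time: 44.85
ee_pos: [0.5808, 0.2644, 0.0865]
tcp_rot: [179.7, -1.0, 174.9]
wrist_force: [0.5, -0.1, 1.4]
opening: 0.0858
grasp_force: 0.0
```

servo_tool:
  rows:
    - {"offset": [0, 0, 0.05], "yaw": 0, "claw": 0.3}
    - {"offset": [0, 0, 0.05], "yaw": 0, "claw": 0.5}
    - {"offset": [0, 0, 0.05], "yaw": 0, "claw": 0.5}
    - {"offset": [0, 0, 0.05], "yaw": 0, "claw": 0.5}

```text
time: 45.35
ee_pos: [0.5819, 0.2667, 0.0841]
tcp_rot: [179.6, -0.8, 175.0]
wrist_force: [-0.0, -2.9, 6.3]
opening: 0.0605
grasp_force: 33.2
```

```bash
python3 -c "
from h import *
st();o=get_obs();x,y,z=o['ee_pos'];plan([(x,y,.18),(.5096,-.2631,.205,177.3),(.5096,-.2631,.106)])"
```

```text
t 45.35 q [24.3 17.7  6.1 78.9  0.7 29.3] sum 90.46 pos [0.5819 0.2667 0.0841] rot [179.6   -0.75 175.  ] F [-0.  -2.9  6.3] op 0.0605 g 33.161998987197876
[0.013, 0.007, -0.959] yaw 0.0 -> [0.5819, 0.2667, 0.18]
[0.049, -1.0, -0.053] yaw -0.0128 -> [0.5683, 0.1675, 0.1846]
[0.089, -1.0, -0.053] yaw 0.0 -> [0.5548, 0.068, 0.1893]
[0.089, -1.0, -0.053] yaw -0.0 -> [0.5413, -0.0315, 0.194]
[0.09, -1.0, -0.054] yaw 0.0 -> [0.5276, -0.131, 0.1987]
[0.089, -1.0, -0.053] yaw -0.0 -> [0.5141, -0.2305, 0.2034]
[0.029, -0.327, -0.018] yaw -0.0 -> [0.5096, -0.2631, 0.205]
[-0.012, -0.008, 0.99] yaw 0.0 -> [0.5096, -0.2631, 0.106]
```

servo_tool:
  rows:
    - {"offset": [0, 0, -0.3], "yaw": 0, "claw": 0.5}
    - {"offset": [0, 0, -0.7], "yaw": 0, "claw": 0.5}
    - {"offset": [0, 0, -0.96], "yaw": 0, "claw": 0.5}
    - {"offset": [0, 0, -0.96], "yaw": 0, "claw": 0.5}

```text
time: 45.85
ee_pos: [0.5835, 0.2667, 0.1811]
tcp_rot: [179.5, -0.7, 175.0]
wrist_force: [0.8, 0.3, -1.1]
opening: 0.0602
grasp_force: 32.9
```

servo_tool:
  rows:
    - {"offset": [0.02, -0.5, -0.03], "yaw": -0.0128, "claw": 0.5}
    - {"offset": [0.05, -1, -0.06], "yaw": -0.0128, "claw": 0.5}
    - {"offset": [0.05, -1, -0.06], "yaw": -0.0128, "claw": 0.5}

```text
time: 46.22
ee_pos: [0.5685, 0.1643, 0.1833]
tcp_rot: [179.6, -0.9, 177.1]
wrist_force: [1.2, -0.5, 0.3]
opening: 0.0604
grasp_force: 33.0
```

servo_tool:
  rows:
    - {"offset": [0.04, -0.5, -0.03], "yaw": 0, "claw": 0.5}
    - {"offset": [0.09, -1, -0.06], "yaw": 0, "claw": 0.5}
    - {"offset": [0.09, -1, -0.06], "yaw": 0, "claw": 0.5}

```text
time: 46.6
ee_pos: [0.5551, 0.0655, 0.1888]
tcp_rot: [179.6, -0.9, 177.2]
wrist_force: [0.3, 0.9, -0.2]
opening: 0.0602
grasp_force: 33.1
```

servo_tool:
  rows:
    - {"offset": [0.04, -0.5, -0.03], "yaw": 0, "claw": 0.5}
    - {"offset": [0.09, -1, -0.06], "yaw": 0, "claw": 0.5}
    - {"offset": [0.09, -1, -0.06], "yaw": 0, "claw": 0.5}

```text
time: 46.98
ee_pos: [0.5418, -0.0336, 0.1942]
tcp_rot: [179.6, -0.9, 177.2]
wrist_force: [0.2, 0.8, -0.8]
opening: 0.0605
grasp_force: 33.1
```

servo_tool:
  rows:
    - {"offset": [0.04, -0.5, -0.03], "yaw": 0, "claw": 0.5}
    - {"offset": [0.09, -1, -0.05], "yaw": 0, "claw": 0.5}
    - {"offset": [0.09, -1, -0.05], "yaw": 0, "claw": 0.5}

```text
time: 47.35
ee_pos: [0.5284, -0.1327, 0.1984]
tcp_rot: [179.6, -0.9, 177.2]
wrist_force: [-0.2, 0.1, -0.5]
opening: 0.0602
grasp_force: 33.2
```

servo_tool:
  rows:
    - {"offset": [0.04, -0.5, 0], "yaw": 0, "claw": 0.5}
    - {"offset": [0.09, -1, 0], "yaw": 0, "claw": 0.5}
    - {"offset": [0.09, -1, 0], "yaw": 0, "claw": 0.5}

```text
time: 47.72
ee_pos: [0.5149, -0.2318, 0.1975]
tcp_rot: [179.5, -0.9, 177.2]
wrist_force: [0.5, 0.0, -1.1]
opening: 0.0598
grasp_force: 33.2
```

```bash
python3 -c "
from h import *
st();look();plan([(.5096,-.2631,.204,177.3),(.5096,-.2631,.105)])"
```

```text
t 47.725 q [-24.3   7.2   6.3  90.1   0.1 -21.5] sum 91.01 pos [ 0.5149 -0.2318  0.1975] rot [179.54  -0.91 177.22] F [ 0.5  0.  -1.1] op 0.0598 g 33.22065353393555
top [([0.5865, -0.1653, 0.0932], 140), ([0.5122, -0.1571, 0.0933], 147)]
scene [([0.5895, -0.2608, 0.0938], 135), ([0.5199, -0.1538, 0.0941], 146), ([0.5941, -0.1606, 0.094], 151)]
[0.042, -0.334, -0.063] yaw 0.0002 -> [0.5096, -0.2631, 0.204]
[-0.016, -0.009, 0.99] yaw 0.0 -> [0.5096, -0.2631, 0.105]
```

servo_tool:
  rows:
    - {"offset": [0.04, -0.33, 0], "yaw": 0, "claw": 0.5}
    - {"offset": [0.04, -0.33, 0.3], "yaw": 0, "claw": 0.5}
    - {"offset": [0.03, -0.33, 0.6], "yaw": 0, "claw": 0.5}
    - {"offset": [0.03, -0.33, 0.8], "yaw": 0, "claw": 0.5}
    - {"offset": [0.03, -0.33, 0.92], "yaw": 0, "claw": 0.5}
    - {"offset": [0.03, -0.33, 0.92], "yaw": 0, "claw": 0.5}

```text
time: 48.58
ee_pos: [0.5089, -0.2619, 0.106]
tcp_rot: [179.5, -0.9, 177.4]
wrist_force: [-0.4, 0.8, -0.2]
opening: 0.0604
grasp_force: 33.3
```

servo_tool:
  rows:
    - {"offset": [0, 0, 0], "yaw": 0, "claw": 0.5}
    - {"offset": [0, 0, 0], "yaw": 0, "claw": 0.15}
    - {"offset": [0, 0, 0], "yaw": 0, "claw": 0.15}
    - {"offset": [0, 0, -0.1], "yaw": 0, "claw": 0.15}
    - {"offset": [0, 0, -0.5], "yaw": 0, "claw": 0.15}
    - {"offset": [0, 0, -0.9], "yaw": 0, "claw": 0.3}
    - {"offset": [0, 0, -0.9], "yaw": 0, "claw": 0.6}

```text
time: 49.45
ee_pos: [0.5112, -0.2646, 0.2009]
tcp_rot: [179.7, -0.5, 177.3]
wrist_force: [-0.1, -1.0, -0.5]
opening: 0.043
grasp_force: 0.0
```

```bash
python3 -c "
from h import *
st();look();plan([(.4915,-.2105,.19,177.3),(.4915,-.2105,.103)])"
```

```text
t 49.45 q [-27.4   8.3   7.9  90.2   0.  -24.7] sum 90.59 pos [ 0.5112 -0.2646  0.2009] rot [179.72  -0.52 177.31] F [-0.1 -1.  -0.5] op 0.043 g 0.0
top [([0.5867, -0.1661, 0.0936], 143), ([0.5832, -0.2624, 0.0935], 124), ([0.5131, -0.1567, 0.0937], 139), ([0.4984, -0.2482, 0.094], 28)]
scene [([0.514, -0.2577, 0.0941], 128), ([0.591, -0.2591, 0.0942], 128), ([0.5203, -0.1548, 0.0942], 144), ([0.594, -0.1607, 0.0938], 141)]
[0.211, 0.526, 0.077] yaw 0.0001 -> [0.4915, -0.2105, 0.19]
[-0.012, -0.006, 0.87] yaw 0.0 -> [0.4915, -0.2105, 0.103]
```

All four lie flat on the rack. Push it home with closed fingers against the front of the post.

```bash
python3 -c "
from h import *
plan([(.455,-.2085,.19,177.3),(.455,-.2085,.105)])"
```

```text
[0.577, 0.528, 0.082] yaw 0.0001 -> [0.455, -0.2085, 0.19]
[-0.012, -0.005, 0.85] yaw 0.0 -> [0.455, -0.2085, 0.105]
```

servo_tool:
  rows:
    - {"offset": [0.3, 0.26, 0.0], "yaw": 0, "claw": 1}
    - {"offset": [0.58, 0.53, 0], "yaw": 0, "claw": 1}
    - {"offset": [0.58, 0.53, 0], "yaw": 0, "claw": 1}
    - {"offset": [0.58, 0.53, 0.4], "yaw": 0, "claw": 1}
    - {"offset": [0.57, 0.53, 0.8], "yaw": 0, "claw": 1}
    - {"offset": [0.57, 0.53, 0.94], "yaw": 0, "claw": 1}
    - {"offset": [0.57, 0.53, 0.94], "yaw": 0, "claw": 1}

```text
time: 50.42
ee_pos: [0.4539, -0.2075, 0.1031]
tcp_rot: [179.5, -0.9, 177.3]
wrist_force: [0.7, -1.0, 1.3]
opening: -0.0001
grasp_force: 0.0
```

servo_tool:
  rows:
    - {"offset": [-0.1, 0, 0], "yaw": 0, "claw": 1}
    - {"offset": [-0.25, 0, 0], "yaw": 0, "claw": 1}
    - {"offset": [-0.4, 0, 0], "yaw": 0, "claw": 1}
    - {"offset": [-0.55, 0, 0], "yaw": 0, "claw": 1}
    - {"offset": [-0.7, 0, 0], "yaw": 0, "claw": 1}
    - {"offset": [-0.85, 0, 0], "yaw": 0, "claw": 1}
    - {"offset": [-1, 0, 0], "yaw": 0, "claw": 1}
    - {"offset": [-1, 0, 0], "yaw": 0, "claw": 1}

```text
time: 51.42
ee_pos: [0.5552, -0.2121, 0.1018]
tcp_rot: [179.6, -0.8, 177.4]
wrist_force: [-0.2, -0.0, -0.2]
opening: 0.0
grasp_force: 0.0
```

servo_tool:
  rows:
    - {"offset": [-0.12, 0, 0], "yaw": 0, "claw": 1}
    - {"offset": [-0.24, 0, 0], "yaw": 0, "claw": 1}
    - {"offset": [-0.36, 0, 0], "yaw": 0, "claw": 1}
    - {"offset": [-0.45, 0, 0], "yaw": 0, "claw": 1}
    - {"offset": [-0.45, 0, 0], "yaw": 0, "claw": 1}

```text
time: 52.05
ee_pos: [0.5998, -0.2144, 0.1014]
tcp_rot: [179.6, -0.8, 177.3]
wrist_force: [-0.3, -0.2, 0.1]
opening: -0.0004
grasp_force: 0.0
```

```bash
python3 -c "
from h import *
st();look()"
```

```text
t 52.05 q [-19.7  17.5   7.7  81.2   0.2 -17.1] sum 90.92 pos [ 0.5998 -0.2144  0.1014] rot [179.58  -0.83 177.33] F [-0.3 -0.2  0.1] op -0.0004 g 0.0
top [([0.6371, -0.1615, 0.0934], 108)]
scene [([0.628, -0.264, 0.0939], 84), ([0.6327, -0.1625, 0.0944], 78)]
```

servo_tool:
  rows:
    - {"offset": [-0.06, 0, 0], "yaw": 0, "claw": 1}
    - {"offset": [-0.12, 0, 0], "yaw": 0, "claw": 1}
    - {"offset": [-0.12, 0, 0], "yaw": 0, "claw": 1}

```text
time: 52.52
ee_pos: [0.6114, -0.215, 0.1015]
tcp_rot: [179.6, -0.8, 177.3]
wrist_force: [-0.5, 0.8, 0.9]
opening: 0.0
grasp_force: 0.5
```

servo_tool:
  rows:
    - {"offset": [-0.05, 0, 0], "yaw": 0, "claw": 1}
    - {"offset": [-0.08, 0, 0], "yaw": 0, "claw": 1}
    - {"offset": [-0.08, 0, 0], "yaw": 0, "claw": 1}

```text
time: 52.9
ee_pos: [0.6121, -0.215, 0.1014]
tcp_rot: [179.5, -1.7, 177.2]
wrist_force: [-42.3, 3.6, 19.2]
opening: 0.0
grasp_force: 21.5
```

servo_tool:
  rows:
    - {"offset": [0.2, 0, 0], "yaw": 0, "claw": 1}
    - {"offset": [0.5, 0, -0.2], "yaw": 0, "claw": 1}
    - {"offset": [0.7, 0, -0.6], "yaw": 0, "claw": 1}
    - {"offset": [0.9, 0, -0.9], "yaw": 0, "claw": 1}
    - {"offset": [0.9, 0, -0.9], "yaw": 0, "claw": 1}

```text
time: 53.52
ee_pos: [0.5308, -0.2122, 0.196]
tcp_rot: [179.7, -0.5, 177.3]
wrist_force: [0.5, -0.6, 0.8]
opening: 0.0001
grasp_force: 0.0
```

```bash
python3 -c "
from h import *
st();pics=look();plan([(.42,-.2055,.19,-92.6)]);plan([(.394,-.205,.10,-92.6)],start=(.42,-.2055,.19,-92.6))
for n,(p,d) in pics.items():
    W=cloud(n,d);x,y,z=np.moveaxis(W,-1,0)
    m=(x>.36)&(x<.43)&(y<-.11)&(y>-.31)&(z>.03)&(z<.055); q=W[m]; print(n,len(q),q.mean(0) if len(q) else '')"
```

```text
t 53.525 q [-21.9   7.8   6.8  89.6   0.1 -19.1] sum 90.62 pos [ 0.5308 -0.2122  0.196 ] rot [179.67  -0.54 177.29] F [ 0.5 -0.6  0.8] op 0.0001 g 0.0
top [([0.64, -0.1618, 0.0928], 115)]
scene [([0.633, -0.2632, 0.0938], 53), ([0.6378, -0.1625, 0.0943], 50)]
[1.0, 0.01, 0.038] yaw -0.5005 -> [0.4309, -0.2062, 0.1902]
[-0.002, 0.11, 0.004] yaw -0.0 -> [0.42, -0.2054, 0.19]
[0.007, 0.26, 0.9] yaw -0.0 -> [0.394, -0.205, 0.1]
top 33 [ 0.40909539 -0.13631228  0.04017723]
scene 166 [ 0.40416788 -0.2034347   0.04109828]
```

servo_tool:
  rows:
    - {"offset": [0.5, 0, 0], "yaw": -0.055, "claw": 0.6}
    - {"offset": [1, 0, 0.04], "yaw": -0.11, "claw": 0.6}
    - {"offset": [1, 0, 0.04], "yaw": -0.165, "claw": 0.6}
    - {"offset": [1, 0, 0.04], "yaw": -0.22, "claw": 0.6}
    - {"offset": [1, 0, 0.04], "yaw": -0.275, "claw": 0.6}
    - {"offset": [1, 0, 0.04], "yaw": -0.33, "claw": 0.6}
    - {"offset": [1, 0, 0.04], "yaw": -0.385, "claw": 0.6}
    - {"offset": [1, 0, 0.04], "yaw": -0.44, "claw": 0.6}
    - {"offset": [1, 0, 0.04], "yaw": -0.5, "claw": 0.6}
    - {"offset": [1, 0, 0.04], "yaw": -0.5, "claw": 0.6}
    - {"offset": [1, 0, 0.04], "yaw": -0.5, "claw": 0.6}

```text
time: 55.0
ee_pos: [0.4306, -0.207, 0.1894]
tcp_rot: [179.1, 0.4, -92.9]
wrist_force: [-0.2, -0.9, -0.3]
opening: 0.0344
grasp_force: 0.0
```

```bash
python3 -c "
from h import *
st();plan([(.394,-.2048,.10),(.394,-.2048,.047)])"
```

```text
t 55.0 q [-2.570e+01 -4.800e+00 -6.800e+00  8.900e+01  1.000e-01 -1.128e+02] sum 91.01 pos [ 0.4306 -0.207   0.1894] rot [179.1    0.45 -92.92] F [-0.2 -0.9 -0.3] op 0.0344 g 0.0
[0.004, 0.352, 0.9] yaw 0.0 -> [0.394, -0.2048, 0.1]
[0.004, -0.008, 0.53] yaw 0.0 -> [0.394, -0.2048, 0.047]
```

servo_tool:
  rows:
    - {"offset": [0, 0.35, 0], "yaw": 0, "claw": 0.6}
    - {"offset": [0, 0.35, 0.4], "yaw": 0, "claw": 0.6}
    - {"offset": [0, 0.35, 0.9], "yaw": 0, "claw": 0.6}
    - {"offset": [0, 0.35, 0.9], "yaw": 0, "claw": 0.6}

```text
time: 55.5
ee_pos: [0.3923, -0.2037, 0.0977]
tcp_rot: [178.8, 0.6, -92.8]
wrist_force: [0.3, 0.1, -0.2]
opening: 0.0343
grasp_force: 0.0
```

servo_tool:
  rows:
    - {"offset": [0, 0, 0.3], "yaw": 0, "claw": 0.6}
    - {"offset": [0, 0, 0.53], "yaw": 0, "claw": 0.6}
    - {"offset": [0, 0, 0.53], "yaw": 0, "claw": 0.6}
    - {"offset": [0, 0, 0.53], "yaw": 0, "claw": 0.8}
    - {"offset": [0, 0, 0.53], "yaw": 0, "claw": 1}
    - {"offset": [0, 0, 0.53], "yaw": 0, "claw": 1}
    - {"offset": [0, 0, 0.53], "yaw": 0, "claw": 1}
  squeeze: 30

```text
time: 56.38
ee_pos: [0.3956, -0.2048, 0.0499]
tcp_rot: [179.4, 0.4, -92.7]
wrist_force: [5.6, 0.3, 0.6]
opening: 0.0105
grasp_force: 31.2
```

```bash
python3 - <<'E'
from h import *
import math
st()
o=get_obs()
u=np.array([math.cos(math.radians(-2.7)),math.sin(math.radians(-2.7))])
R=Rot.from_euler("xyz",o["tcp_rot"],degrees=True)
def bar(th): a=math.radians(35-th); return np.array([.169*math.sin(a),.169*math.cos(a)])
for base,ths in ((125,(120,115,110,105,100,95,90)),(90,(80,75,70,65,60,55,50)),(50,(45,40,35,30,25,20)),(20,(15,10,5,0))):
    print(base,[(R.inv().apply(np.r_[u*(bar(t)-bar(base))[0],(bar(t)-bar(base))[1]])/.1).round(3).tolist()[1:] for t in ths])
E
```

```text
t 56.375 q [-2.740e+01 -7.700e+00 -2.490e+01  7.340e+01  1.000e-01 -1.147e+02] sum 90.66 pos [ 0.3956 -0.2048  0.0499] rot [179.44   0.36 -92.69] F [5.6 0.3 0.6] op 0.0105 g 31.180889904499054
125 [[-0.005, -0.147], [-0.023, -0.294], [-0.053, -0.438], [-0.096, -0.579], [-0.151, -0.716], [-0.218, -0.847], [-0.296, -0.972]]
90 [[-0.187, -0.228], [-0.295, -0.328], [-0.411, -0.419], [-0.534, -0.5], [-0.665, -0.569], [-0.8, -0.627], [-0.94, -0.672]]
50 [[-0.144, -0.033], [-0.29, -0.054], [-0.437, -0.062], [-0.584, -0.057], [-0.731, -0.039], [-0.875, -0.009]]
20 [[-0.141, 0.043], [-0.278, 0.098], [-0.409, 0.165], [-0.534, 0.243]]
```

servo_tool:
  rows:
    - {"offset": [0, 0, -0.147], "yaw": 0, "claw": 1}
    - {"offset": [0, -0.02, -0.29], "yaw": 0, "claw": 1}
    - {"offset": [0, -0.05, -0.44], "yaw": 0, "claw": 1}
    - {"offset": [0, -0.095, -0.58], "yaw": 0, "claw": 1}
    - {"offset": [0, -0.15, -0.715], "yaw": 0, "claw": 1}
    - {"offset": [0, -0.22, -0.85], "yaw": 0, "claw": 1}
    - {"offset": [0, -0.295, -0.97], "yaw": 0, "claw": 1}

```text
time: 57.25
ee_pos: [0.4236, -0.2061, 0.1451]
tcp_rot: [179.0, 0.5, -92.7]
wrist_force: [-6.0, 2.1, -2.9]
opening: 0.0106
grasp_force: 29.4
```

servo_tool:
  rows:
    - {"offset": [0, -0.09, -0.12], "yaw": 0, "claw": 1}
    - {"offset": [0, -0.187, -0.228], "yaw": 0, "claw": 1}
    - {"offset": [0, -0.295, -0.328], "yaw": 0, "claw": 1}
    - {"offset": [0, -0.41, -0.42], "yaw": 0, "claw": 1}
    - {"offset": [0, -0.535, -0.5], "yaw": 0, "claw": 1}
    - {"offset": [0, -0.665, -0.57], "yaw": 0, "claw": 1}
    - {"offset": [0, -0.8, -0.627], "yaw": 0, "claw": 1}
    - {"offset": [0, -0.94, -0.672], "yaw": 0, "claw": 1}

```text
time: 58.25
ee_pos: [0.5191, -0.2107, 0.214]
tcp_rot: [179.3, 0.4, -92.7]
wrist_force: [-9.1, 6.4, 18.0]
opening: 0.0103
grasp_force: 32.3
```

```bash
python3 -c "
from h import *
st()"
```

```text
t 58.25 q [ -22.2    6.6    7.4   91.7    0.2 -109.5] sum 90.84 pos [ 0.5191 -0.2107  0.214 ] rot [179.27   0.43 -92.68] F [-9.1  6.4 18. ] op 0.0103 g 32.30905741453171
```

servo_tool:
  rows:
    - {"offset": [0, -0.144, -0.033], "yaw": 0, "claw": 1}
    - {"offset": [0, -0.29, -0.054], "yaw": 0, "claw": 1}
    - {"offset": [0, -0.437, -0.062], "yaw": 0, "claw": 1}
    - {"offset": [0, -0.584, -0.057], "yaw": 0, "claw": 1}
    - {"offset": [0, -0.73, -0.039], "yaw": 0, "claw": 1}
    - {"offset": [0, -0.875, -0.009], "yaw": 0, "claw": 1}

```text
time: 59.0
ee_pos: [0.6074, -0.2146, 0.2118]
tcp_rot: [179.3, 0.5, -92.7]
wrist_force: [-1.8, 5.8, 6.7]
opening: 0.0105
grasp_force: 33.1
```

servo_tool:
  rows:
    - {"offset": [0, -0.141, 0.043], "yaw": 0, "claw": 1}
    - {"offset": [0, -0.278, 0.098], "yaw": 0, "claw": 1}
    - {"offset": [0, -0.41, 0.165], "yaw": 0, "claw": 1}
    - {"offset": [0, -0.534, 0.243], "yaw": 0, "claw": 1}
    - {"offset": [0, -0.56, 0.255], "yaw": 0, "claw": 1}
    - {"offset": [0, -0.56, 0.255], "yaw": 0, "claw": 1}

```text
time: 59.75
ee_pos: [0.6613, -0.2171, 0.1846]
tcp_rot: [179.1, 0.5, -92.7]
wrist_force: [-9.0, 5.6, 5.5]
opening: 0.0102
grasp_force: 34.9
```

```bash
python3 -c "
from h import *
st()"
```

```text
t 59.75 q [ -18.3   26.3   28.5   93.2    0.2 -105.6] sum 91.04 pos [ 0.6613 -0.2171  0.1846] rot [179.05   0.48 -92.68] F [-9.   5.6  5.5] op 0.0102 g 34.85493242740631
```

servo_tool:
  rows:
    - {"offset": [0, -0.03, 0.03], "yaw": 0, "claw": 1}
    - {"offset": [0, -0.05, 0.05], "yaw": 0, "claw": 1}
    - {"offset": [0, -0.05, 0.05], "yaw": 0, "claw": 1}

```text
time: 60.12
ee_pos: [0.6618, -0.2171, 0.1843]
tcp_rot: [178.8, 0.4, -92.7]
wrist_force: [-41.3, 11.4, 35.9]
opening: 0.0101
grasp_force: 38.5
```

```bash
python3 -c "
from h import *
st()"
```

```text
t 60.125 q [-1.820e+01  2.670e+01  2.890e+01  9.350e+01  1.000e-01 -1.055e+02] sum 91.29 pos [ 0.6618 -0.2171  0.1843] rot [178.79   0.44 -92.74] F [-41.3  11.4  35.9] op 0.0101 g 38.5237580537796
```

servo_tool:
  rows:
    - {"offset": [0, 0.05, -0.05], "yaw": 0, "claw": 1}
    - {"offset": [0, 0.05, -0.05], "yaw": 0, "claw": 0.6}
    - {"offset": [0, 0.05, -0.05], "yaw": 0, "claw": 0.6}
    - {"offset": [0, 0.05, -0.3], "yaw": 0, "claw": 0.6}
    - {"offset": [0, 0.05, -0.8], "yaw": 0, "claw": 0.6}
    - {"offset": [0, 0.5, -1], "yaw": 0, "claw": 0.6}
    - {"offset": [0, 1, -1], "yaw": 0, "claw": 0.6}
    - {"offset": [0, 1, -1], "yaw": 0, "claw": 0.3}

```text
time: 61.12
ee_pos: [0.5661, -0.2142, 0.2804]
tcp_rot: [179.1, 0.4, -92.8]
wrist_force: [1.3, 0.7, 0.1]
opening: 0.051
grasp_force: 0.0
```

servo_tool:
  rows:
    - {"offset": [-0.5, 0.4, 0], "yaw": 0, "claw": 0}
    - {"offset": [-1, 0.8, -0.3], "yaw": 0, "claw": 0}
    - {"offset": [-1, 0.8, -0.3], "yaw": 0, "claw": 0}

```text
time: 61.5
ee_pos: [0.4938, -0.109, 0.3146]
tcp_rot: [179.4, 0.4, -92.6]
wrist_force: [-0.0, -0.9, 0.1]
opening: 0.0855
grasp_force: 0.0
```

```bash
python3 - <<'E'
from h import *
st();L=[]
for n in ("top","scene"):
    p,d=camera(n); W=cloud(n,d);x,y,z=np.moveaxis(W,-1,0)
    def rep(nm,m):
        q=W[m]
        if len(q)<5: print(n,nm,len(q)); return
        r=cv2.minAreaRect(q[:,:2].astype(np.float32)); print(n,nm,len(q),"mean",q.mean(0).round(4),"rect",np.round(r[0],4),np.round(r[1],4),round(r[2],1),"zmax",q[:,2].max().round(4))
    rep("ovenhandle",(y<-.1)&(y>-.37)&(z>.165)&(z<.19)&(x>.55)&(x<.75))
    mk=(y>.05)&(y<.38)&(x>.6)&(x<.8)
    rep("lidhandle",mk&(z>.285)&(z<.33)); rep("lid",mk&(z>.2)&(z<.27)); rep("lidtop",mk&(z>.12)&(z<.35))
    rep("latch",(y>.08)&(y<.25)&(x>.35)&(x<.42)&(z>.115)&(z<.14))
    L.append(cv2.resize((p[90:270,200:440] if n=="top" else p[120:345,180:480])[:,:,::-1],(400,300)))
cv2.imwrite("pics/a6.png",np.hstack(L))
E
```

```text
t 61.5 q [ -12.6    1.4   13.2  102.5    0.3 -100. ] sum 90.65 pos [ 0.4938 -0.109   0.3146] rot [179.41   0.39 -92.57] F [-0.  -0.9  0.1] op 0.0855 g 0.0
top ovenhandle 133 mean [ 0.6548 -0.2338  0.1782] rect [ 0.6534 -0.2204] [0.1497 0.0189] 85.4 zmax 0.1871
top lidhandle 154 mean [0.7017 0.2415 0.2969] rect [0.7024 0.2426] [0.1051 0.0146] 84.9 zmax 0.3085
top lid 1074 mean [0.6836 0.1969 0.2407] rect [0.6887 0.204 ] [0.2406 0.0469] 84.8 zmax 0.269
top lidtop 1920 mean [0.6765 0.2026 0.2175] rect [0.6795 0.2045] [0.2405 0.065 ] 85.7 zmax 0.3085
top latch 46 mean [0.3887 0.1692 0.1267] rect [0.389  0.1683] [0.0423 0.0107] 88.9 zmax 0.1336
scene ovenhandle 145 mean [ 0.663  -0.2086  0.1788] rect [ 0.6607 -0.2165] [0.1571 0.0176] 88.2 zmax 0.1869
scene lidhandle 228 mean [0.7093 0.2489 0.2981] rect [0.7086 0.2443] [0.1075 0.0143] 85.1 zmax 0.3043
scene lid 1216 mean [0.7024 0.2303 0.2445] rect [0.6966 0.2066] [0.2402 0.0479] 85.2 zmax 0.2689
scene lidtop 1912 mean [0.6982 0.2451 0.2315] rect [0.6873 0.2074] [0.2402 0.0664] 85.2 zmax 0.3043
scene latch 74 mean [0.3963 0.1702 0.1254] rect [0.3958 0.1669] [0.0507 0.0158] 83.8 zmax 0.1322
```

View pics/a6.png

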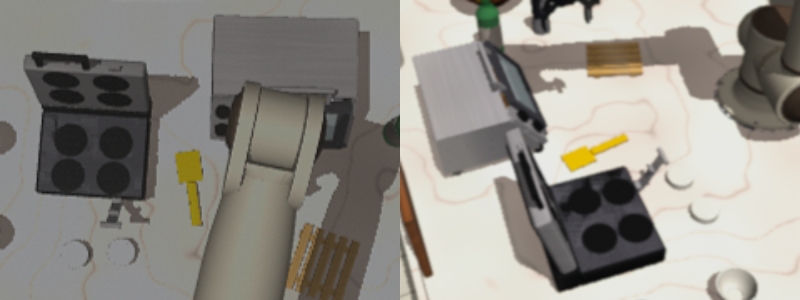

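The maker is empty, the oven is shut, the lid stands leaning back with its handle near (0.704, 0.2425, 0.298). Check reach for hooking a finger behind the bar.

```bash
python3 - <<'E'
from kin import *
for r,z in ((.7173,.34),(.7173,.294),(.728,.34),(.728,.294),(.725,.38)):
    g=least_squares(lambda q:np.subtract(fk(P,q[0],q[1],90-q[0]+q[1]),(r,z)),[20,20]); print(r,z,g.x.round(1),(90-g.x[0]+g.x[1]).round(1),g.cost)
from h import *
plan([(.60,.10,.345,-95),(.675,.243,.345,-95),(.675,.243,.294)])
E
```

```text
0.7173 0.34 [40.  66.7] 116.7 7.25956121485945e-19
0.7173 0.294 [33.9 51.6] 107.8 7.183720917588296e-19
0.728 0.34 [44.6 74.3] 119.7 3.5451803501836725e-13
0.728 0.294 [36.4 55.4] 109.0 4.684136813423149e-17
0.725 0.38 [49.1 86.1] 126.9 0.0001703372015611221
[-1.0, -0.442, -0.148] yaw 0.0133 -> [0.5436, -0.0126, 0.3278]
[-1.0, -0.394, -0.146] yaw 0.0 -> [0.5918, 0.0835, 0.3425]
[-0.172, -0.067, -0.025] yaw 0.0 -> [0.6, 0.1, 0.345]
[-1.0, -0.418, 0.001] yaw 0.0 -> [0.6503, 0.196, 0.345]
[-0.49, -0.205, 0.001] yaw -0.0 -> [0.675, 0.243, 0.345]
[0.004, -0.006, 0.51] yaw 0.0 -> [0.675, 0.243, 0.294]
```

servo_tool:
  rows:
    - {"offset": [-0.5, -0.2, -0.1], "yaw": 0.0133, "claw": 0}
    - {"offset": [-1, -0.44, -0.18], "yaw": 0.0133, "claw": 0}
    - {"offset": [-1, -0.44, -0.18], "yaw": 0.0133, "claw": 0}

```text
time: 61.98
ee_pos: [0.5454, -0.0113, 0.3279]
tcp_rot: [179.0, 0.4, -94.9]
wrist_force: [1.0, -0.4, -0.9]
opening: 0.0853
grasp_force: 0.0
```

servo_tool:
  rows:
    - {"offset": [-0.5, -0.2, 0], "yaw": 0, "claw": 0}
    - {"offset": [-1, -0.4, 0], "yaw": 0, "claw": 0}
    - {"offset": [-1, -0.4, 0], "yaw": 0, "claw": 0}

```text
time: 62.35
ee_pos: [0.5935, 0.0844, 0.3268]
tcp_rot: [179.0, 0.3, -95.0]
wrist_force: [-0.1, -0.7, -0.1]
opening: 0.0855
grasp_force: 0.0
```

```bash
python3 -c "
from h import *
st();plan([(.655,.23,.333,-95),(.675,.243,.333),(.675,.243,.294)])"
```

```text
t 62.35 q [  7.8  15.8  30.9 106.    0.6 -77.2] sum 90.94 pos [0.5935 0.0844 0.3268] rot [178.96   0.35 -94.96] F [-0.1 -0.7 -0.1] op 0.0855 g 0.0
[-1.0, -0.323, -0.041] yaw 0.0002 -> [0.6344, 0.1812, 0.3309]
[-0.504, -0.163, -0.02] yaw 0.0 -> [0.655, 0.23, 0.333]
[-0.147, -0.188, -0.003] yaw 0.0 -> [0.675, 0.243, 0.333]
[0.002, -0.007, 0.39] yaw 0.0 -> [0.675, 0.243, 0.294]
```

servo_tool:
  rows:
    - {"offset": [-0.5, -0.15, -0.04], "yaw": 0, "claw": 0}
    - {"offset": [-1, -0.32, -0.06], "yaw": 0, "claw": 0}
    - {"offset": [-1, -0.32, -0.06], "yaw": 0, "claw": 0}

```text
time: 62.72
ee_pos: [0.6341, 0.1809, 0.3326]
tcp_rot: [178.9, 0.3, -95.0]
wrist_force: [0.1, -1.3, -0.6]
opening: 0.0857
grasp_force: 0.0
```

servo_tool:
  rows:
    - {"offset": [-0.3, -0.15, 0], "yaw": 0, "claw": 0}
    - {"offset": [-0.65, -0.35, 0], "yaw": 0, "claw": 0}
    - {"offset": [-0.65, -0.35, 0], "yaw": 0, "claw": 0}
    - {"offset": [-0.65, -0.35, 0], "yaw": 0, "claw": 0}

```text
time: 63.22
ee_pos: [0.6734, 0.2395, 0.3353]
tcp_rot: [179.1, 0.3, -95.2]
wrist_force: [0.5, -0.3, 0.5]
opening: 0.0853
grasp_force: 0.0
```

```bash
python3 -c "
from h import *
st();plan([(.675,.243,.333,-95),(.675,.243,.294)])
for n in ('top','scene'):
    p,d=camera(n); cv2.imwrite('pics/%s7.png'%n,p[:,:,::-1])
a=cv2.imread('pics/top7.png')[90:210,200:320];b=cv2.imread('pics/scene7.png')[200:340,230:370]
cv2.imwrite('pics/a7.png',np.hstack([cv2.resize(a,(400,400),interpolation=2),cv2.resize(b,(400,400),interpolation=2)]))"
```

```text
t 63.225 q [ 19.3  39.8  65.9 116.7   0.7 -65.5] sum 90.68 pos [0.6734 0.2395 0.3353] rot [179.09   0.34 -95.16] F [ 0.5 -0.3  0.5] op 0.0853 g 0.0
[-0.036, -0.013, 0.023] yaw -0.0009 -> [0.675, 0.243, 0.333]
[0.002, -0.007, 0.39] yaw 0.0 -> [0.6751, 0.243, 0.294]
```

View pics/a7.png

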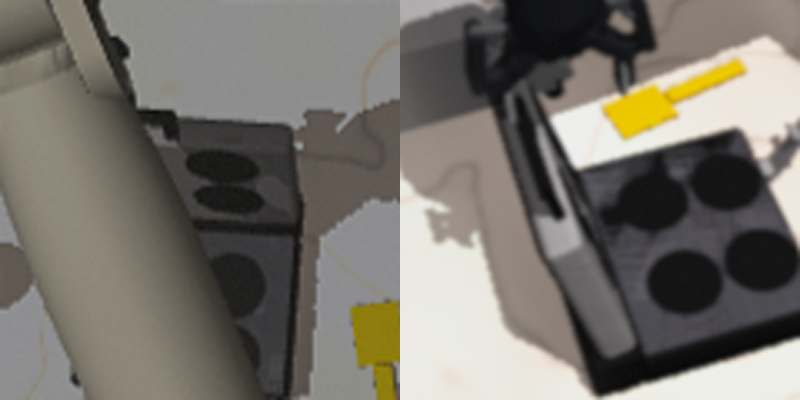

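servo_tool:
  rows:
    - {"offset": [-0.04, -0.04, 0.1], "yaw": 0, "claw": 0}
    - {"offset": [-0.04, -0.04, 0.2], "yaw": 0, "claw": 0}
    - {"offset": [-0.04, -0.04, 0.2], "yaw": 0, "claw": 0}

```text
time: 63.7
ee_pos: [0.6764, 0.2446, 0.3155]
tcp_rot: [179.1, 0.4, -95.1]
wrist_force: [0.4, -0.1, 0.2]
opening: 0.0854
grasp_force: 0.0
```

servo_tool:
  rows:
    - {"offset": [0, 0, 0.1], "yaw": 0, "claw": 0}
    - {"offset": [0, 0, 0.2], "yaw": 0, "claw": 0}
    - {"offset": [0, 0, 0.2], "yaw": 0, "claw": 0}

```text
time: 64.08
ee_pos: [0.6762, 0.245, 0.2959]
tcp_rot: [179.1, 0.4, -95.1]
wrist_force: [0.4, 0.0, 0.5]
opening: 0.0856
grasp_force: 0.0
```

```bash
python3 - <<'E'
from h import *
import math
st()
o=get_obs();R=Rot.from_euler("xyz",o["tcp_rot"],degrees=True)
w=math.radians(-5.0);u=np.array([math.cos(w),math.sin(w)])
# lid handle arc; angle a from level (deg incl 3.1 offset)
def h(a): a=math.radians(a); return np.array([-.2233*math.cos(a),.2233*math.sin(a)])
z0=math.degrees(math.asin((.298-.078)/.2233)); print(180-z0)
a0=180-z0
for a in (95,90,85,80,75,70,65,60): 
    d=h(a)-h(a0); print(a,(R.inv().apply(np.r_[u*d[0],d[1]])/.1).round(3).tolist())
E
```

```text
t 64.075 q [ 19.7  35.6  54.4 109.5   0.7 -65.3] sum 90.66 pos [0.6762 0.245  0.2959] rot [179.1    0.37 -95.09] F [0.4 0.  0.5] op 0.0856 g 0.0
99.8624891646869
95 [0.0, 0.188, -0.022]
90 [0.0, 0.383, -0.027]
85 [0.001, 0.577, -0.015]
80 [0.001, 0.77, 0.013]
75 [0.002, 0.96, 0.058]
70 [0.002, 1.144, 0.12]
65 [0.003, 1.323, 0.197]
60 [0.004, 1.495, 0.29]
```

servo_tool:
  rows:
    - {"offset": [0, 0.1, 0], "yaw": 0, "claw": 0}
    - {"offset": [0, 0.2, 0], "yaw": 0, "claw": 0}
    - {"offset": [0, 0.3, 0], "yaw": 0, "claw": 0}
    - {"offset": [0, 0.4, 0], "yaw": 0, "claw": 0}
    - {"offset": [0, 0.5, 0], "yaw": 0, "claw": 0}
    - {"offset": [0, 0.5, 0], "yaw": 0, "claw": 0}

```text
time: 64.82
ee_pos: [0.6265, 0.2497, 0.2982]
tcp_rot: [179.2, 0.4, -95.1]
wrist_force: [-0.2, -0.3, 0.3]
opening: 0.0853
grasp_force: 0.0
```

servo_tool:
  rows:
    - {"offset": [0, 0.1, 0], "yaw": 0, "claw": 0}
    - {"offset": [0, 0.2, 0], "yaw": 0, "claw": 0}
    - {"offset": [0, 0.3, 0.02], "yaw": 0, "claw": 0}
    - {"offset": [0, 0.4, 0.04], "yaw": 0, "claw": 0}
    - {"offset": [0, 0.5, 0.06], "yaw": 0, "claw": 0}
    - {"offset": [0, 0.5, 0.06], "yaw": 0, "claw": 0}

```text
time: 65.58
ee_pos: [0.5762, 0.2543, 0.2917]
tcp_rot: [179.1, 0.4, -95.1]
wrist_force: [-1.1, 0.7, -0.2]
opening: 0.0854
grasp_force: 0.0
```

```bash
cat >> h.py <<'E'
def lid():
    for n in ("scene","top"):
        p,d=camera(n); W=cloud(n,d);x,y,z=np.moveaxis(W,-1,0)
        dx,dy=x-.65,y-.21; c,s=np.cos(np.radians(-5)),np.sin(np.radians(-5)); mx,my=dx*c+dy*s,-dx*s+dy*c
        m=(my>-.115)&(my<-.03)&(mx>-.185)&(mx<.08)&(z>.1)&(z<.3)
        q=np.c_[mx[m],z[m]]; print(n,m.sum(),[(round(a,2),len(k),np.round(np.median(k),3)) for a in np.arange(.11,.29,.03) for k in [q[abs(q[:,1]-a)<.015,0]] if len(k)])
E
python3 -c "
from h import *
st();lid()"
```

```text
t 65.575 q [ 23.5  18.5  30.2 102.3   0.8 -61.5] sum 90.58 pos [0.5762 0.2543 0.2917] rot [179.12   0.4  -95.05] F [-1.1  0.7 -0.2] op 0.0854 g 0.0
scene 670 [(np.float64(0.11), 47, np.float64(0.027)), (np.float64(0.14), 79, np.float64(0.022)), (np.float64(0.17), 81, np.float64(0.016)), (np.float64(0.2), 93, np.float64(0.01)), (np.float64(0.23), 90, np.float64(0.003)), (np.float64(0.26), 280, np.float64(-0.012))]
top 335 [(np.float64(0.11), 1, np.float64(0.02)), (np.float64(0.14), 6, np.float64(0.015)), (np.float64(0.17), 4, np.float64(0.008)), (np.float64(0.2), 5, np.float64(0.003)), (np.float64(0.23), 11, np.float64(-0.005)), (np.float64(0.26), 308, np.float64(-0.029))]
```

The lid is past upright and sinks on its own. Lift off and follow it down.

servo_tool:
  rows:
    - {"offset": [0, 0.05, -0.2], "yaw": 0, "claw": 0}
    - {"offset": [0, 0.05, -0.4], "yaw": 0, "claw": 0}
    - {"offset": [0, 0.3, -0.4], "yaw": 0, "claw": 0.5}
    - {"offset": [0, 0.8, -0.4], "yaw": 0, "claw": 1}
    - {"offset": [0, 1, -0.4], "yaw": 0, "claw": 1}
    - {"offset": [0, 1, -0.4], "yaw": 0, "claw": 1}
    - {"offset": [0, 1, -0.4], "yaw": 0, "claw": 1}
    - {"offset": [0, 1, -0.4], "yaw": 0, "claw": 1}

```text
time: 66.68
ee_pos: [0.4789, 0.2626, 0.3323]
tcp_rot: [179.1, 0.4, -95.1]
wrist_force: [0.8, -0.2, 0.1]
opening: 0.0003
grasp_force: 0.0
```

```bash
python3 -c "
from h import *
st();lid()"
```

```text
t 66.675 q [ 28.4   7.7  22.  104.9   0.8 -56.5] sum 90.55 pos [0.4789 0.2626 0.3323] rot [179.1    0.36 -95.12] F [ 0.8 -0.2  0.1] op 0.0003 g 0.0
scene 804 [(np.float64(0.11), 47, np.float64(0.027)), (np.float64(0.14), 86, np.float64(0.021)), (np.float64(0.17), 88, np.float64(0.014)), (np.float64(0.2), 91, np.float64(0.008)), (np.float64(0.23), 92, np.float64(0.001)), (np.float64(0.26), 398, np.float64(-0.02))]
top 357 [(np.float64(0.11), 5, np.float64(0.021)), (np.float64(0.14), 10, np.float64(0.015)), (np.float64(0.17), 8, np.float64(0.007)), (np.float64(0.2), 7, np.float64(0.001)), (np.float64(0.23), 9, np.float64(-0.007)), (np.float64(0.26), 317, np.float64(-0.032))]
```

servo_tool:
  rows:
    - {"offset": [0, 0, 0], "yaw": 0, "claw": 1}
    - {"offset": [0, 0, 0], "yaw": 0, "claw": 1}
    - {"offset": [0, 0, 0], "yaw": 0, "claw": 1}
    - {"offset": [0, 0, 0], "yaw": 0, "claw": 1}
    - {"offset": [0, 0, 0], "yaw": 0, "claw": 1}
    - {"offset": [0, 0, 0], "yaw": 0, "claw": 1}
    - {"offset": [0, 0, 0], "yaw": 0, "claw": 1}
    - {"offset": [0, 0, 0], "yaw": 0, "claw": 1}
    - {"offset": [0, 0, 0], "yaw": 0, "claw": 1}
    - {"offset": [0, 0, 0], "yaw": 0, "claw": 1}
    - {"offset": [0, 0, 0], "yaw": 0, "claw": 1}
    - {"offset": [0, 0, 0], "yaw": 0, "claw": 1}

```text
time: 68.28
ee_pos: [0.4779, 0.2627, 0.3329]
tcp_rot: [179.1, 0.4, -95.1]
wrist_force: [-1.2, 0.8, 0.0]
opening: -0.0003
grasp_force: 0.0
```

servo_tool:
  rows:
    - {"offset": [0, 0, 0], "yaw": 0, "claw": 1}
    - {"offset": [0, 0, 0], "yaw": 0, "claw": 1}
    - {"offset": [0, 0, 0], "yaw": 0, "claw": 1}
    - {"offset": [0, 0, 0], "yaw": 0, "claw": 1}
    - {"offset": [0, 0, 0], "yaw": 0, "claw": 1}
    - {"offset": [0, 0, 0], "yaw": 0, "claw": 1}
    - {"offset": [0, 0, 0], "yaw": 0, "claw": 1}
    - {"offset": [0, 0, 0], "yaw": 0, "claw": 1}
    - {"offset": [0, 0, 0], "yaw": 0, "claw": 1}
    - {"offset": [0, 0, 0], "yaw": 0, "claw": 1}
    - {"offset": [0, 0, 0], "yaw": 0, "claw": 1}
    - {"offset": [0, 0, 0], "yaw": 0, "claw": 1}

```text
time: 69.78
ee_pos: [0.478, 0.2627, 0.3329]
tcp_rot: [179.1, 0.4, -95.1]
wrist_force: [-0.7, -0.7, -0.1]
opening: 0.0001
grasp_force: 0.0
```

servo_tool:
  rows:
    - {"offset": [0, 0, 0], "yaw": 0, "claw": 1}
    - {"offset": [0, 0, 0], "yaw": 0, "claw": 1}
    - {"offset": [0, 0, 0], "yaw": 0, "claw": 1}
    - {"offset": [0, 0, 0], "yaw": 0, "claw": 1}
    - {"offset": [0, 0, 0], "yaw": 0, "claw": 1}
    - {"offset": [0, 0, 0], "yaw": 0, "claw": 1}
    - {"offset": [0, 0, 0], "yaw": 0, "claw": 1}
    - {"offset": [0, 0, 0], "yaw": 0, "claw": 1}
    - {"offset": [0, 0, 0], "yaw": 0, "claw": 1}
    - {"offset": [0, 0, 0], "yaw": 0, "claw": 1}
    - {"offset": [0, 0, 0], "yaw": 0, "claw": 1}
    - {"offset": [0, 0, 0], "yaw": 0, "claw": 1}

```text
time: 71.28
ee_pos: [0.478, 0.2627, 0.3328]
tcp_rot: [179.1, 0.4, -95.1]
wrist_force: [0.9, 0.1, -0.6]
opening: 0.0003
grasp_force: 0.0
```

servo_tool:
  rows:
    - {"offset": [0, 0, 0], "yaw": 0, "claw": 1}
    - {"offset": [0, 0, 0], "yaw": 0, "claw": 1}
    - {"offset": [0, 0, 0], "yaw": 0, "claw": 1}
    - {"offset": [0, 0, 0], "yaw": 0, "claw": 1}
    - {"offset": [0, 0, 0], "yaw": 0, "claw": 1}
    - {"offset": [0, 0, 0], "yaw": 0, "claw": 1}
    - {"offset": [0, 0, 0], "yaw": 0, "claw": 1}
    - {"offset": [0, 0, 0], "yaw": 0, "claw": 1}
    - {"offset": [0, 0, 0], "yaw": 0, "claw": 1}
    - {"offset": [0, 0, 0], "yaw": 0, "claw": 1}
    - {"offset": [0, 0, 0], "yaw": 0, "claw": 1}
    - {"offset": [0, 0, 0], "yaw": 0, "claw": 1}

```text
time: 72.78
ee_pos: [0.478, 0.2627, 0.3329]
tcp_rot: [179.1, 0.4, -95.1]
wrist_force: [1.1, -0.7, 0.7]
opening: -0.0
grasp_force: 0.0
```

```bash
python3 -c "
from h import *
st();lid()
for n in ('scene','top'):
    p,d=camera(n);W=cloud(n,d);x,y,z=np.moveaxis(W,-1,0);c,s=np.cos(np.radians(-5)),np.sin(np.radians(-5)); mx,my=(x-.65)*c+(y-.21)*s,-(x-.65)*s+(y-.21)*c
    m=(my>-.115)&(my<-.03)&(mx>-.24)&(mx<.05)&(z>.07)&(z<.3);q=W[m];i=np.argsort(-q[:,2])[:20];print(n,mx[m].min().round(3),q[i].mean(0).round(3))
"
```

```text
t 72.775 q [ 28.4   7.6  21.9 104.9   0.8 -56.5] sum 90.51 pos [0.478  0.2627 0.3329] rot [179.14   0.39 -95.08] F [ 1.1 -0.7  0.7] op -0.0 g 0.0
scene 806 [(np.float64(0.11), 49, np.float64(0.027)), (np.float64(0.14), 79, np.float64(0.021)), (np.float64(0.17), 91, np.float64(0.014)), (np.float64(0.2), 91, np.float64(0.008)), (np.float64(0.23), 98, np.float64(0.001)), (np.float64(0.26), 398, np.float64(-0.02))]
top 355 [(np.float64(0.11), 4, np.float64(0.021)), (np.float64(0.14), 9, np.float64(0.015)), (np.float64(0.17), 9, np.float64(0.007)), (np.float64(0.2), 6, np.float64(0.001)), (np.float64(0.23), 11, np.float64(-0.007)), (np.float64(0.26), 316, np.float64(-0.032))]
scene -0.24 [0.608 0.152 0.272]
top -0.24 [0.608 0.143 0.27 ]
```

Friction holds it. Measure the bar, grip it, and guide it down the arc.

```bash
python3 -c "
from h import *
for n in ('scene','top'):
    p,d=camera(n);W=cloud(n,d);x,y,z=np.moveaxis(W,-1,0)
    m=(y>.17)&(y<.32)&(x>.55)&(x<.72)&(z>.284)&(z<.32);q=W[m]; r=cv2.minAreaRect(q[:,:2].astype(np.float32)) if len(q)>5 else ''; print(n,len(q),q.mean(0).round(4),q[:,2].max(),r)
plan([(.615,.2495,.345,-95),(.615,.2495,.306)])
"
```

```text
scene 249 [0.6111 0.2571 0.3021] 0.30989057809610765 ((0.6099929213523865, 0.2508150637149811), (0.10744885355234146, 0.01628516986966133), 85.35065460205078)
top 155 [0.6029 0.2514 0.3028] 0.3104152882604514 ((0.603377640247345, 0.2512921392917633), (0.10499691963195801, 0.014769709669053555), 84.8006362915039)
[0.006, -1.0, -0.103] yaw -0.0005 -> [0.5777, 0.2531, 0.3417]
[0.003, -0.375, -0.039] yaw -0.0 -> [0.615, 0.2495, 0.345]
[0.003, -0.005, 0.39] yaw 0.0 -> [0.615, 0.2495, 0.306]
```

servo_tool:
  rows:
    - {"offset": [0, -0.4, -0.03], "yaw": 0, "claw": 0.6}
    - {"offset": [0, -0.9, -0.05], "yaw": 0, "claw": 0.6}
    - {"offset": [0, -0.9, -0.05], "yaw": 0, "claw": 0.6}

```text
time: 73.45
ee_pos: [0.5704, 0.2543, 0.3331]
tcp_rot: [178.9, 0.3, -95.2]
wrist_force: [-0.8, -0.5, -0.7]
opening: 0.034
grasp_force: 0.0
```

```bash
python3 -c "
from h import *
st();plan([(.6055,.251,.338,-95),(.6055,.251,.304)])"
```

```text
t 73.45 q [ 23.7  20.1  37.1 107.8   0.7 -61.1] sum 90.81 pos [0.5704 0.2543 0.3331] rot [178.94   0.26 -95.18] F [-0.8 -0.5 -0.7] op 0.034 g 0.0
[0.001, -0.351, -0.056] yaw -0.001 -> [0.6055, 0.251, 0.338]
[0.001, -0.007, 0.34] yaw 0.0 -> [0.6055, 0.251, 0.304]
```

servo_tool:
  rows:
    - {"offset": [0, -0.2, -0.05], "yaw": 0, "claw": 0.6}
    - {"offset": [0, -0.35, -0.05], "yaw": 0, "claw": 0.6}
    - {"offset": [0, -0.35, -0.05], "yaw": 0, "claw": 0.6}
    - {"offset": [0, -0.35, 0.1], "yaw": 0, "claw": 0.6}
    - {"offset": [0, -0.35, 0.28], "yaw": 0, "claw": 0.6}
    - {"offset": [0, -0.35, 0.28], "yaw": 0, "claw": 0.6}

```text
time: 74.2
ee_pos: [0.6008, 0.2518, 0.3074]
tcp_rot: [179.0, 0.3, -95.1]
wrist_force: [-0.4, 0.5, -0.4]
opening: 0.0343
grasp_force: 0.0
```

servo_tool:
  rows:
    - {"offset": [0, 0, 0], "yaw": 0, "claw": 0.8}
    - {"offset": [0, 0, 0], "yaw": 0, "claw": 1}
    - {"offset": [0, 0, 0], "yaw": 0, "claw": 1}
    - {"offset": [0, 0, 0], "yaw": 0, "claw": 1}
  squeeze: 30

```text
time: 74.7
ee_pos: [0.602, 0.2519, 0.3093]
tcp_rot: [179.2, 0.4, -95.1]
wrist_force: [-1.9, -0.2, 6.4]
opening: 0.0126
grasp_force: 29.7
```

```bash
python3 - <<'E'
from h import *
import math
st()
o=get_obs();R=Rot.from_euler("xyz",o["tcp_rot"],degrees=True)
w=math.radians(-5.0);u=np.array([math.cos(w),math.sin(w)])
def h(a): a=math.radians(a); return np.array([-.2233*math.cos(a),.2233*math.sin(a)])
for base,aa in ((74,(70,65,60,55,50)),(50,(45,40,35,30,25)),(25,(20,15,10,5,3.1))):
    print(base,[(R.inv().apply(np.r_[u*(h(a)-h(base))[0],(h(a)-h(base))[1]])/.1).round(3).tolist()[1:] for a in aa])
E
```

```text
t 74.7 q [ 22.4  23.1  38.2 105.6   0.8 -62.5] sum 90.5 pos [0.602  0.2519 0.3093] rot [179.2    0.44 -95.07] F [-1.9 -0.2  6.4] op 0.0126 g 29.668802618980408
74 [[0.148, 0.05], [0.326, 0.127], [0.498, 0.22], [0.661, 0.327], [0.814, 0.447]]
50 [[0.142, 0.134], [0.271, 0.279], [0.388, 0.435], [0.49, 0.601], [0.578, 0.775]]
25 [[0.072, 0.181], [0.128, 0.368], [0.168, 0.558], [0.19, 0.752], [0.194, 0.826]]
```

servo_tool:
  rows:
    - {"offset": [0, 0.15, 0.05], "yaw": 0, "claw": 1}
    - {"offset": [0, 0.33, 0.127], "yaw": 0, "claw": 1}
    - {"offset": [0, 0.5, 0.22], "yaw": 0, "claw": 1}
    - {"offset": [0, 0.66, 0.327], "yaw": 0, "claw": 1}
    - {"offset": [0, 0.815, 0.447], "yaw": 0, "claw": 1}

```text
time: 75.32
ee_pos: [0.5176, 0.2591, 0.2699]
tcp_rot: [179.2, 0.6, -95.1]
wrist_force: [-22.1, -5.7, 32.8]
opening: 0.0128
grasp_force: 34.5
```

servo_tool:
  rows:
    - {"offset": [0, 0.142, 0.134], "yaw": 0, "claw": 1}
    - {"offset": [0, 0.27, 0.28], "yaw": 0, "claw": 1}
    - {"offset": [0, 0.388, 0.435], "yaw": 0, "claw": 1}
    - {"offset": [0, 0.49, 0.6], "yaw": 0, "claw": 1}
    - {"offset": [0, 0.578, 0.775], "yaw": 0, "claw": 1}

```text
time: 75.95
ee_pos: [0.4509, 0.2647, 0.1909]
tcp_rot: [178.1, 0.4, -94.9]
wrist_force: [-69.8, -4.6, 38.4]
opening: 0.0127
grasp_force: 40.2
```

```bash
python3 -c "
from h import *
st()"
```

```text
t 75.95 q [ 29.7   1.8  -0.2  89.4   1.4 -55.4] sum 91.38 pos [0.4509 0.2647 0.1909] rot [178.05   0.39 -94.88] F [-69.8  -4.6  38.4] op 0.0127 g 40.218499302864075
```

servo_tool:
  rows:
    - {"offset": [0, 0.13, 0.02], "yaw": 0, "claw": 1}
    - {"offset": [0, 0.17, 0.08], "yaw": 0, "claw": 1}
    - {"offset": [0, 0.224, 0.196], "yaw": 0, "claw": 1}
    - {"offset": [0, 0.283, 0.38], "yaw": 0, "claw": 1}
    - {"offset": [0, 0.325, 0.57], "yaw": 0, "claw": 1}
    - {"offset": [0, 0.34, 0.67], "yaw": 0, "claw": 1}

```text
time: 76.7
ee_pos: [0.426, 0.2675, 0.1204]
tcp_rot: [179.1, 0.2, -95.1]
wrist_force: [-2.8, -7.5, 2.0]
opening: 0.0129
grasp_force: 34.2
```

```bash
python3 -c "
from h import *
st()"
```

```text
t 76.7 q [ 31.7  -1.4 -11.1  80.9   0.7 -53.2] sum 90.62 pos [0.426  0.2675 0.1204] rot [179.06   0.23 -95.11] F [-2.8 -7.5  2. ] op 0.0129 g 34.15676236152649
```

servo_tool:
  rows:
    - {"offset": [0, 0.01, 0.08], "yaw": 0, "claw": 1}
    - {"offset": [0, 0.01, 0.16], "yaw": 0, "claw": 1}
    - {"offset": [0, 0.01, 0.2], "yaw": 0, "claw": 1}
    - {"offset": [0, 0.01, 0.2], "yaw": 0, "claw": 1}

```text
time: 77.2
ee_pos: [0.4237, 0.2677, 0.1002]
tcp_rot: [178.9, 0.2, -95.1]
wrist_force: [-8.1, -5.4, -1.4]
opening: 0.0124
grasp_force: 34.4
```

servo_tool:
  rows:
    - {"offset": [0, 0, 0.03], "yaw": 0, "claw": 1}
    - {"offset": [0, 0, 0.03], "yaw": 0, "claw": 1}

```text
time: 77.45
ee_pos: [0.4235, 0.2677, 0.0973]
tcp_rot: [178.9, 0.2, -95.1]
wrist_force: [-9.4, -5.7, -1.5]
opening: 0.0124
grasp_force: 34.4
```

servo_tool:
  rows:
    - {"offset": [0, 0, 0.04], "yaw": 0, "claw": 1}
    - {"offset": [0, 0, 0.04], "yaw": 0, "claw": 1}

```text
time: 77.7
ee_pos: [0.4234, 0.2678, 0.0948]
tcp_rot: [178.9, 0.2, -95.1]
wrist_force: [-14.8, -8.5, 10.4]
opening: 0.0123
grasp_force: 35.8
```

servo_tool:
  rows:
    - {"offset": [0, 0, 0.04], "yaw": 0, "claw": 1}
    - {"offset": [0, 0, 0.04], "yaw": 0, "claw": 1}

```text
time: 77.95
ee_pos: [0.4235, 0.2683, 0.0938]
tcp_rot: [179.0, 0.4, -95.1]
wrist_force: [-22.2, -10.8, 34.6]
opening: 0.0126
grasp_force: 38.7
```

```bash
python3 -c "
from h import *
st()
for n in ('scene','top'):
    p,d=camera(n);W=cloud(n,d);x,y,z=np.moveaxis(W,-1,0)
    for a in (.46,.5,.54,.58,.62): 
        m=(abs(x-a)<.015)&(y>.11)&(y<.2)&(z>.03);print(n,a,m.sum(),np.median(z[m]).round(4) if m.any() else '',end='; ')
    print()"
```

```text
t 77.95 q [ 31.9  -1.2 -13.9  77.9   0.9 -53. ] sum 90.58 pos [0.4235 0.2683 0.0938] rot [179.     0.37 -95.07] F [-22.2 -10.8  34.6] op 0.0126 g 38.74213099479675
scene 0.46 160 0.1149; scene 0.5 252 0.12; scene 0.54 253 0.12; scene 0.58 270 0.1198; scene 0.62 298 0.1173; 
top 0.46 232 0.1139; top 0.5 215 0.1176; top 0.54 206 0.1188; top 0.58 218 0.1186; top 0.62 185 0.115;
```

Lid is level (top ≈0.117 everywhere). Release and go in front of the latch grip to push it up with closed fingers.

servo_tool:
  rows:
    - {"offset": [0, 0, -0.1], "yaw": 0, "claw": 1}
    - {"offset": [0, 0, -0.1], "yaw": 0, "claw": 0.6}
    - {"offset": [0, 0, -0.1], "yaw": 0, "claw": 0.6}
    - {"offset": [0, 0, -0.3], "yaw": 0, "claw": 0.6}
    - {"offset": [0, 0, -0.8], "yaw": 0, "claw": 0.6}
    - {"offset": [0, 0, -1], "yaw": 0, "claw": 1}
    - {"offset": [0, 0, -1], "yaw": 0, "claw": 1}

```text
time: 78.92
ee_pos: [0.4276, 0.2686, 0.1916]
tcp_rot: [179.3, 0.5, -95.1]
wrist_force: [0.1, -0.4, -0.3]
opening: 0.0003
grasp_force: 0.0
```

```bash
python3 -c "
from h import *
st()
for n in ('scene','top'):
    p,d=camera(n);W=cloud(n,d);x,y,z=np.moveaxis(W,-1,0)
    for a in (.46,.5,.54,.58,.62): 
        m=(abs(x-a)<.015)&(y>.11)&(y<.2)&(z>.03);print(n,a,m.sum(),np.median(z[m]).round(4) if m.any() else '',end='; ')
    m=(y>.08)&(y<.25)&(x>.35)&(x<.415)&(z>.112)&(z<.145); q=W[m]; print('latch',len(q),q.mean(0).round(4) if len(q) else '',q.min(0),q.max(0))
    m=(y>.2)&(y<.34)&(x>.40)&(x<.445)&(z>.08)&(z<.11); q=W[m]; print('lidbar',len(q),q.mean(0).round(4) if len(q) else '')
plan([(.355,.168,.19,-95),(.355,.168,.134)])"
```

```text
t 78.925 q [ 31.7  -1.7  -3.6  88.4   0.8 -53.2] sum 90.3 pos [0.4276 0.2686 0.1916] rot [179.27   0.49 -95.09] F [ 0.1 -0.4 -0.3] op 0.0003 g 0.0
scene 0.46 162 0.1151; scene 0.5 250 0.12; scene 0.54 260 0.1198; scene 0.58 262 0.1198; scene 0.62 301 0.1168; latch 13 [0.3999 0.1705 0.1222] [0.39818192 0.15745388 0.11301006] [0.40210919 0.18163668 0.12818359]
lidbar 227 [0.4285 0.2669 0.0955]
top 0.46 228 0.1135; top 0.5 218 0.1175; top 0.54 207 0.1185; top 0.58 215 0.1182; top 0.62 185 0.1152; latch 49 [0.3892 0.1691 0.1256] [0.3833128  0.14763266 0.11317439] [0.39802572 0.19027278 0.13478279]
lidbar 86 [0.4207 0.2349 0.0947]
[1.0, 0.59, -0.004] yaw -0.0005 -> [0.3591, 0.1737, 0.19]
[0.06, 0.036, 0.0] yaw -0.0 -> [0.355, 0.168, 0.19]
[0.004, -0.009, 0.56] yaw 0.0 -> [0.355, 0.168, 0.134]
```

servo_tool:
  rows:
    - {"offset": [0.5, 0.3, 0], "yaw": 0, "claw": 1}
    - {"offset": [1, 0.62, 0], "yaw": 0, "claw": 1}
    - {"offset": [1, 0.62, 0], "yaw": 0, "claw": 1}

```text
time: 79.4
ee_pos: [0.3541, 0.1719, 0.1896]
tcp_rot: [179.1, 0.3, -95.2]
wrist_force: [1.5, 0.8, -0.0]
opening: -0.0
grasp_force: 0.0
```

servo_tool:
  rows:
    - {"offset": [0.06, 0.03, 0], "yaw": 0, "claw": 1}
    - {"offset": [0.06, 0.03, 0.3], "yaw": 0, "claw": 1}
    - {"offset": [0.06, 0.03, 0.57], "yaw": 0, "claw": 1}
    - {"offset": [0.06, 0.03, 0.57], "yaw": 0, "claw": 1}

```text
time: 79.9
ee_pos: [0.351, 0.1687, 0.1315]
tcp_rot: [178.9, 0.3, -95.0]
wrist_force: [0.5, -0.4, 1.6]
opening: -0.0001
grasp_force: 0.0
```

servo_tool:
  rows:
    - {"offset": [0, -0.1, 0], "yaw": 0, "claw": 1}
    - {"offset": [0, -0.2, 0], "yaw": 0, "claw": 1}
    - {"offset": [0, -0.3, 0], "yaw": 0, "claw": 1}
    - {"offset": [0, -0.4, 0], "yaw": 0, "claw": 1}
    - {"offset": [0, -0.5, 0], "yaw": 0, "claw": 1}
    - {"offset": [0, -0.5, 0], "yaw": 0, "claw": 1}

```text
time: 80.65
ee_pos: [0.4023, 0.1642, 0.1328]
tcp_rot: [179.1, 0.4, -95.1]
wrist_force: [-0.6, 0.1, -0.4]
opening: -0.0001
grasp_force: 0.0
```

```bash
python3 -c "
from h import *
st()
for n in ('scene','top'):
    p,d=camera(n)
    W=cloud(n,d);x,y,z=np.moveaxis(W,-1,0);m=(y>.08)&(y<.21)&(x>.37)&(x<.46)&(z>.122)&(z<.15); q=W[m]; print('latch',len(q),q.mean(0).round(4) if len(q) else '')"
```

```text
t 80.65 q [ 21.8 -11.  -18.6  83.1   0.7 -63.1] sum 90.6 pos [0.4023 0.1642 0.1328] rot [179.13   0.38 -95.12] F [-0.6  0.1 -0.4] op -0.0001 g 0.0
latch 119 [0.4158 0.1718 0.1361]
latch 0
```

servo_tool:
  rows:
    - {"offset": [0, -0.08, -0.03], "yaw": 0, "claw": 1}
    - {"offset": [0, -0.15, -0.05], "yaw": 0, "claw": 1}
    - {"offset": [0, -0.15, -0.05], "yaw": 0, "claw": 1}

```text
time: 81.12
ee_pos: [0.4173, 0.163, 0.1379]
tcp_rot: [179.2, 0.4, -95.1]
wrist_force: [-0.5, -0.4, -1.0]
opening: -0.0001
grasp_force: 0.0
```

servo_tool:
  rows:
    - {"offset": [0, -0.05, 0], "yaw": 0, "claw": 1}
    - {"offset": [0, -0.05, 0], "yaw": 0, "claw": 1}

```text
time: 81.38
ee_pos: [0.421, 0.1626, 0.1376]
tcp_rot: [179.0, 0.4, -95.1]
wrist_force: [-6.8, 1.0, 3.1]
opening: 0.0003
grasp_force: 3.0
```

servo_tool:
  rows:
    - {"offset": [0, -0.05, 0], "yaw": 0, "claw": 1}
    - {"offset": [0, -0.05, 0], "yaw": 0, "claw": 1}

```text
time: 81.62
ee_pos: [0.4222, 0.1624, 0.1375]
tcp_rot: [178.5, 0.4, -95.0]
wrist_force: [-30.6, 3.5, 14.4]
opening: 0.0002
grasp_force: 15.4
```

servo_tool:
  rows:
    - {"offset": [0, 0.15, 0], "yaw": 0, "claw": 1}
    - {"offset": [0, 0.4, -0.2], "yaw": 0, "claw": 1}
    - {"offset": [0, 0.7, -0.7], "yaw": 0, "claw": 1}
    - {"offset": [0.3, 0.9, -1], "yaw": 0, "claw": 1}
    - {"offset": [0.7, 1, -1], "yaw": 0, "claw": 1}
    - {"offset": [0.7, 1, -1], "yaw": 0, "claw": 1}

```text
time: 82.38
ee_pos: [0.3219, 0.0992, 0.2394]
tcp_rot: [179.3, 0.4, -95.2]
wrist_force: [0.4, 0.4, -0.3]
opening: 0.0
grasp_force: 0.0
```

servo_tool:
  rows:
    - {"offset": [0.5, 0.1, -0.3], "yaw": 0, "claw": 1}
    - {"offset": [1, 0.1, -0.5], "yaw": 0, "claw": 1}
    - {"offset": [1, 0.1, -0.5], "yaw": 0, "claw": 1}
    - {"offset": [1, 0.1, -0.5], "yaw": 0, "claw": 1}

```text
time: 82.88
ee_pos: [0.3045, 0.0016, 0.2877]
tcp_rot: [179.1, 0.4, -95.1]
wrist_force: [1.1, 0.1, 0.2]
opening: -0.0003
grasp_force: 0.0
```

```bash
python3 -c "
from h import *
st()
I={}
for n in ('scene','top'):
    p,d=camera(n);I[n]=p
    W=cloud(n,d);x,y,z=np.moveaxis(W,-1,0);m=(y>.08)&(y<.21)&(x>.36)&(x<.46)&(z>.122)&(z<.15); q=W[m]; print('latch',len(q),q.mean(0).round(4) if len(q) else '')
    m=(y<-.1)&(y>-.37)&(z>.165)&(z<.19)&(x>.55)&(x<.75);print('ovenh',W[m].mean(0).round(4))
    m=(abs(x-.47)<.02)&(y>.11)&(y<.3)&(z>.05);print('lid',np.median(z[m]))
cv2.imwrite('pics/f.png',np.vstack([I['top'][:300,:,::-1],I['scene'][100:,:,::-1]]))"
```

```text
t 82.875 q [-1.000e-01 -2.610e+01 -1.250e+01  1.045e+02  5.000e-01 -8.500e+01] sum 90.83 pos [0.3045 0.0016 0.2877] rot [179.13   0.4  -95.14] F [1.1 0.1 0.2] op -0.0003 g 0.0
latch 63 [0.4433 0.1673 0.1396]
ovenh [ 0.6631 -0.2083  0.1792]
lid 0.11723099698051731
latch 44 [0.4359 0.165  0.1396]
ovenh [ 0.6547 -0.2164  0.1774]
lid 0.11531608308481323
```

View pics/f.png

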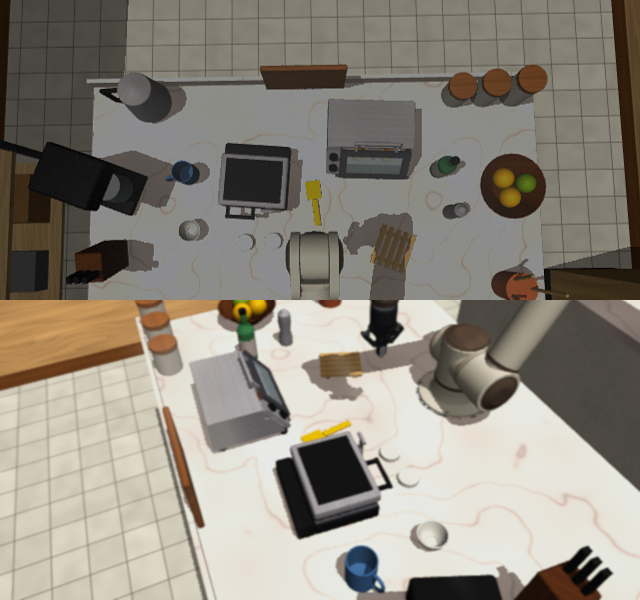

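The final picture shows the oven shut (369,150), the lid level (255,180), the latch upright (scene ~(362,438)) and the other things where they were. Handing in.

```bash
python3 -c "
from workcell import *
print(job_done())"
```

```text
the job is handed in; nothing more can be done
None
```

The job is handed in and the cameras and contact forces show it done: four arepas flat on the rack, rack home, oven shut, then lid down and latch up; but early on I turned the wrong way and the gripper probably brushed the knife block (about 49 N up, 62 N in total, at the wrist; nothing visibly moved), which may count against the 40 N limit.

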